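# Tip bottles out of their canisters onto the inspection light pad

## Robot

A 6-joint arm with a two-finger parallel gripper is mounted at the origin on a cart in front of the work surface, level with it; the furniture and walls round the work are solid. World frame = base frame: x ahead of the robot, y to its left, z up, the work surface at z = 0. Lengths are in mm, angles in rad, forces in N, time in s.
With the tool pointing down it reaches from about 350 to 775 mm from the base axis. Payload 7.3 kg.
Tool frame: the origin (TCP) lies on the centre line of the jaws, within the pads' length; the fingertips stand 17 mm ahead of it and the grasp point (between the pads) lies 2 mm behind it; z points along the fingers, y is the line along which they close (so a half turn about z gives the same grasp; the last joint's range is limited). The gripper opens to 92 mm and grips with 3 to 60 N. Pads are 19 mm wide; open, the fingers measure 130 mm over their backs; the gripper's body (75 mm by 190 mm) begins 47 mm behind the grasp point.
Start: joints at [-1.432, 0.342, 1.524, -0, 1.275, -0.146], TCP at [147.529, -503.864, 243.741] pointing down, gripper open.
Joint ranges: [-2.53, 2.53], [-0.77, 2.02], [0.04, 2.7], [-1, 4.14], [0.28, 2.66], [-3.11, 3.11]. Speed limits (rad/s): [2.57, 2.57, 3.14, 3.14, 3.14, 3.14].

## Interface

Orientations are given as [roll, pitch, yaw] about the fixed x, y, z axes, in that order (R = Rz(yaw) Ry(pitch) Rx(roll)).
In Python, from plant import bot gives the robot as it stands. The module is installed in compiled form; this text tells all that it offers.
- The arm moves only by the shell command python3 -m pendant 'ROWS'. ROWS is JSON, a list of rows, each a list of 3 entries, a list of its own where there are three numbers: the shift along the world's x, y, z as a fraction of full scale, then the turn, a rotation vector about the world's x, y, z as a fraction of full scale, then the opening, from -1 (shut) to 1 (fully open), so that 0 is half open. In form: [[[tx, ty, tz], [rx, ry, rz], claw], ...]. A call has exactly 10 rows; each row shifts and turns the commanded pose from where the row before left it; what a row does not reach is not made up. Full scale, the value 1, is 30 mm for a shift and 0.12 rad for a turn. A row lasts 1/12 s, in which the tool goes at most 41.7 mm and 7.16 degrees, less where a joint would pass 70% of its speed; a pose out of reach is approached as far as the arm can. A call with a number of a shift or a turn outside -1 to 1 is refused whole. A call with a gripper value outside its range is refused whole. The fingers move at their own pace and stop on an object; the grip force is fixed at half the most. Time passes only in rows, so rows that do not move let the fingers close, or fill a call up. It gives the time, the measured TCP pose, the force, the opening and the grip force at its end, in the units of the state.
- bot.get_obs(): the state, without advancing time (a new reading comes with each control period).
- bot.capture(name): name is "scene" or "top" or "wrist"; returns the picture (384x512x3 uint8, blue, green, red); there is no depth.
- bot.camera_params(name): a dict with "fovy" (degrees; the focal length in pixels is half the picture's height over the tangent of half this angle, whatever the lens; pixels are square), "cx", "cy" (the principal point, pixels), "camera_from_world" (4x4, takes a point from world to camera coordinates). Camera axes: x right, y down, z forward; pixel columns grow to the right and rows downward; lengths in mm; the calibration is good to about 2 mm. A picture is of the moment at which its call begins: read the wrist's pose just before it. camera_params takes no time and is no camera call; for the wrist camera it gives the pose at the moment of the call.
- bot.close_job(): hands the job in; it is judged then, once.
The state is a dict: "time": time; "joint_positions": joint angles; "dq": joint speeds; "tau": joint torques, N m; "tool_pos": TCP position; "tcp_rot": TCP orientation; "contact_force": force on the tool from outside, world axes, zero at the start; "moment": the same for the moment, N m; "grip_width": finger opening in mm; "finger_force": force on a finger pad.
Only numpy, scipy, OpenCV 4.12 (cv2) and the standard library are available. Lean on these libraries where they do the work, as an engineer would, in place of code of your own. Each camera call takes 0.05 s, during which the arm holds its last target. There are 200 camera calls.

## Task

Some of the three tall square canisters hold a capped amber bottle that stands too deep to grip: tip every such bottle out and leave it lying in a groove of the inspection light pad, one bottle to a groove, whole on the lit part. Slide the pad's dimmer so that it stands on the long mark across its track, and leave all three canisters standing upright on the worktop. Do not disturb the tape roll, the clipboard or the pen.

Things in the scene. Friction and masses are not known exactly. Their poses are not given: they have to be found in the camera images.
- canister_a_mid (a point): centre (half-way up) of a square aluminium canister, open at the top, 48 x 48 mm outside, 41 x 41 mm inside, 130 mm tall, 300 g, on a weighted foot 56 x 56 x 10 mm (its floor); z points to its open mouth, x and y are normal to its side faces. Its lining is slippery: a bottle slides out by itself once the mouth points about 10 degrees or more below the level. It may stand empty
- canister_b_mid (a point): same, second canister
- canister_c_mid (a point): same, third canister
- bottle_a_mid (a point): centre (half-way up) of a capped amber glass bottle, 33 mm in diameter (body 62 mm long, cap 24 mm in diameter), 68 mm long, 62 g; z points to its cap. At the start it stands in canister a, cap up, about 50 mm below the mouth. Absent (None) in some starts
- bottle_b_mid (a point): same, starts in canister b if present
- bottle_c_mid (a point): same, starts in canister c if present
- pad_top (a point): middle of the lit face (14 mm above the worktop) of the fixed light pad; x away from the robot, y to its left, z up. Three grooves run along y, centre lines at x = -48, 0, +48 mm, between white 45-degree ridges 10 mm high (tops at x = -72, -24, 24, 72 mm, from y = -55 to +55 mm). An upright stop, 24 mm above the face, closes them at y = +55 mm; a bottle lies on the flat face between ridges
- pad_edge (a point): middle of the pad's open edge, at face level, where the grooves are entered (axes as pad_top, from which it lies at y = -75 mm); the first 20 mm are a flat apron without ridges. The whole pad measures 168 mm along x and 190 mm along y; beyond the stop is the control strip with the dimmer. A fixed wall shelf overhangs the worktop from world x = 0.57 m on, 0.51 m above it
- dimmer (a joint): position of the dimmer grip along its track in m, 0 (near the robot) to 0.100; grows as it slides away from the robot (+x of the pad); about 1.5 N friction, stays where it is left. On the long mark it reads 0.075
- dimmer_grip (a point): centre of the black dimmer grip, 16 mm along the track, 26 mm across it, 24 mm tall, its top 25 mm above the control strip; x is along the track
- dimmer_mark (a point): where the long white mark crosses the dimmer's track, at the level of the strip, 14 mm above the worktop; the grip is on the mark when it is centred over this point
- tape_roll: brown tape roll lying flat, 104 mm in diameter, 48 mm high; bystander, origin at the centre of its underside
- clipboard: clipboard, 238 x 165 x 17 mm; bystander, origin at the centre of its underside
- pen: marker pen 135 mm long, 16 mm thick; bystander, origin at the centre of its underside, along y
Not all that is in view belongs to the job. What is shaped like the part that bears canister_c_mid but purple is not meant.

How it is judged (in metres and radians):
At the end, for the whole second after the job is handed in: every bottle present lies on the lit face along a groove (0.3 rad), centre within 11 mm of its centre line and 27 to 100 mm before the end stop (whole on the lit part); all three canisters stand upright (0.1 rad) on the worktop; the dimmer is within 6 mm of the long mark (z of bottle_a_mid in the frame of pad_top between 0.01 and 0.023 m and y of bottle_a_mid in the frame of pad_top between -0.045 and 0.028 m and angle between the z axis of each of bottle_a_mid, bottle_b_mid, bottle_c_mid and the y axis of pad_top, either way round below 0.3 rad and (x of bottle_a_mid in the frame of pad_top between -0.059 and -0.037 m or x of bottle_a_mid in the frame of pad_top between -0.011 and 0.011 m or x of bottle_a_mid in the frame of pad_top between 0.037 and 0.059 m) and z of bottle_b_mid in the frame of pad_top between 0.01 and 0.023 m and y of bottle_b_mid in the frame of pad_top between -0.045 and 0.028 m and (x of bottle_b_mid in the frame of pad_top between -0.059 and -0.037 m or x of bottle_b_mid in the frame of pad_top between -0.011 and 0.011 m or x of bottle_b_mid in the frame of pad_top between 0.037 and 0.059 m) and z of bottle_c_mid in the frame of pad_top between 0.01 and 0.023 m and y of bottle_c_mid in the frame of pad_top between -0.045 and 0.028 m and (x of bottle_c_mid in the frame of pad_top between -0.059 and -0.037 m or x of bottle_c_mid in the frame of pad_top between -0.011 and 0.011 m or x of bottle_c_mid in the frame of pad_top between 0.037 and 0.059 m) and angle between each of canister_a_mid, canister_b_mid, canister_c_mid's own z axis and vertical below 0.1 rad and height (world z) of canister_a_mid between 0.06 and 0.07 m and height (world z) of canister_b_mid between 0.06 and 0.07 m and height (world z) of canister_c_mid between 0.06 and 0.07 m and value of joint dimmer between 0.069 and 0.081 m); the robot touches nothing.
It fails at once if the tape roll is moved more than 40 mm (distance of tape_roll from where it was at the start of the episode above 0.04 m).
It fails at once if the clipboard is moved more than 40 mm (distance of clipboard from where it was at the start of the episode above 0.04 m).
It fails at once if the pen is moved more than 40 mm (distance of pen from where it was at the start of the episode above 0.04 m).
Of bottle_a, bottle_b, bottle_c only 2 to 3 are there at a start; the rules pass over those that are not, and their reading is None.
At some moment in a run one of canister_a, canister_b, canister_c may be knocked a few centimetres aside while the robot is not near it.
Once in a run the grip may slacken for a moment while it holds something.
It also fails if it takes over 210 s, if anything falls off the work surface, if the arm or the gripper's body presses on something with over 40 N, if the wrist force passes 120 N, or if a joint passes its speed limit or range.

## Working session

There is one attempt and no reset: what is moved stays moved. The work goes in short steps, Python scripts to look and compute and a shell command to move; the robot and the scene stay as the last step left them, time stands still between calls to the robot, and variables do not carry over. Pictures are saved under pics/ and viewed, at most 14 in all, crops included, and the job is handed in when it is done.

```bash
mkdir -p pics; cat > h.py <<'E'
import numpy as np, cv2
from plant import bot
def cam(n):
    p=bot.camera_params(n); f=192/np.tan(np.radians(p["fovy"])/2)
    return f,p["cx"],p["cy"],np.array(p["camera_from_world"])
def ray(n,u,v,z,c=None):
    f,cx,cy,T=c or cam(n); R=T[:3,:3]; o=-R.T@T[:3,3]
    d=R.T@np.array([(u-cx)/f,(v-cy)/f,1]); return o+d*(z-o[2])/d[2]
def proj(n,P,c=None):
    f,cx,cy,T=c or cam(n); q=T[:3,:3]@np.array(P,float)+T[:3,3]
    return np.array([cx+f*q[0]/q[2],cy+f*q[1]/q[2]])
E
python3 - <<'E'
from h import *
for n in ("scene","top"):
    im=bot.capture(n); cv2.imwrite(f"pics/{n}0.png",im); f,cx,cy,T=cam(n); print(n,f,cx,cy,-T[:3,:3].T@T[:3,3],T[:3,:3].round(3).tolist())
    cv2.imwrite(f"pics/{n}0b.png",cv2.resize(im,(800,600),interpolation=cv2.INTER_CUBIC))
o=bot.get_obs(); print(o)
E
```

```text
scene 382.4050723796105 258.0878248786852 194.99380909036728 [ -258.44720979 -1507.972159    1173.5646112 ] [[0.874, -0.485, 0.017], [-0.274, -0.522, -0.808], [0.401, 0.701, -0.59]]
top 384.65420702203943 252.78973078085068 188.6086277586903 [ 378.01834139 -164.78331569 1622.49070179] [[0.023, -1.0, -0.005], [-0.995, -0.023, -0.095], [0.094, 0.007, -0.996]]
{'time': 0.1, 'joint_positions': array([-1.43200341e+00,  3.42622919e-01,  1.52488590e+00,  2.68133219e-05,
        1.27536922e+00, -1.46037339e-01]), 'dq': array([-0.00162576, -0.00251636, -0.00419114,  0.00030105,  0.00056187,
       -0.00151998]), 'tau': array([ 1.98721413e-03, -4.32001376e+01, -2.44695568e+01,  7.18639442e-02,
        5.26177988e-02, -3.78681500e-05]), 'tool_pos': array([ 147.4882102 , -503.5297065 ,  243.14249202]), 'tcp_rot': array([-3.14032468e+00, -2.12416224e-04,  2.84822300e-01]), 'contact_force': array([ 0.34579491, -0.1726388 ,  0.4670455 ]), 'moment': array([-0.02361558,  0.0153037 ,  0.06099012]), 'finger_force': 0.0, 'grip_width': 92.1452207872631}
```

View pics/top0b.png

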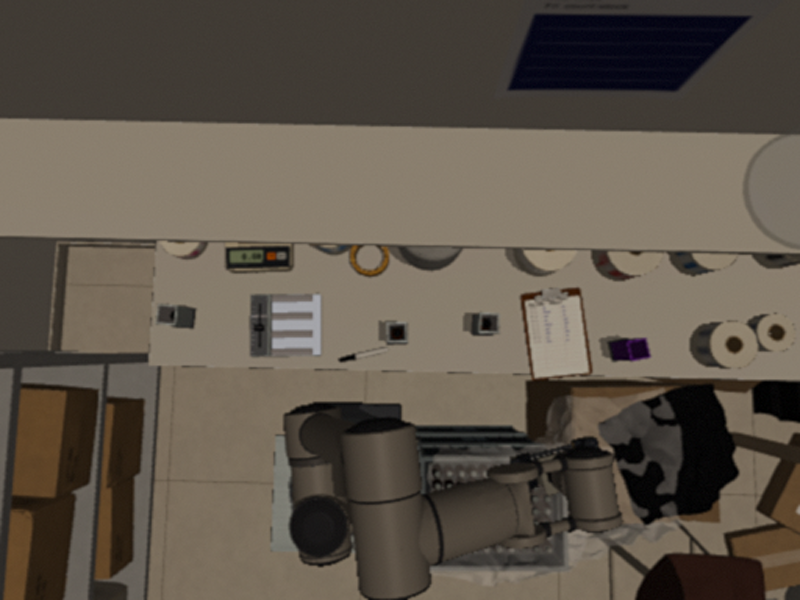

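View pics/scene0b.png

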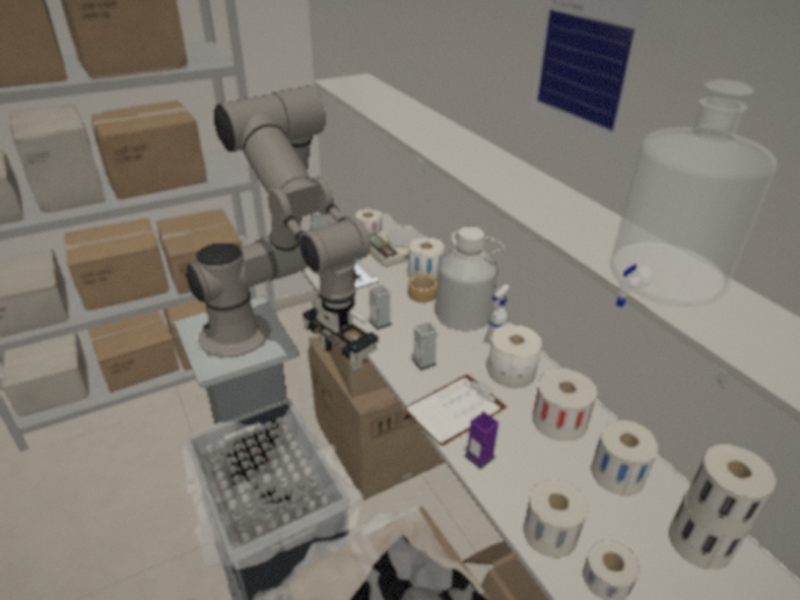

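```bash
python3 - <<'E'
from h import *
im=cv2.imread("pics/top0.png")
c=im[150:245,95:335]; c=cv2.convertScaleAbs(c,alpha=1.5)
a=cv2.resize(c[:,:120],None,fx=6.5,fy=6.2,interpolation=cv2.INTER_CUBIC)[:295]
b=cv2.resize(c[:,120:],None,fx=6.5,fy=6.2,interpolation=cv2.INTER_CUBIC)
a=cv2.resize(c[:,:120],(780,300),interpolation=cv2.INTER_CUBIC) if 0 else a
A=cv2.resize(c[:,:120],(760,600),interpolation=cv2.INTER_CUBIC)
cv2.imwrite("pics/top0L.png",A)
for n,u,v,z in (("A",175,316,130),("B",396,332,130),("C",486,323,130),("tape",369,259,48),("mark",345,357,8),("penR",386,350,8)): print(n,ray("top",u*.64,v*.64,z).round())
for n,u,v in (("padNL",250,357),("padFL",250,294),("padFR",322,293),("padNR",322,356)): print(n,ray("top",u*.64,v*.64,14).round())
w=bot.capture("wrist"); cv2.imwrite("pics/w0.png",w); f,cx,cy,T=cam("wrist"); print(f,cx,cy,-T[:3,:3].T@T[:3,3],T[:3,:3].round(3).tolist())
E
```

```text
A [454. 393. 130.]
B [ 427. -158.  130.]
C [ 454. -381.  130.]
tape [621. -82.  48.]
mark [361. -23.   8.]
penR [ 382. -132.    8.]
padNL [355. 230.  14.]
padFL [524. 237.  14.]
padFR [531.  44.  14.]
padNR [362.  38.  14.]
273.6258738191795 255.77537886448954 191.0819095772178 [ 217.786609   -482.08090016  385.13647075] [[0.281, -0.96, -0.001], [-0.923, -0.271, 0.273], [-0.262, -0.075, -0.962]]
```

View pics/top0L.png

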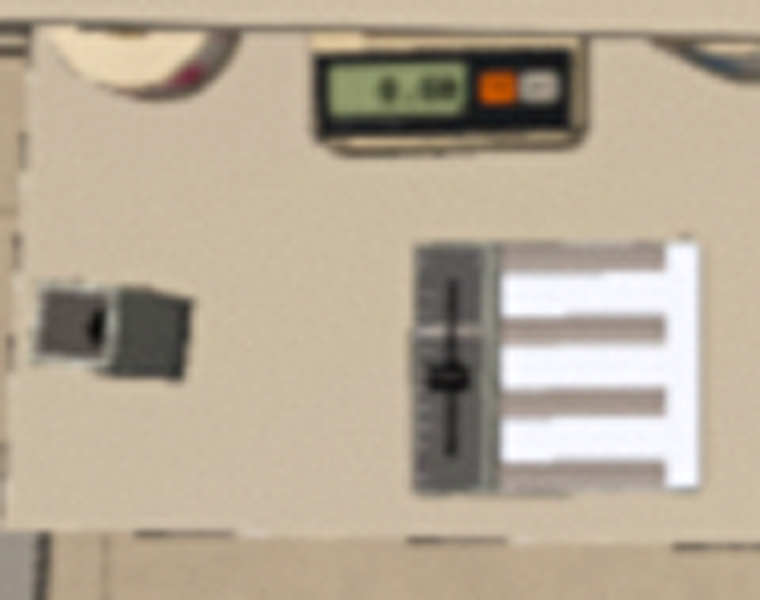

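View pics/w0.png

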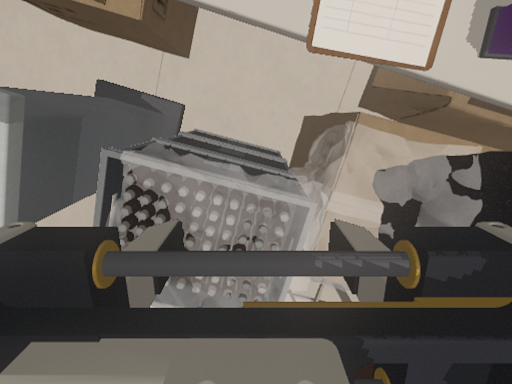

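```bash
python3 - <<'E'
from h import *
im=cv2.imread("pics/top0.png")
P=[im[188:222,x:x+34] for x in (98,238,293)]
cv2.imwrite("pics/can3.png",cv2.convertScaleAbs(np.hstack([cv2.resize(p,(260,260),interpolation=cv2.INTER_CUBIC) for p in P]),alpha=1.8))
E
python3 -m pendant '[[[0.5,0.5,0],[0,0,1],1],[[0.5,0.5,0],[0,0,1],1],[[0.5,0.5,0],[0,0,1],1],[[0.5,0.5,0],[0,0,1],1],[[0.5,0.5,0],[0,0,1],1],[[0.5,0.5,0.5],[0,0,1],1],[[0.5,0.5,0.5],[0,0,1],1],[[0.5,0.5,0.5],[0,0,1],1],[[0.5,0.5,0.5],[0,0,1],1],[[0.5,0.5,0.5],[0,0,1],1]]'
python3 - <<'E'
from h import *
print(bot.get_obs()); 
E
```

```text
time: 0.98
tool_pos: [298.1, -352.9, 319.3]
tcp_rot: [-3.141, -0.0, 1.491]
contact_force: [0.8, 0.7, 0.9]
grip_width: 91.8
finger_force: 0.0
{'time': 0.9833, 'joint_positions': array([-1.03561154e+00,  1.72480833e-01,  1.54433193e+00,  8.40287479e-05,
        1.42522369e+00, -9.55515892e-01]), 'dq': array([ 5.37235488e-01, -1.50540392e-01, -3.06677817e-01,  8.71859176e-04,
        4.52815349e-01, -8.94242229e-01]), 'tau': array([-2.89916329e+00, -3.52371454e+01, -2.46126652e+01, -1.76367763e-02,
       -3.98286134e-01,  1.18407995e+00]), 'tool_pos': array([ 298.06361911, -352.86600616,  319.27178645]), 'tcp_rot': array([-3.14140439e+00, -4.10393739e-04,  1.49068844e+00]), 'contact_force': array([0.82537208, 0.74315052, 0.89993841]), 'moment': array([-0.09048647, -0.12037565,  0.01578699]), 'finger_force': 0.0, 'grip_width': 91.78207518054339}
```

View pics/can3.png

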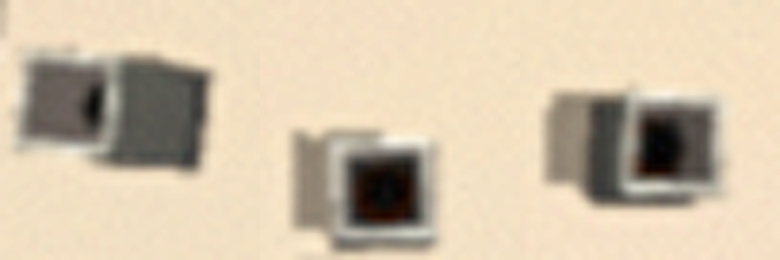

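```bash

python3 -m pendant '[[[0.5,-0.3,0],[0,0,0.3],1],[[0.5,-0.3,0],[0,0,0.3],1],[[0.5,-0.3,0],[0,0,0],1],[[0.5,-0.3,0],[0,0,0],1],[[0.5,-0.3,0],[0,0,0],1],[[0.5,-0.3,-0.3],[0,0,0],1],[[0.5,-0.3,-0.3],[0,0,0],1],[[0.5,-0.3,-0.3],[0,0,0],1],[[0.5,-0.3,-0.3],[0,0,0],1],[[0.2,-0.3,-0.3],[0,0,0],1]]'
python3 - <<'E'
from h import *
o=bot.get_obs(); print(o['tool_pos'],o['tcp_rot'],o['joint_positions'])
for n,u,v in (("A",106.1,201.1),("B",254.1,212.8),("C",312.9,207)): print(n,ray("top",u,v,130).round(1))
c=cam("wrist"); im=bot.capture("wrist"); cv2.imwrite("pics/w1.png",im); np.savez("w1.npz",T=c[3])
for P in ((454,-381,130),(427,-158,130)): print(proj("wrist",P,c))
E
```

```text
time: 1.82
tool_pos: [440.1, -443.9, 272.5]
tcp_rot: [3.142, -0.001, 1.558]
contact_force: [-0.5, -0.1, -0.1]
grip_width: 92.0
finger_force: 0.0
[ 440.05748501 -443.8975083   272.4938835 ] [ 3.14157157e+00 -9.05398036e-04  1.55780936e+00] [-9.12558953e-01  5.14017643e-01  1.17275101e+00  5.83490188e-04
  1.45551989e+00 -8.99639287e-01]
A [457.7 416.1 130. ]
B [ 425.6 -161.   130. ]
C [ 453.4 -388.4  130. ]
[269.06250645 125.41089784]
[ 235.01905795 -163.86527121]
```

View pics/w1.png

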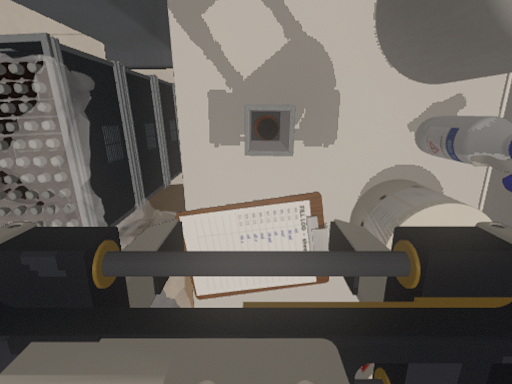

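```bash
python3 - <<'E'
from h import *
c=cam("wrist")
for u,v in ((244,104),(294.5,103.5),(296,156),(242.5,157)): print(ray("wrist",u,v,130,c).round(1))
E
python3 -m pendant '[[[0,-0.5,0],[0.8,0,0],1],[[0,-0.5,0],[0.8,0,0],1],[[0,-0.5,0],[0.8,0,0],1],[[0,-0.5,0],[0.8,0,0],1],[[0,-0.5,0],[0.8,0,0],1],[[0,-0.5,0],[0.8,0,0],1],[[0,-0.5,0],[0.8,0,0],1],[[0,-0.5,0],[0.8,0,0],1],[[0,-0.3,0],[0.8,0,0],1],[[0,0,0],[0.8,0,0],1]]'
python3 - <<'E'
from h import *
o=bot.get_obs(); print(o['tool_pos'],o['tcp_rot'],o['joint_positions'])
E
```

```text
[ 428.6 -360.7  130. ]
[ 478.2 -360.9  130. ]
[ 481.  -412.7  130. ]
[ 425.7 -413.   130. ]
time: 2.7
tool_pos: [399.3, -515.7, 286.1]
tcp_rot: [-3.11, -0.918, 1.534]
contact_force: [0.2, -0.3, 0.9]
grip_width: 91.9
finger_force: 0.0
[ 399.34317581 -515.73618878  286.07077844] [-3.10988319 -0.9179979   1.53436086] [-1.17293247  1.22105407  0.03710658  0.71445954  2.65682521 -0.64452972]
```

```bash

python3 -m pendant '[[[0.2,0.3,-0.2],[0,0,0],1],[[0.2,0.3,-0.2],[0,0,0],1],[[0.2,0.3,-0.2],[0,0,0],1],[[0.2,0.3,-0.2],[0,0,0],1],[[0.2,0.3,-0.2],[0,0,0],1],[[0.2,0.3,0],[0.2,0,0],1],[[0.2,0.3,0],[0.2,0,0],1],[[0,0.3,0],[0.2,0,0],1],[[0,0.3,0],[0.2,0,0],1],[[0,0.3,0],[0,0,0],1]]'
cat > data.py <<'E'
import numpy as np
D=[([-1.43200341e+00,3.42622919e-01,1.52488590e+00,2.68133219e-05,1.27536922e+00,-1.46037339e-01],[147.4882102,-503.5297065,243.14249202],[-3.14032468,-2.12e-4,.284822]),
([-1.0356,.17248,1.54433,0.000084,1.42522,-.955516],[298.06,-352.87,319.27],[-3.1414,-.0004,1.49069]),
([-9.12558953e-01,5.14017643e-01,1.17275101e+00,5.83490188e-04,1.45551989e+00,-8.99639287e-01],[440.05748501,-443.8975083,272.4938835],[3.1415716,-9.05e-4,1.5578]),
([-1.17293247,1.22105407,0.03710658,0.71445954,2.65682521,-0.64452972],[399.34317581,-515.73618878,286.07077844],[-3.10988319,-0.9179979,1.53436086])]
E
cat > kin.py <<'E'
import numpy as np
from scipy.spatial.transform import Rotation as R
from scipy.optimize import least_squares
from data import D
def e(a,t): return R.from_euler(a,t).as_matrix()
def fk(q,p,s4=1):
    c,d1,h,L1,B,A,ee,d2,g,d3,t,rt=p
    R1=e('z',q[0]);Ra=R1@e('y',q[1]);Rb=R1@e('y',q[1]+q[2]);R4=Rb@e('z',s4*q[3]);R5=R4@e('y',q[4]);R6=R5@e('z',q[5])
    return R1@[c,d1,h]+Ra@[0,0,L1]+Rb@[B,0,A]+R4@[ee,d2,0]+R5@[g,d3,t], R6@e('z',rt)
def fit(s4):
    def res(p):
        r=[]
        for q,x,w in D:
            P,M=fk(q,p,s4); r+=list(P-x)+list(300*(M-R.from_euler('xyz',w).as_matrix()).ravel())
        return np.array(r+list((p[:11]-P0[:11])*1e-2))
    P0=np.array([0,76,150,506,47,370,0,0,0,0,230,np.pi/2])
    s=least_squares(res,P0); return s.x,res(s.x)[:-11]
p_,r_=min((fit(s)+(s,) for s in (1,-1)),key=lambda f:(f[1]**2).sum())[:2]
S4=1 if (fit(1)[1]**2).sum()<(fit(-1)[1]**2).sum() else -1
lo=np.array([-2.53,-.77,.04,-1,.28,-3.11]);hi=np.array([2.53,2.02,2.7,4.14,2.66,3.11])
def ik(P,M,q0):
    f=lambda q:np.r_[fk(q,p_,S4)[0]-P,300*(fk(q,p_,S4)[1]-M).ravel()]
    b=None
    for d in ([0]*6,[0,0,0,1,0,-1],[.3,0,.3,1.5,0,-1.5],[0,0,.5,-.5,0,.5]):
        s=least_squares(f,np.clip(np.array(q0)+d,lo+.01,hi-.01),bounds=(lo,hi))
        if b is None or s.cost<b.cost-1: b=s
    return b.x,np.sqrt(2*b.cost)
E
python3 - <<'E'
from h import *
o=bot.get_obs(); 
open('data.py','a').write("D.append((%s,%s,%s))\n"%tuple(o[k].tolist() for k in('joint_positions','tool_pos','tcp_rot')))
print(o['tool_pos'],o['tcp_rot'],o['joint_positions'])
import kin; print(kin.S4,kin.p_.round(1),np.abs(kin.r_).max())
E
```

```text
time: 3.53
tool_pos: [443.8, -423.3, 255.2]
tcp_rot: [-3.1, -1.016, 1.532]
contact_force: [-0.8, -0.1, -0.4]
grip_width: 91.7
finger_force: 0.0
[ 443.76822371 -423.26995091  255.20220976] [-3.10007178 -1.01628319  1.53202827] [-1.08360813  1.02785659  0.60735123  0.59776132  2.37464229 -0.82374719]
1 [0.000e+00 7.640e+01 2.228e+02 5.062e+02 4.630e+01 3.796e+02 1.000e-01
 0.000e+00 0.000e+00 0.000e+00 3.010e+02 1.600e+00] 0.030227434348716997
```

```bash
cat >> kin.py <<'E'
def grasp_R(az,b):  # tool z along azimuth az pitched down b, camera side up
    z=np.array([np.cos(az)*np.cos(b),np.sin(az)*np.cos(b),-np.sin(b)]); x=np.array([np.cos(az)*np.sin(b),np.sin(az)*np.sin(b),np.cos(b)])
    return np.c_[x,np.cross(z,x),z]
def pour_R(yaw,th,b):  # canister axis along pad y, th below level
    return e('z',yaw)@e('x',-np.pi/2-th)@grasp_R(np.pi/2,b)
E
python3 - <<'E'
from kin import *
q0=[-.9,.5,1.2,0.3,1.6,-.8]
for n,(x,y),azs in (("A",(458,416),(0,np.pi/2)),("B",(426,-161),(0,np.pi/2)),("C",(453.5,-385.5),(0,))):
  for az in azs:
    for b in (.3,):
      for back in (0,70):
        M=grasp_R(az,b); P=np.array([x,y,65])+2*M[:,2]-back*M[:,2]
        for Q in (q0,[.5,.3,1.8,1.5,1.5,0],[-.3,-.3,2.2,1.5,1.,0]):
          q,c=ik(P,M,Q)
          if c<1: break
        print(n,round(az,1),b,back,q.round(2),round(c,1))
for gx in (-48,0,48):
  for th in (-.2,.3):
    M=pour_R(.04,th,.3); q,c=ik(np.array([444+gx,-20,80]),M,[-.3,.3,1.8,0,1.5,-.3]); print(gx,th,q.round(2),round(c,1))
E
```

```text
A 0 0.3 0 [ 0.98  0.92  2.03  4.14  1.17 -1.73] 17.5
A 0 0.3 70 [ 1.05  0.87  2.16  4.14  1.21 -1.65] 44.4
A 1.6 0.3 0 [ 0.12  0.92  1.92  1.59  1.25 -1.26] 0.0
A 1.6 0.3 70 [-0.03  0.87  1.97  1.45  1.29 -1.25] 0.0
B 0 0.3 0 [-1.22  1.14  2.63  2.03  1.53 -2.16] 0.0
B 0 0.3 70 [-1.56  1.16  2.7   1.76  1.34 -2.31] 15.7
B 1.6 0.3 0 [-0.93  1.02  1.51  0.62  1.78 -1.21] 0.0
B 1.6 0.3 70 [-0.99  1.03  1.35  0.59  1.91 -1.16] 0.0
C 0 0.3 0 [-1.34  0.9   2.08  1.75  1.24 -1.4 ] 0.0
C 0 0.3 70 [-1.51  0.85  2.14  1.59  1.26 -1.42] 0.0
-48 -0.2 [-0.17  0.35  2.08 -0.15  0.69 -0.09] 0.0
-48 0.3 [ 0.18  0.49  2.06 -0.82  0.87  0.77] 0.0
0 -0.2 [-0.15  0.42  1.95 -0.14  0.75 -0.09] 0.0
0 0.3 [ 0.16  0.54  1.94 -0.79  0.91  0.7 ] 0.0
48 -0.2 [-0.14  0.49  1.83 -0.14  0.82 -0.08] 0.0
48 0.3 [ 0.15  0.59  1.82 -0.76  0.96  0.63] 0.0
```

```bash

python3 -m pendant '[[[0,0.2,0.3],[-0.85,0,0],1],[[0,0.4,0.3],[-0.85,0,0],1],[[0,0.6,0],[-0.85,0,0],1],[[0,0.8,0],[-0.85,0,0],1],[[0,0.9,0],[-0.85,0,0],1],[[0,0.9,0],[-0.85,0,0],1],[[0,0.9,0],[-0.85,0,0],1],[[0,0.9,0],[-0.85,0,0],1],[[0,0.9,0],[-0.85,0,0],1],[[0,0.9,0],[-0.85,0,0],1]]'
python3 -m pendant '[[[0,0.9,0],[0,0,0],1],[[0,0.9,0],[0,0,0],1],[[0,0.9,0],[0,0,0],1],[[0,0.9,0],[0,0,0],1],[[0,0.9,0],[0,0,0],1],[[0,0.9,0],[0,0,0],1],[[0,0.9,0],[0,0,0],1],[[0,0.9,0],[0,0,0],1],[[0,0.9,0],[0,0,0],1],[[0,0.9,0],[0,0,0],1]]'
python3 -m pendant '[[[0,0.9,0],[0,0,0],1],[[0,0.9,0],[0,0,0],1],[[0,0.9,0],[0,0,0],1],[[0,0.9,0],[0,0,0],1],[[0,0.9,0],[0,0,0],1],[[0,0.9,0],[0,0,0],1],[[0,0.9,0],[0,0,0],1],[[0,0.7,0],[0,0,0],1],[[0,0,0],[0,0,0],1],[[0,0,0],[0,0,0],1]]'
python3 - <<'E'
from h import *
o=bot.get_obs(); print(o['tool_pos'],o['tcp_rot'],o['joint_positions'])
c=cam("wrist"); im=bot.capture("wrist"); cv2.imwrite("pics/w2.png",im)
print(proj("wrist",(458,416,130),c))
E
```

```text
time: 4.37
tool_pos: [443.8, -200.3, 275.1]
tcp_rot: [-3.137, 0.011, 1.549]
contact_force: [1.0, 0.4, -0.0]
grip_width: 92.2
finger_force: 0.0
time: 5.2
tool_pos: [443.4, 70.1, 274.4]
tcp_rot: [-3.133, 0.006, 1.55]
contact_force: [0.5, 0.6, -0.2]
grip_width: 91.9
finger_force: 0.0
time: 6.03
tool_pos: [443.2, 279.2, 273.9]
tcp_rot: [-3.132, 0.008, 1.552]
contact_force: [-1.1, -0.8, 0.6]
grip_width: 91.6
finger_force: 0.0
[443.23518435 279.16411369 273.93408184] [-3.13178477  0.00758792  1.55237656] [ 0.41728538  0.32468236  1.46456288 -0.00279863  1.36444225  0.43633235]
[270.73747394  42.91289656]
```

View pics/w2.png

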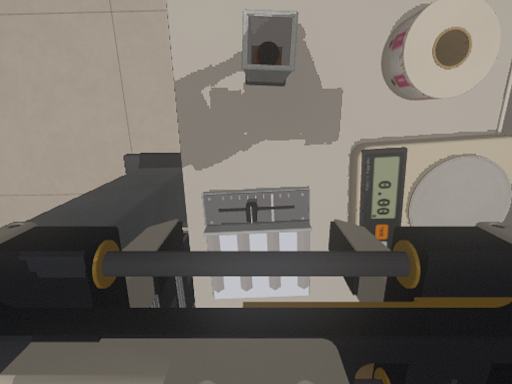

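```bash
python3 - <<'E'
from h import *
im=cv2.imread("pics/w2.png")
a=cv2.resize(im[0:100,220:320],(600,600),interpolation=cv2.INTER_CUBIC)
b=cv2.resize(im[180:310,195:325],(650,650),interpolation=cv2.INTER_CUBIC)
cv2.imwrite("pics/w2c.png",np.hstack([cv2.resize(a,(400,400)),cv2.resize(b,(400,400))]))
c=cam("wrist")
for u,v in ((245,12),(296,12),(297,69),(242.5,69)): print(ray("wrist",u,v,130,c).round(1))
E
```

```text
[435.  440.9 130. ]
[481.4 439.9 130. ]
[483.4 392.  130. ]
[431.1 393.1 130. ]
```

View pics/w2c.png

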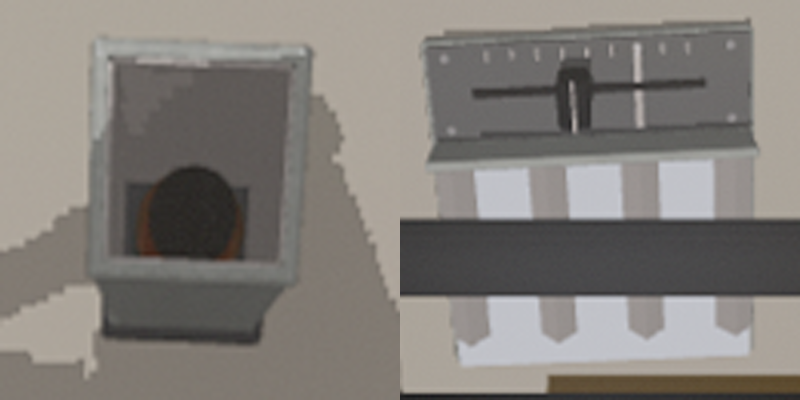

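```bash
python3 - <<'E'
from h import *
c=cam("wrist")
A=np.array([ray("wrist",u,v,130,c) for u,v in ((243.2,9.5),(298,11.5),(294.2,70.8),(242,69.2))]); print(A.round(1).tolist(),A.mean(0).round(1))
P=np.array([ray("wrist",u,v,14,c) for u,v in ((202.5,192.3),(308.7,186.5),(308.4,295.4),(214.5,298.6))]); print(P.round(1).tolist(),P.mean(0).round(1))
print("mark",ray("wrist",272.3,207.6,14,c),"grip",ray("wrist",251.4,212,39,c), ray("wrist",251.4,203,20,c))
# ridge tops z=24 at near end corners y=-55, groove ends
for u,v in ((171/3.077,342/3.077),(72/3.077,345/3.077),(160/3.077,342/3.077),(247/3.077,338/3.077),(336/3.077,335/3.077)): print(ray("wrist",195+u,180+v,16,c).round(1))
E
```

```text
[[433.4, 443.0, 130.0], [483.2, 440.3, 130.0], [480.8, 390.4, 130.0], [430.6, 392.9, 130.0]] [457.  416.6 130. ]
[[358.0, 236.2, 14.0], [520.1, 242.7, 14.0], [526.3, 49.0, 14.0], [364.6, 44.4, 14.0]] [442.3 143.1  14. ]
mark [464.84596787 209.63639147  14.        ] grip [433.04937739 212.25670459  39.        ] [432.74125045 219.72664845  20.        ]
[427.4  60.1  16. ]
[372.5  58.8  16. ]
[421.3  60.2  16. ]
[469.4  62.2  16. ]
[518.4  63.5  16. ]
```

```bash

python3 -m pendant '[[[-0.034,-0.227,-0.65],[0,0,0.13],1],[[-0.034,-0.227,-0.65],[0,0,0],1],[[-0.034,-0.227,-0.65],[0,0,0],1],[[-0.034,-0.227,-0.65],[0,0,0],1],[[-0.034,-0.227,-0.65],[0,0,0],1],[[-0.034,-0.227,-0.65],[0,0,0],1],[[-0.034,-0.227,-0.65],[0,0,0],1],[[-0.034,-0.227,-0.65],[0,0,0],1],[[-0.034,-0.227,-0.65],[0,0,0],1],[[-0.034,-0.227,-0.65],[0,0,0],1]]'
python3 -m pendant '[[[0,0,-0.5],[0,0,0],1],[[0,0,-0.5],[0,0,0],1],[[0,0,-0.4],[0,0,0],1],[[0,0,0],[0,0,0],1],[[0,0,0],[0,0,0],-1],[[0,0,0],[0,0,0],-1],[[0,0,0],[0,0,0],-1],[[0,0,0],[0,0,0],-1],[[0,0,0],[0,0,0],-1],[[0,0,0],[0,0,0],-1]]'
python3 - <<'E'
from h import *
c=cam("wrist"); im=bot.capture("wrist"); cv2.imwrite("pics/w3.png",im)
E
```

```text
time: 6.92
tool_pos: [433.6, 208.7, 78.7]
tcp_rot: [-3.133, 0.008, 1.565]
contact_force: [0.7, -0.2, 0.7]
grip_width: 91.8
finger_force: 0.0
time: 7.75
tool_pos: [433.7, 210.2, 37.6]
tcp_rot: [-3.134, 0.008, 1.567]
contact_force: [-0.3, 0.9, -0.2]
grip_width: 56.7
finger_force: 0.0
```

View pics/w3.png

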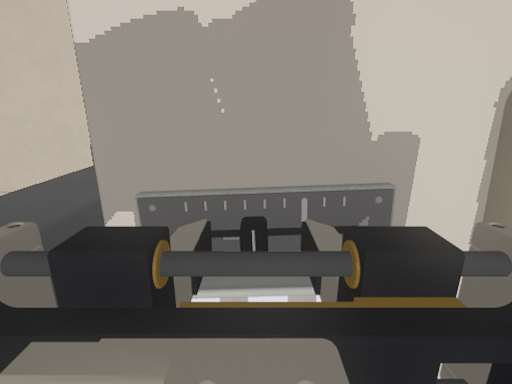

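```bash

python3 -m pendant '[[[0,0,0],[0,0,0],-1],[[0,0,0],[0,0,0],-1],[[0,0,0],[0,0,0],-1],[[0,0,0],[0,0,0],-1],[[0,0,0],[0,0,0],-1],[[0,0,0],[0,0,0],-1],[[0,0,0],[0,0,0],-1],[[0,0,0],[0,0,0],-1],[[0,0,0],[0,0,0],-1],[[0,0,0],[0,0,0],-1]]'
python3 -m pendant '[[[0,0,0],[0,0,0],-1],[[0,0,0],[0,0,0],-1],[[0.2,0,0],[0,0,0],-1],[[0.2,0,0],[0,0,0],-1],[[0.2,0.02,0],[0,0,0],-1],[[0.2,0.02,0],[0,0,0],-1],[[0.23,0,0],[0,0,0],-1],[[0,0,0],[0,0,0],-1],[[0,0,0],[0,0,0],-1],[[0,0,0],[0,0,0],-1]]'
python3 - <<'E'
from h import *
c=cam("wrist"); im=bot.capture("wrist"); cv2.imwrite("pics/w4.png",im)
cv2.imwrite("pics/w4c.png",cv2.resize(im[170:300,190:330],(560,520)))
E
```

```text
time: 8.63
tool_pos: [433.4, 210.1, 37.1]
tcp_rot: [-3.133, 0.008, 1.567]
contact_force: [-1.8, 0.7, -0.4]
grip_width: 16.0
finger_force: 29.8
time: 9.47
tool_pos: [465.0, 211.3, 37.1]
tcp_rot: [-3.134, 0.008, 1.567]
contact_force: [1.7, 1.2, -2.9]
grip_width: 15.9
finger_force: 29.8
```

View pics/w4c.png

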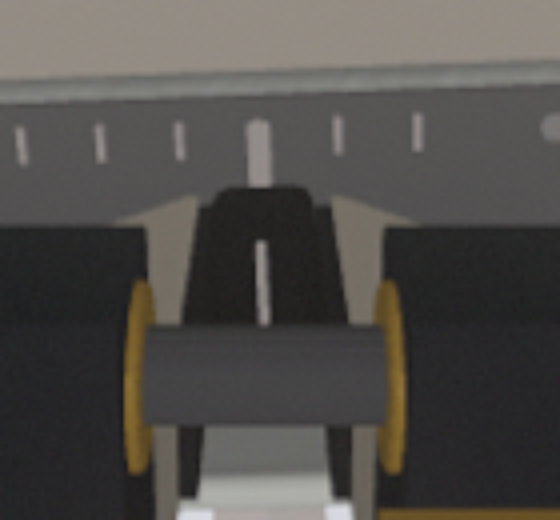

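```bash

python3 -m pendant '[[[0,0,0],[0,0,0],1],[[0,0,0],[0,0,0],1],[[0,0,0],[0,0,0],1],[[0,0,0],[0,0,0],1],[[0,0,0],[0,0,0],1],[[0,0,0],[0,0,0],1],[[0,0,0.5],[0,0,0],1],[[0,0,1],[0,0,0],1],[[0,0,1],[0,0,0],1],[[0,0,1],[0,0,0],1]]'
cat > plan.py <<'E'
from h import *; import kin
from kin import R,e,grasp_R,pour_R,ik
def delta(P,M,show=True):
    o=bot.get_obs(); M0=R.from_euler('xyz',o['tcp_rot']).as_matrix()
    rv=R.from_matrix(M@M0.T).as_rotvec(); d=np.array(P)-o['tool_pos']
    q,c=ik(np.array(P),M,o['joint_positions'])
    print("at",o['tool_pos'].round(1),"shift/30:",(d/30).round(2),"turn/.12:",(rv/.12).round(2),"ik",q.round(2),round(c,2))
E
python3 - <<'E'
from plan import *
M=grasp_R(np.pi/2-.052,.3); G=np.array([457,416.6,62])+2*M[:,2]
delta(G-90*M[:,2],M); delta(G,M)
E
```

```text
time: 10.35
tool_pos: [464.0, 211.2, 143.1]
tcp_rot: [-3.132, 0.008, 1.567]
contact_force: [0.4, -0.1, 0.2]
grip_width: 78.1
finger_force: 0.0
at [464.  211.2 143.1] shift/30: [-0.38  4.05 -1.84] turn/.12: [10.65 -0.36 -0.39] ik [-0.07  0.85  2.03  1.47  1.29 -1.3 ] 0.0
at [464.  211.2 143.1] shift/30: [-0.23  6.91 -2.72] turn/.12: [10.65 -0.36 -0.39] ik [ 0.12  0.92  1.96  1.66  1.24 -1.3 ] 0.0
```

```bash

python3 -m pendant '[[[-0.03,0.2,0.2],[0.88,-0.03,-0.03],1],[[-0.03,0.2,0.2],[0.88,-0.03,-0.03],1],[[-0.03,0.2,0],[0.88,-0.03,-0.03],1],[[-0.03,0.3,0],[0.88,-0.03,-0.03],1],[[-0.03,0.3,0],[0.88,-0.03,-0.03],1],[[-0.03,0.3,0],[0.88,-0.03,-0.03],1],[[-0.03,0.3,0],[0.88,-0.03,-0.03],1],[[-0.03,0.3,0],[0.88,-0.03,-0.03],1],[[-0.03,0.3,0],[0.88,-0.03,-0.03],1],[[-0.03,0.3,0],[0.88,-0.03,-0.03],1]]'
python3 -m pendant '[[[0,0.3,-0.3],[0.88,-0.03,-0.03],1],[[0,0.3,-0.4],[0.88,-0.03,-0.03],1],[[0,0.3,-0.4],[0,0,0],1],[[0,0.2,-0.4],[0,0,0],1],[[0,0.2,-0.3],[0,0,0],1],[[0,0,0],[0,0,0],1],[[0,0,0],[0,0,0],1],[[0,0,0],[0,0,0],1],[[0,0,0],[0,0,0],1],[[0,0,0],[0,0,0],1]]'
python3 - <<'E'
from plan import *
M=grasp_R(np.pi/2-.052,.3); G=np.array([457,416.6,62])+2*M[:,2]
delta(G-60*M[:,2],M); delta(G,M)
im=bot.capture("wrist"); cv2.imwrite("pics/w5.png",im); c=cam("wrist"); print([proj("wrist",(457+x,416.6+y,130),c).round() for x,y in ((-24,-24),(24,-24),(24,24),(-24,24))])
t=bot.capture("top"); cv2.imwrite("pics/top1.png",t)
E
```

```text
time: 11.18
tool_pos: [456.2, 292.2, 154.9]
tcp_rot: [3.126, -1.053, 1.541]
contact_force: [-0.7, 0.0, 0.2]
grip_width: 91.3
finger_force: 0.0
time: 12.02
tool_pos: [455.8, 331.1, 101.0]
tcp_rot: [3.127, -1.26, 1.535]
contact_force: [1.2, 1.1, 0.9]
grip_width: 92.0
finger_force: 0.0
at [455.8 331.1 101. ] shift/30: [-0.06  1.   -0.73] turn/.12: [ 0.09  0.03 -0.02] ik [-0.01  0.88  2.01  1.54  1.27 -1.31] 0.0
at [455.8 331.1 101. ] shift/30: [ 0.04  2.91 -1.32] turn/.12: [ 0.09  0.03 -0.02] ik [ 0.12  0.92  1.96  1.66  1.24 -1.3 ] 0.0
[array([219., 156.]), array([288., 155.]), array([280., 130.]), array([223., 131.])]
```

View pics/w5.png

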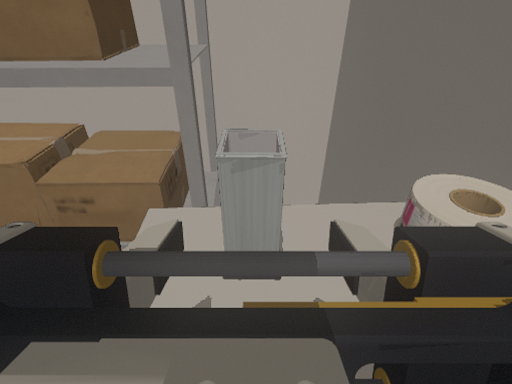

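```bash

python3 -m pendant '[[[0,0.36,-0.22],[0.09,0.03,-0.02],1],[[0,0.36,-0.22],[0,0,0],1],[[0,0.36,-0.22],[0,0,0],1],[[0,0.36,-0.22],[0,0,0],1],[[0,0.36,-0.15],[0,0,0],1],[[0,0.36,-0.1],[0,0,0],1],[[0,0.36,-0.1],[0,0,0],1],[[0,0.36,-0.09],[0,0,0],1],[[0,0,0],[0,0,0],1],[[0,0,0],[0,0,0],1]]'
python3 -m pendant '[[[0,0,0],[0,0,0],-1],[[0,0,0],[0,0,0],-1],[[0,0,0],[0,0,0],-1],[[0,0,0],[0,0,0],-1],[[0,0,0],[0,0,0],-1],[[0,0,0],[0,0,0],-1],[[0,0,0],[0,0,0],-1],[[0,0,0],[0,0,0],-1],[[0,0,0],[0,0,0],-1],[[0,0,0],[0,0,0],-1]]'
python3 - <<'E'
from plan import *
o=bot.get_obs(); print(o['grip_width'],o['finger_force'],o['contact_force'],o['tool_pos'],o['tcp_rot'])
for gx in (-48,0,48):
  for th in (-.3,0,.31):
    Y=.037; M=pour_R(Y,th,.3); a=e('z',Y)@[0,np.cos(th),-np.sin(th)]
    lip=np.array([443.5,118.5,0])+e('z',Y)@[gx,-52,0]; mouth=np.array([*lip[:2],49]) 
    G=mouth-68*a+2*M[:,2]
    if th<.3: G+= [0,-40,60]
    print(gx,th,G.round(1)); delta(G,M)
E
```

```text
time: 12.95
tool_pos: [454.9, 418.4, 60.6]
tcp_rot: [-3.137, -1.27, 1.516]
contact_force: [0.1, -0.3, 0.1]
grip_width: 91.8
finger_force: 0.0
time: 13.78
tool_pos: [455.7, 417.6, 60.6]
tcp_rot: [-3.137, -1.27, 1.514]
contact_force: [1.7, -1.3, 0.5]
grip_width: 47.9
finger_force: 30.0
47.92558591649223 29.992098212242126 [ 1.66480816 -1.28384674  0.45160803] [455.68768582 417.63051813  60.58320325] [-3.13699083 -1.27049342  1.51379028]
-48 -0.3 [399.9 -40.2  86.9]
at [455.7 417.6  60.6] shift/30: [ -1.86 -15.26   0.88] turn/.12: [-10.59   0.07   0.65] ik [-0.29  0.35  2.05  0.    0.74 -0.33] 0.0
-48 0 [400.  -43.8 107.1]
at [455.7 417.6  60.6] shift/30: [ -1.86 -15.38   1.55] turn/.12: [-13.09   0.09   0.6 ] ik [-0.08  0.33  2.05 -0.43  0.77  0.2 ] 0.0
-48 0.31 [399.9  -1.1  68.1]
at [455.7 417.6  60.6] shift/30: [ -1.86 -13.96   0.25] turn/.12: [-15.67   0.11   0.52] ik [ 0.23  0.53  2.04 -0.81  0.89  0.82] 0.0
0 -0.3 [447.8 -38.4  86.9]
at [455.7 417.6  60.6] shift/30: [ -0.26 -15.2    0.88] turn/.12: [-10.59   0.07   0.65] ik [-0.26  0.41  1.93  0.    0.8  -0.29] 0.0
0 0 [448.  -42.  107.1]
at [455.7 417.6  60.6] shift/30: [ -0.26 -15.32   1.55] turn/.12: [-13.09   0.09   0.6 ] ik [-0.07  0.4   1.93 -0.41  0.82  0.18] 0.0
0 0.31 [447.9   0.7  68.1]
at [455.7 417.6  60.6] shift/30: [ -0.26 -13.9    0.25] turn/.12: [-15.67   0.11   0.52] ik [ 0.21  0.58  1.92 -0.78  0.93  0.74] 0.0
48 -0.3 [495.8 -36.6  86.9]
at [455.7 417.6  60.6] shift/30: [  1.34 -15.14   0.88] turn/.12: [-10.59   0.07   0.65] ik [-0.23  0.48  1.8   0.    0.86 -0.26] 0.0
48 0 [495.9 -40.2 107.1]
at [455.7 417.6  60.6] shift/30: [  1.34 -15.26   1.55] turn/.12: [-13.09   0.09   0.6 ] ik [-0.06  0.47  1.8  -0.39  0.88  0.16] 0.0
48 0.31 [495.8   2.5  68.1]
at [455.7 417.6  60.6] shift/30: [  1.34 -13.84   0.25] turn/.12: [-15.67   0.11   0.52] ik [ 0.2   0.63  1.79 -0.75  0.98  0.67] 0.0
```

```bash

python3 -m pendant '[[[0,0,0.2],[0,0,0],-1],[[0,0,0.4],[0,0,0],-1],[[0.08,-0.4,0.5],[-0.4,0,0.04],-1],[[0.08,-0.6,0.5],[-0.5,0,0.04],-1],[[0.08,-0.8,0.5],[-0.6,0,0.04],-1],[[0.08,-0.8,0.5],[-0.6,0,0.04],-1],[[0.08,-0.8,0.5],[-0.6,0,0.04],-1],[[0.08,-0.8,0.5],[-0.6,0,0.04],-1],[[0.08,-0.8,0.2],[-0.6,0,0.04],-1],[[0.08,-0.8,0],[-0.6,0,0.04],-1]]'
python3 -m pendant '[[[0.08,-0.8,0],[-0.6,0,0.04],-1],[[0.08,-0.8,0],[-0.6,0,0.04],-1],[[0.08,-0.8,0],[-0.6,0,0.04],-1],[[0.08,-0.8,0],[-0.6,0,0.04],-1],[[0.08,-0.8,0],[-0.6,0,0.04],-1],[[0.08,-0.8,0],[-0.6,0,0.04],-1],[[0.08,-0.8,0],[-0.6,0,0.04],-1],[[0.08,-0.8,0],[-0.6,0,0.04],-1],[[0.05,-0.8,0],[-0.6,0,0.04],-1],[[0,-0.8,0],[-0.3,0,0.04],-1]]'
python3 - <<'E'
from plan import *
o=bot.get_obs(); print(o['grip_width'],o['finger_force'],o['contact_force'],o['tcp_rot'])
Y=.037;gx=48
for th,off in ((-.3,[0,-40,60]),(0.1,[0,-25,20]),(.33,[0,0,0])):
    M=pour_R(Y,th,.3); a=e('z',Y)@[0,np.cos(th),-np.sin(th)]
    G=np.array([443.5,118.5,0])+e('z',Y)@[gx,-52,49]-68*a+2*M[:,2]+off
    print(th); delta(G,M)
E
```

```text
time: 14.62
tool_pos: [474.7, 242.2, 176.2]
tcp_rot: [3.118, -0.726, 1.577]
contact_force: [-1.1, 1.1, -4.2]
grip_width: 48.1
finger_force: 30.0
time: 15.45
tool_pos: [494.6, 3.4, 174.6]
tcp_rot: [3.141, -0.043, 1.619]
contact_force: [0.7, -0.1, -4.0]
grip_width: 47.8
finger_force: 30.0
47.77314487964817 29.993069171905518 [ 0.73317164 -0.1411957  -4.0112129 ] [ 3.14075559 -0.04331412  1.61904505]
-0.3
at [494.6   3.4 174.6] shift/30: [ 0.04 -1.33 -2.92] turn/.12: [-0.36 -0.01 -0.09] ik [-0.23  0.48  1.8   0.    0.86 -0.26] 0.0
0.1
at [494.6   3.4 174.6] shift/30: [ 0.04 -0.95 -3.35] turn/.12: [-3.69 -0.15 -0.09] ik [ 0.03  0.55  1.82 -0.55  0.85  0.38] 0.0
0.33
at [494.6   3.4 174.6] shift/30: [ 0.04 -0.02 -3.51] turn/.12: [-5.61 -0.23 -0.09] ik [ 0.21  0.64  1.79 -0.76  1.    0.69] 0.0
```

```bash

python3 -m pendant '[[[0,-0.15,-0.2],[-0.3,0,0],-1],[[0,-0.15,-0.2],[-0.3,-0.02,-0.01],-1],[[0,-0.15,-0.2],[-0.3,-0.02,-0.01],-1],[[0,-0.15,-0.2],[-0.3,-0.02,-0.01],-1],[[0,-0.15,-0.2],[-0.3,-0.02,-0.01],-1],[[0,-0.15,-0.2],[-0.3,-0.02,-0.01],-1],[[0,0,-0.2],[-0.3,-0.02,-0.01],-1],[[0,0,-0.2],[-0.3,-0.02,-0.01],-1],[[0,0,-0.2],[-0.3,-0.02,-0.01],-1],[[0,0,-0.2],[-0.3,-0.02,-0.01],-1]]'
python3 - <<'E'
from plan import *
Y=.037;gx=48
for th,off in ((.33,[0,0,0]),):
    M=pour_R(Y,th,.3); a=e('z',Y)@[0,np.cos(th),-np.sin(th)]
    G=np.array([443.5,118.5,0])+e('z',Y)@[gx,-52,49]-68*a+2*M[:,2]+off
    print(th); delta(G,M)
E
```

```text
time: 16.28
tool_pos: [494.3, -23.1, 114.0]
tcp_rot: [3.134, 0.315, 1.605]
contact_force: [0.5, -0.4, -3.3]
grip_width: 47.9
finger_force: 30.0
0.33
at [494.3 -23.1 114. ] shift/30: [ 0.05  0.87 -1.49] turn/.12: [-2.62 -0.04 -0.01] ik [ 0.21  0.64  1.79 -0.76  1.    0.69] 0.0
```

```bash

python3 -m pendant '[[[0,0.2,-0.3],[-0.2,0,0],-1],[[0,0.2,-0.3],[-0.3,0,0],-1],[[0,0.2,-0.3],[-0.3,0,0],-1],[[0.02,0.2,-0.3],[-0.4,0,0],-1],[[0.02,0.07,-0.2],[-0.4,0,0],-1],[[0,0,-0.08],[-0.5,-0.02,0],-1],[[0,0,0],[-0.5,-0.02,0],-1],[[0,0,0],[0,0,0],-1],[[0,0,0],[0,0,0],-1],[[0,0,0],[0,0,0],-1]]'
python3 - <<'E'
from plan import *
im=bot.capture("wrist"); cv2.imwrite("pics/w6.png",im); cv2.imwrite("pics/top2.png",bot.capture("top"))
o=bot.get_obs(); print(o['tool_pos'],o['tcp_rot'],o['contact_force'])
E
```

```text
time: 17.12
tool_pos: [496.3, 2.9, 70.2]
tcp_rot: [3.14, 0.624, 1.608]
contact_force: [-0.0, -0.2, -3.5]
grip_width: 48.0
finger_force: 30.0
[496.59874117   2.42051235  70.6024145 ] [3.13891308 0.62444811 1.6067967 ] [-2.17136435e-03 -4.85136857e-01 -4.38879931e+00]
```

View pics/w6.png

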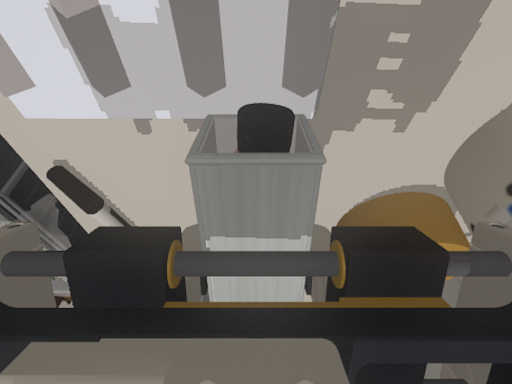

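```bash

python3 -m pendant '[[[0,0,0],[0,0,0],-1],[[0,0,0],[0,0,0],-1],[[0,0,0],[0,0,0],-1],[[0,0,0],[0,0,0],-1],[[0,0,0],[0,0,0],-1],[[0,0,0],[0,0,0],-1],[[0,0,0],[0,0,0],-1],[[0,0,0],[0,0,0],-1],[[0,0,0],[0,0,0],-1],[[0,0,0],[0,0,0],-1]]'
cat > bot_find.py <<'E'
from h import *
def find(n,tag,z=30):
    c=cam(n); im=bot.capture(n); cv2.imwrite(f"pics/{tag}.png",im)
    g=im.astype(int); b,G,r=g[...,0],g[...,1],g[...,2]
    m=((r>b+25)&(r<140)&(G<90)&(r>G+12)).astype(np.uint8)
    k,l,s,ce=cv2.connectedComponentsWithStats(m)
    for i in range(1,k):
        if s[i,4]>12:
            P=ray(n,*ce[i],z,c); print(n,"amber",s[i].tolist(),ce[i].round(1),P.round(1),"pad",pad(P))
    return im
def pad(P):
    Y=.037; d=np.array(P[:2])-[443.5,118.5]; return np.round([d[0]*np.cos(Y)+d[1]*np.sin(Y),-d[0]*np.sin(Y)+d[1]*np.cos(Y)],1)
E
python3 - <<'E'
from bot_find import *
o=bot.get_obs(); print(o['contact_force'])
find("wrist","w7"); find("top","top3"); find("scene","s3")
E
```

```text
time: 18.05
tool_pos: [496.5, 2.8, 70.1]
tcp_rot: [3.14, 0.626, 1.608]
contact_force: [-0.5, -0.5, -3.9]
grip_width: 48.0
finger_force: 30.0
[-0.49987249 -0.53344343 -3.86809882]
wrist amber [215, 1, 88, 43, 956] [265.7  25.1] [496.2 104.2  30. ] pad [ 52.1 -16.2]
wrist amber [208, 128, 8, 14, 71] [211.9 134.4] [471.5  50.9  30. ] pad [ 25.5 -68.6]
wrist amber [447, 204, 23, 42, 66] [458.3 226.2] [658.1 -34.7  30. ] pad [ 208.8 -161.1]
wrist amber [337, 209, 100, 34, 362] [364.1 222.5] [581.8 -32.1  30. ] pad [ 132.6 -155.7]
wrist amber [168, 240, 15, 49, 278] [174.2 263.9] [ 419.6 -116.1   30. ] pad [ -32.6 -233.6]
wrist amber [330, 240, 14, 49, 283] [337.2 263.4] [ 581.8 -108.9   30. ] pad [ 129.8 -232.3]
wrist amber [343, 251, 3, 32, 32] [344.4 266.5] [ 591.2 -116.1   30. ] pad [ 138.9 -239.9]
wrist amber [448, 251, 20, 1, 20] [457.5 251. ] [684.5 -77.5  30. ] pad [ 233.5 -204.8]
wrist amber [64, 297, 7, 3, 16] [ 67.7 297.8] [ 260.  -229.6   30. ] pad [-196.2 -341. ]
wrist amber [164, 297, 287, 11, 2127] [329.  303.3] [ 606.6 -240.8   30. ] pad [ 149.7 -365. ]
top amber [224, 156,
[... 3274 characters left out ...]
-797.    30. ] pad [ 200.  -923.5]
scene amber [403, 280, 5, 5, 18] [404.8 282.2] [ 745.6 -917.3   30. ] pad [  263.6 -1046.3]
scene amber [470, 297, 8, 8, 31] [473.5 300.6] [  905.9 -1103.6    30. ] pad [  416.9 -1238.4]
scene amber [358, 319, 5, 6, 16] [359.8 322.2] [ 467.7 -974.1   30. ] pad [  -16.2 -1092.7]
scene amber [315, 352, 12, 9, 25] [319.7 356.4] [  266.6 -1011.3    30. ] pad [ -218.5 -1122.5]
scene amber [317, 357, 33, 27, 398] [331.1 371.8] [  266.9 -1070.3    30. ] pad [ -220.4 -1181.4]
scene amber [390, 356, 8, 9, 36] [393.6 360.1] [  468.2 -1135.     30. ] pad [  -21.7 -1253.6]
scene amber [310, 367, 15, 17, 131] [315.7 376.9] [  215.  -1060.8    30. ] pad [ -271.9 -1170. ]
```

```bash

python3 -m pendant '[[[0,-0.2,0.07],[0,0,0],-1],[[0,-0.3,0.1],[0,0,0],-1],[[0,-0.4,0.14],[0,0,0],-1],[[0,-0.4,0.2],[0,0,0],-1],[[0,-0.3,0.4],[0.2,0,0],-1],[[0,-0.2,0.6],[0.4,0,0],-1],[[0,0,0.6],[0.5,0,0],-1],[[0,0,0.6],[0.6,0,0],-1],[[0,0,0.6],[0.6,0,0],-1],[[0,0.2,0.6],[0.6,0,0],-1]]'
python3 - <<'E'
from plan import *
M=grasp_R(np.pi/2-.052,.3); G=np.array([457,417.6,63])
delta(G,M)
E
```

```text
time: 19.03
tool_pos: [496.0, -46.9, 189.3]
tcp_rot: [3.126, 0.275, 1.601]
contact_force: [-0.2, -0.6, -3.4]
grip_width: 47.6
finger_force: 30.0
at [496.  -46.9 189.3] shift/30: [-1.3  15.48 -4.21] turn/.12: [ 1.289e+01 -1.000e-02 -4.700e-01] ik [ 0.12  0.92  1.96  1.66  1.24 -1.3 ] 0.0
```

```bash

python3 -m pendant '[[[-0.06,0.5,0],[0.6,0,-0.02],-1],[[-0.06,0.7,0],[0.64,0,-0.02],-1],[[-0.06,0.75,0],[0.64,0,-0.02],-1],[[-0.06,0.75,0],[0.64,0,-0.02],-1],[[-0.06,0.75,0],[0.64,0,-0.02],-1],[[-0.06,0.75,0],[0.64,0,-0.02],-1],[[-0.06,0.75,0],[0.64,0,-0.02],-1],[[-0.06,0.75,0],[0.64,0,-0.02],-1],[[-0.06,0.75,0],[0.64,0,-0.02],-1],[[-0.06,0.75,0],[0.64,0,-0.02],-1]]'
python3 -m pendant '[[[-0.06,0.75,0],[0.64,0,-0.03],-1],[[-0.06,0.75,0],[0.64,0,-0.03],-1],[[-0.06,0.75,0],[0.64,0,-0.03],-1],[[-0.06,0.75,0],[0.64,0,-0.03],-1],[[-0.06,0.75,0],[0.64,0,-0.03],-1],[[-0.06,0.75,0],[0.64,0,-0.03],-1],[[-0.06,0.75,-0.2],[0.64,0,-0.03],-1],[[-0.06,0.75,-0.3],[0.64,0,-0.03],-1],[[-0.06,0.6,-0.3],[0.64,0,-0.03],-1],[[-0.06,0.3,-0.3],[0.5,0,-0.03],-1]]'
python3 - <<'E'
from plan import *
M=grasp_R(np.pi/2-.052,.3); G=np.array([457,417.6,62.5])
delta(G,M)
E
```

```text
time: 19.87
tool_pos: [478.5, 170.2, 188.2]
tcp_rot: [3.11, -0.487, 1.579]
contact_force: [0.6, 0.4, -3.9]
grip_width: 48.3
finger_force: 30.0
time: 20.7
tool_pos: [460.6, 377.8, 154.2]
tcp_rot: [3.124, -1.238, 1.532]
contact_force: [-1.2, -0.3, -3.6]
grip_width: 47.7
finger_force: 30.0
at [460.6 377.8 154.2] shift/30: [-0.12  1.33 -3.06] turn/.12: [0.28 0.03 0.03] ik [ 0.12  0.92  1.96  1.66  1.24 -1.3 ] 0.0
```

```bash

python3 -m pendant '[[[-0.02,0.25,-0.4],[0.1,0,0],-1],[[-0.02,0.25,-0.4],[0.1,0,0],-1],[[-0.02,0.25,-0.4],[0.08,0.03,0.03],-1],[[-0.02,0.2,-0.4],[0,0,0],-1],[[-0.02,0.2,-0.4],[0,0,0],-1],[[-0.02,0.15,-0.4],[0,0,0],-1],[[0,0,-0.3],[0,0,0],-1],[[0,0,-0.2],[0,0,0],-1],[[0,0,-0.1],[0,0,0],-1],[[0,0,0],[0,0,0],-1]]'
python3 - <<'E'
from plan import *
M=grasp_R(np.pi/2-.052,.3); G=np.array([457,417.6,61])
print(bot.get_obs()['contact_force']); delta(G,M)
E
```

```text
time: 21.53
tool_pos: [457.3, 416.2, 64.1]
tcp_rot: [-3.133, -1.269, 1.51]
contact_force: [-0.5, 0.2, -2.7]
grip_width: 47.7
finger_force: 30.0
[-0.4737989   0.15194878 -2.68504399]
at [457.3 416.2  64.1] shift/30: [-0.01  0.05 -0.1 ] turn/.12: [ 0.01 -0.02  0.  ] ik [ 0.12  0.92  1.96  1.66  1.24 -1.3 ] 0.0
```

Lower the last 3 mm, open, back off along the tool.

```bash

python3 -m pendant '[[[0,0.03,-0.05],[0,0,0],-1],[[0,0,-0.05],[0,0,0],-1],[[0,0,0],[0,0,0],-1],[[0,0,0],[0,0,0],0.4],[[0,0,0],[0,0,0],1],[[0,0,0],[0,0,0],1],[[0,0,0],[0,0,0],1],[[0,0,0],[0,0,0],1],[[0,0,0],[0,0,0],1],[[0,0,0],[0,0,0],1]]'
python3 -m pendant '[[[0,0,0],[0,0,0],1],[[0,-0.3,0.09],[0,0,0],1],[[0,-0.5,0.15],[0,0,0],1],[[0,-0.5,0.15],[0,0,0],1],[[0,-0.5,0.15],[0,0,0],1],[[0,-0.5,0.15],[0,0,0],1],[[0,-0.5,0.3],[0,0,0],1],[[0,-0.5,0.5],[0,0,0],1],[[0,-0.5,0.8],[-0.3,0,0],1],[[0,-0.5,0.8],[-0.5,0,0],1]]'
python3 - <<'E'
from bot_find import *
im=bot.capture("top"); cv2.imwrite("pics/top4.png",im); w=bot.capture("wrist"); cv2.imwrite("pics/w8.png",w)
# rim finder in top view: bright low-saturation ring around dark interior
c=cam("top")
hsv=cv2.cvtColor(im,cv2.COLOR_BGR2HSV)
for n,(u,v) in (("A",proj("top",(457,417,130),c)),("B",(254.1,212.8)),("C",(312.9,207))):
    u,v=int(u),int(v); x=hsv[v-14:v+15,u-14:u+15].astype(int); dk=((x[...,1]<60)).astype(np.uint8)
    k,l,s,ce=cv2.connectedComponentsWithStats(dk); i=1+s[1:,4].argmax(); print(n,(u,v),s[i])
    dk0=cv2.cvtColor(cv2.imread("pics/top0.png")[v-14:v+15,u-14:u+15],cv2.COLOR_BGR2GRAY); print(" diff to start",np.abs(dk0.astype(int)-cv2.cvtColor(im[v-14:v+15,u-14:u+15],cv2.COLOR_BGR2GRAY)).mean())
E
```

```text
time: 22.37
tool_pos: [456.9, 417.8, 61.5]
tcp_rot: [-3.133, -1.27, 1.511]
contact_force: [0.0, -0.9, -0.2]
grip_width: 89.2
finger_force: 0.0
time: 23.2
tool_pos: [456.6, 286.9, 153.5]
tcp_rot: [-3.136, -1.172, 1.512]
contact_force: [0.3, -0.2, -0.1]
grip_width: 92.0
finger_force: 0.0
A (105, 201) [  4   0  25  29 681]
 diff to start 6.019024970273484
B (254, 212) [  0   0  29  29 785]
 diff to start 5.416171224732461
C (312, 207) [  0   0  29  29 814]
 diff to start 5.191438763376932
```

```bash

python3 - <<'E'
from plan import *
q=bot.get_obs()['joint_positions']
s=np.array([456.6,287,240.]); t=np.array([375,-385.5,240])
for f in np.linspace(0,1,7):
    M=grasp_R((1-f)*(np.pi/2-.06),.4-.1*f); q,c=ik(s+(t-s)*f,M,q); print(f.round(2),q.round(2),round(c,2))
M=grasp_R(0,.3); q,c=ik(t-[0,0,150],M,q);print(q.round(2),c)
delta(t,M)
E
```

```text
0.0 [-0.15  0.46  1.98  1.24  1.33 -0.85] 0.0
0.17 [-0.46  0.38  2.17  1.23  1.33 -0.97] 0.0
0.33 [-0.79  0.34  2.27  1.19  1.37 -1.05] 0.0
0.5 [-1.1   0.35  2.3   1.16  1.39 -1.09] 0.0
0.67 [-1.33  0.37  2.27  1.19  1.4  -1.08] 0.0
0.83 [-1.47  0.42  2.2   1.28  1.37 -1.04] 0.0
1.0 [-1.54  0.46  2.12  1.43  1.3  -0.99] 0.0
[-1.54  0.84  2.15  1.55  1.27 -1.41] 1.6631794588739895e-13
at [458.7 286.8 158.1] shift/30: [ -2.79 -22.41   2.73] turn/.12: [  0.69  -0.59 -12.63] ik [-1.54  0.46  2.12  1.43  1.3  -0.99] 0.0
```

```bash

python3 -m pendant '[[[0,-0.3,0.5],[0,0,-0.3],1],[[0,-0.5,0.6],[0,0,-0.4],1],[[-0.1,-0.8,0.6],[0,0,-0.45],1],[[-0.1,-0.8,0.6],[0,0,-0.45],1],[[-0.1,-0.8,0.4],[0,0,-0.45],1],[[-0.1,-0.8,0],[0,0,-0.45],1],[[-0.1,-0.8,0],[0,0,-0.45],1],[[-0.1,-0.8,0],[0,0,-0.45],1],[[-0.1,-0.8,0],[0,0,-0.45],1],[[-0.1,-0.8,0],[0,0,-0.45],1]]'
python3 -m pendant '[[[-0.1,-0.8,0],[0,0,-0.45],1],[[-0.1,-0.8,0],[0,0,-0.45],1],[[-0.1,-0.8,0],[0,0,-0.45],1],[[-0.1,-0.8,0],[0,0,-0.45],1],[[-0.1,-0.8,0],[0,0,-0.45],1],[[-0.1,-0.8,0],[0,0,-0.45],1],[[-0.1,-0.8,0],[0,0,-0.45],1],[[-0.1,-0.8,0],[0,0,-0.45],1],[[-0.1,-0.8,0],[0,0,-0.45],1],[[-0.1,-0.8,0],[0,0,-0.45],1]]'
python3 -m pendant '[[[-0.1,-0.8,0],[0,0,-0.45],1],[[-0.1,-0.8,0],[0,0,-0.45],1],[[-0.1,-0.8,0],[0,0,-0.45],1],[[-0.1,-0.8,0],[0,0,-0.45],1],[[-0.1,-0.8,0],[0,0,-0.45],1],[[-0.1,-0.8,0],[0,0,-0.45],1],[[-0.1,-0.8,0],[0,0,-0.45],1],[[-0.1,-0.8,0],[0,0,-0.45],1],[[-0.1,-0.6,0],[0,0,-0.45],1],[[0,-0.3,0],[0,0,-0.4],1]]'
python3 - <<'E'
from plan import *
M=grasp_R(0,.3); delta([375,-385.5,110],M)
c=cam("wrist"); w=bot.capture("wrist"); cv2.imwrite("pics/w9.png",w); t=bot.capture("top"); cv2.imwrite("pics/top5.png",t)
print([proj("wrist",(453.4+x,-385.5+y,130),c).round().tolist() for x,y in ((-24,24),(-24,-24),(24,-24),(24,24))])
a=cv2.resize(w,(400,300)); b=cv2.resize(t[150:240,95:340],(800,294),interpolation=cv2.INTER_CUBIC)
cv2.imwrite("pics/v12.png",np.vstack([cv2.convertScaleAbs(b,alpha=1.5),np.hstack([a,cv2.resize(w[60:260,150:400],(400,300))])]))
E
```

```text
time: 24.13
tool_pos: [432.4, 71.8, 234.9]
tcp_rot: [3.137, -1.174, 1.005]
contact_force: [0.3, -0.3, -0.5]
grip_width: 91.7
finger_force: 0.0
time: 24.97
tool_pos: [402.4, -168.3, 234.8]
tcp_rot: [3.138, -1.174, 0.464]
contact_force: [-0.7, -0.4, 0.3]
grip_width: 91.7
finger_force: 0.0
time: 25.8
tool_pos: [375.1, -389.3, 235.0]
tcp_rot: [3.134, -1.174, -0.069]
contact_force: [-0.2, -0.6, 1.4]
grip_width: 91.6
finger_force: 0.0
at [ 375.1 -389.3  235. ] shift/30: [-0.    0.13 -4.17] turn/.12: [-0.01 -0.81  0.64] ik [-1.54  0.79  2.16  1.54  1.27 -1.36] 0.0
[[223.0, 277.0], [273.0, 274.0], [268.0, 236.0], [224.0, 239.0]]
```

View pics/v12.png

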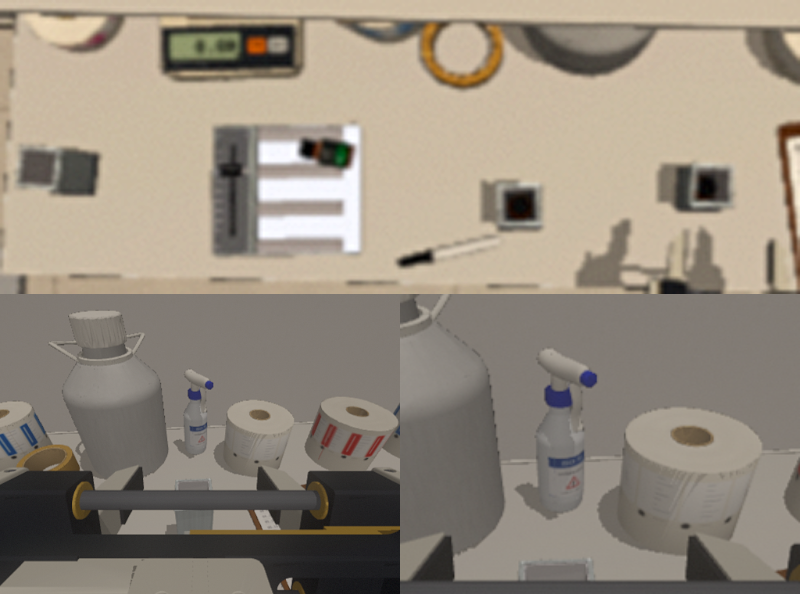

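```bash
cat > bt.py <<'E'
from bot_find import *
def bottles(im):
    c=cam("top"); pts=[proj("top",(443.5+a*np.cos(.037)-b*np.sin(.037),118.5+a*np.sin(.037)+b*np.cos(.037),20),c) for a,b in ((-84,-110),(84,-110),(84,52),(-84,52))]
    m=np.zeros(im.shape[:2],np.uint8); cv2.fillConvexPoly(m,np.array(pts).round().astype(int),1)
    dk=((im.max(2)<85)&(m>0)).astype(np.uint8)
    k,l,s,ce=cv2.connectedComponentsWithStats(dk)
    for i in range(1,k):
        if s[i,4]>25:
            v,u=np.nonzero(l==i); (cx,cy),(w,h),an=cv2.minAreaRect(np.c_[u,v].astype(np.float32))
            P=np.array([pad(ray("top",a,b,28,c)) for a,b in zip(u,v)]); ev,ec=np.linalg.eigh(np.cov(P.T)); 
            print(s[i].tolist(),"pad centre",P.mean(0).round(1),"range",P.min(0).round(),P.max(0).round(),"axis",ec[:,1].round(2))
E
python3 - <<'E'
from bt import *
bottles(cv2.imread("pics/top5.png"))
E
```

```text
[187, 192, 16, 10, 119] pad centre [ 47.5 -32.7] range [ 27. -63.] [65. -0.] axis [0.25 0.97]
```

```bash

python3 -m pendant '[[[0,0.04,-0.3],[0,-0.2,0.16],1],[[0,0.05,-0.5],[0,-0.2,0.16],1],[[0,0,-0.6],[0,-0.2,0.16],1],[[0,0,-0.6],[0,-0.2,0.16],1],[[0,0,-0.6],[0,0,0],1],[[0,0,-0.6],[0,0,0],1],[[0,0,-0.6],[0,0,0],1],[[0,0,-0.6],[0,0,0],1],[[0,0,-0.4],[0,0,0],1],[[0,0,0],[0,0,0],1]]'
python3 - <<'E'
from plan import *
M=grasp_R(0,.3); delta([455.4,-386.5,60.6],M)
c=cam("wrist"); w=bot.capture("wrist"); cv2.imwrite("pics/w10.png",w)
P=[proj("wrist",(453.4+x,-386.5+y,130),c).round(1).tolist() for x,y in ((-24,24),(-24,-24),(24,-24),(24,24))]; print(P)
u0,v0=int(P[0][0]),int(P[0][1]); g=cv2.cvtColor(w,cv2.COLOR_BGR2GRAY)
for v in (v0+15,v0+25): 
  row=g[v,:].astype(int); d=np.abs(np.diff(row)); print(v,[(i,row[i],row[i+1]) for i in np.nonzero(d>18)[0] if abs(i-255)<60])
E
```

```text
time: 26.73
tool_pos: [375.9, -382.9, 89.1]
tcp_rot: [-3.127, -1.269, -0.007]
contact_force: [-0.4, 0.7, 1.0]
grip_width: 91.9
finger_force: 0.0
at [ 375.9 -382.9   89.1] shift/30: [ 2.65 -0.12 -0.95] turn/.12: [-0.04 -0.01 -0.06] ik [-1.34  0.91  2.07  1.75  1.24 -1.41] 0.0
[[226.5, 144.2], [300.0, 144.1], [292.3, 119.9], [232.3, 120.1]]
159 [(np.int64(224), np.int64(116), np.int64(143)), (np.int64(225), np.int64(143), np.int64(114))]
169 [(np.int64(209), np.int64(97), np.int64(118)), (np.int64(226), np.int64(132), np.int64(106)), (np.int64(296), np.int64(104), np.int64(127)), (np.int64(305), np.int64(130), np.int64(106))]
```

```bash

python3 -m pendant '[[[0.25,-0.05,-0.17],[0,0,-0.03],1],[[0.35,-0.03,-0.17],[0,0,-0.02],1],[[0.35,0,-0.15],[0,0,0],1],[[0.35,0,-0.1],[0,0,0],1],[[0.35,0,-0.1],[0,0,0],1],[[0.35,0,-0.1],[0,0,0],1],[[0.35,0,-0.1],[0,0,0],1],[[0.3,0,-0.07],[0,0,0],1],[[0,0,0],[0,0,0],1],[[0,0,0],[0,0,0],1]]'
python3 -m pendant '[[[0,0,0],[0,0,0],-1],[[0,0,0],[0,0,0],-1],[[0,0,0],[0,0,0],-1],[[0,0,0],[0,0,0],-1],[[0,0,0],[0,0,0],-1],[[0,0,0],[0,0,0],-1],[[0,0,0],[0,0,0],-1],[[0,0,0],[0,0,0],-1],[[0,0,0],[0,0,0],-1],[[0,0,0],[0,0,0],-1]]'
python3 - <<'E'
from plan import *
print(bot.get_obs()['tcp_rot'])
# rotate about a constant axis to pour pose th=-.3, transit high
Y=.037;gx=0;th=-.3
M=pour_R(Y,th,.3); delta([446,-60,190],M)
o=bot.get_obs(); M0=R.from_euler('xyz',o['tcp_rot']).as_matrix(); rv=R.from_matrix(M@M0.T).as_rotvec(); q=o['joint_positions']
a0=M0.T@[0,0,1]
for f in np.linspace(0,1,9):
    Mf=R.from_rotvec(rv*f).as_matrix()@M0; P=np.array([455,-386,190])+f*(np.array([446,-60,190])-[455,-386,190]); q,c=ik(P,Mf,q); print(f,q.round(2),round(c,2),"can axis",(Mf@a0).round(2),"tool z",Mf[:,2].round(2))
E
```

```text
time: 27.62
tool_pos: [456.0, -385.5, 62.8]
tcp_rot: [-3.141, -1.27, 0.001]
contact_force: [0.7, -0.7, 1.0]
grip_width: 91.8
finger_force: 0.0
time: 28.45
tool_pos: [455.4, -386.2, 62.4]
tcp_rot: [-3.139, -1.27, -0.002]
contact_force: [-1.4, -0.6, 0.7]
grip_width: 48.0
finger_force: 29.9
[-3.13943124e+00 -1.26965230e+00 -2.40773824e-03]
at [ 455.4 -386.2   62.4] shift/30: [-0.31 10.87  4.25] turn/.12: [-8.4   8.09 11.4 ] ik [-0.3   0.26  1.8   0.    1.08 -0.34] 0.0
0.0 [-1.34  0.6   2.08  1.64  1.2  -1.09] 0.0 can axis [-0. -0.  1.] tool z [ 0.95 -0.   -0.3 ]
0.125 [-1.31  0.52  2.06  1.44  1.14 -1.08] 0.0 can axis [0.11 0.13 0.98] tool z [ 0.9   0.11 -0.42]
0.25 [-1.24  0.44  2.04  1.26  1.08 -1.04] 0.0 can axis [0.19 0.28 0.94] tool z [ 0.82  0.2  -0.54]
0.375 [-1.14  0.36  2.01  1.06  1.02 -0.98] 0.0 can axis [0.24 0.43 0.87] tool z [ 0.7   0.26 -0.66]
0.5 [-1.02  0.3   1.98  0.86  0.98 -0.88] 0.0 can axis [0.25 0.58 0.77] tool z [ 0.57  0.27 -0.77]
0.625 [-0.86  0.25  1.95  0.64  0.95 -0.76] 0.0 can axis [0.23 0.71 0.66] tool z [ 0.42  0.26 -0.87]
0.75 [-0.69  0.23  1.91  0.42  0.96 -0.61] 0.0 can axis [0.17 0.82 0.54] tool z [ 0.28  0.2  -0.94]
0.875 [-0.5   0.23  1.86  0.2   1.   -0.47] 0.0 can axis [0.08 0.91 0.42] tool z [ 0.13  0.11 -0.98]
1.0 [-0.3   0.26  1.8   0.    1.08 -0.34] 0.0 can axis [-0.04  0.95  0.3 ] tool z [-0.  0. -1.]
```

```bash

python3 -m pendant '[[[0,0,0.2],[0,0,0],-1],[[0,0,0.5],[0,0,0],-1],[[0,0,0.6],[0,0,0],-1],[[0,0.2,0.6],[-0.3,0.29,0.41],-1],[[0,0.4,0.6],[-0.42,0.405,0.57],-1],[[-0.02,0.6,0.6],[-0.42,0.405,0.57],-1],[[-0.02,0.6,0.6],[-0.42,0.405,0.57],-1],[[-0.02,0.6,0.4],[-0.42,0.405,0.57],-1],[[-0.02,0.6,0.15],[-0.42,0.405,0.57],-1],[[-0.02,0.6,0],[-0.42,0.405,0.57],-1]]'
python3 -m pendant '[[[-0.02,0.6,0],[-0.42,0.405,0.57],-1],[[-0.02,0.6,0],[-0.42,0.405,0.57],-1],[[-0.02,0.6,0],[-0.42,0.405,0.57],-1],[[-0.02,0.6,0],[-0.42,0.405,0.57],-1],[[-0.02,0.6,0],[-0.42,0.405,0.57],-1],[[-0.02,0.6,0],[-0.42,0.405,0.57],-1],[[-0.02,0.6,0],[-0.42,0.405,0.57],-1],[[-0.02,0.6,0],[-0.42,0.405,0.57],-1],[[-0.02,0.6,0],[-0.42,0.405,0.57],-1],[[-0.02,0.6,0],[-0.42,0.405,0.57],-1]]'
python3 - <<'E'
from plan import *
o=bot.get_obs();print(o['tcp_rot'])
for th in (-.3,0):
  M=pour_R(.037,th,.3); delta([446,-60,190-250*(th+.3)],M)
E
```

```text
time: 29.28
tool_pos: [452.0, -277.2, 191.0]
tcp_rot: [2.771, -0.83, 0.801]
contact_force: [1.7, 0.3, -3.5]
grip_width: 48.2
finger_force: 29.9
time: 30.12
tool_pos: [445.6, -97.1, 190.0]
tcp_rot: [2.998, -0.171, 1.397]
contact_force: [-0.4, 0.0, -3.4]
grip_width: 47.9
finger_force: 29.9
[ 2.99760515 -0.17111025  1.39736801]
at [445.6 -97.1 190. ] shift/30: [0.01 1.24 0.  ] turn/.12: [-1.34  1.29  1.85] ik [-0.3   0.26  1.8   0.    1.08 -0.34] 0.0
at [445.6 -97.1 190. ] shift/30: [ 0.01  1.24 -2.5 ] turn/.12: [-3.83  1.48  1.64] ik [-0.11  0.38  1.93 -0.41  0.83  0.13] 0.0
```

```bash

python3 -m pendant '[[[0,0.2,-0.25],[-0.383,0.148,0.164],-1],[[0,0.2,-0.25],[-0.383,0.148,0.164],-1],[[0,0.2,-0.25],[-0.383,0.148,0.164],-1],[[0,0.2,-0.25],[-0.383,0.148,0.164],-1],[[0,0.2,-0.25],[-0.383,0.148,0.164],-1],[[0,0.2,-0.25],[-0.383,0.148,0.164],-1],[[0,0.2,-0.25],[-0.383,0.148,0.164],-1],[[0,0.2,-0.25],[-0.383,0.148,0.164],-1],[[0,0.2,-0.25],[-0.383,0.148,0.164],-1],[[0,0.17,-0.25],[-0.383,0.148,0.164],-1]]'
python3 - <<'E'
from plan import *
Y=.037;gx=0;th=.33
M=pour_R(Y,th,.3); a=e('z',Y)@[0,np.cos(th),-np.sin(th)]
G=np.array([443.5,118.5,0])+e('z',Y)@[gx,-46,49]-68*a+2*M[:,2]
print(bot.get_obs()['tcp_rot']); delta(G,M)
E
```

```text
time: 30.95
tool_pos: [446.9, -38.4, 116.0]
tcp_rot: [3.136, 0.3, 1.605]
contact_force: [-0.7, 10.6, 15.4]
grip_width: 47.8
finger_force: 30.0
[3.13647175 0.29950784 1.60535357]
at [446.9 -38.4 116. ] shift/30: [ 0.02  1.51 -1.55] turn/.12: [-2.75 -0.06  0.  ] ik [ 0.24  0.59  1.91 -0.78  0.96  0.77] 0.0
```

```bash

python3 - <<'E'
from bot_find import *
t=bot.capture("top"); cv2.imwrite("pics/top6.png",t); print(bot.get_obs()['contact_force'],bot.get_obs()['tool_pos'])
def show(f):
    im=cv2.cvtColor(cv2.imread(f),cv2.COLOR_BGR2GRAY)[196:228,232:272]
    for r in im[::2]: print(''.join(' .:-=+*#%@'[::-1][min(9,int(x)//16)] for x in r))
show("pics/top5.png"); print('-----'); show("pics/top6.png")
E
```

```text
[-1.3207441   6.22864745  6.05553029] [446.20313805 -37.03261993 114.45426823]
::::::.:::::::::::::::::::::::::::::::::
:::::::::::::::::::::::::::.::::::::::::
::::::::::::::::::::::::.:::::::::::::::
::::::::::::::::::::::::::::::::::::::::
::::::::::::..::::::::::::::::::::::::::
::::::::::=+===----==-:.....::::::::.:::
:::::::..:-+++=--+*****###*=-:::::::::::
:.:.::::.:-+++=-=*%%@@@@@%#=-:.:::::::::
::::::::::-+++=-=*%@@@@@@@#+-::::.:.::::
:.::::::.:-++++==*%@@@@@@@#+=::..:::::::
::::::::::=++++==*%%@@@@%%#+-:::.:::::::
::::::.:::::::-==---=-----::::::::::::::
:::::::::...:.:=++++========-:.:.:::::::
::::.::::::----:::..:....:::.::.::::::::
::----:::.......::::::::::::.:.:::::.:::
.......:::-::::::.::.:::::::::::::::::::
-----
........................................
==-----:................................
%%%%%%%#=:..............................
%%%%%%%#=:..............................
%%%%%%%#=:..............................
%%%%%%%#+====-------===++-:.............
%%%%%%%#+=------------=+#+:.............
%%%%%%%%*=------=--=--=+#*:.............
##%%%%%#*=------=====--=**:.............
--++++====--===========+**:.............
--=+++=----------======+**-.............
=====----------======-=+**-.............
:::::::::.::::-=++====-:::..............
......:::::----::.......................
::---:::................................
...   ..:::::::.........................
```

```bash

python3 - <<'E'
from h import *
t=cv2.imread("pics/top6.png"); w=bot.capture("wrist"); s=bot.capture("scene"); cv2.imwrite("pics/w11.png",w)
print(proj("top",(446,-37,115)),proj("top",(448,-100,115)),proj("top",(426,-161,130)),proj("scene",(426,-161,65)))
u,v=proj("scene",(436,-100,80)).astype(int)
a=cv2.convertScaleAbs(cv2.resize(t[170:245,180:290],(400,273),interpolation=cv2.INTER_CUBIC),alpha=1.4)
b=cv2.resize(s[v-50:v+50,u-73:u+73],(400,273),interpolation=cv2.INTER_CUBIC)
cv2.imwrite("pics/v14.png",np.vstack([np.hstack([a,cv2.convertScaleAbs(b,alpha=1.4)]),cv2.resize(w,(436,327)).copy() if 0 else np.hstack([cv2.resize(w,(400,300)),np.zeros((300,400,3),np.uint8)])]))
E
```

```text
[222.60958971 206.98770885] [238.6833125  206.84954684] [254.10465521 212.70699168] [243.02152698 195.84772667]
```

View pics/v14.png

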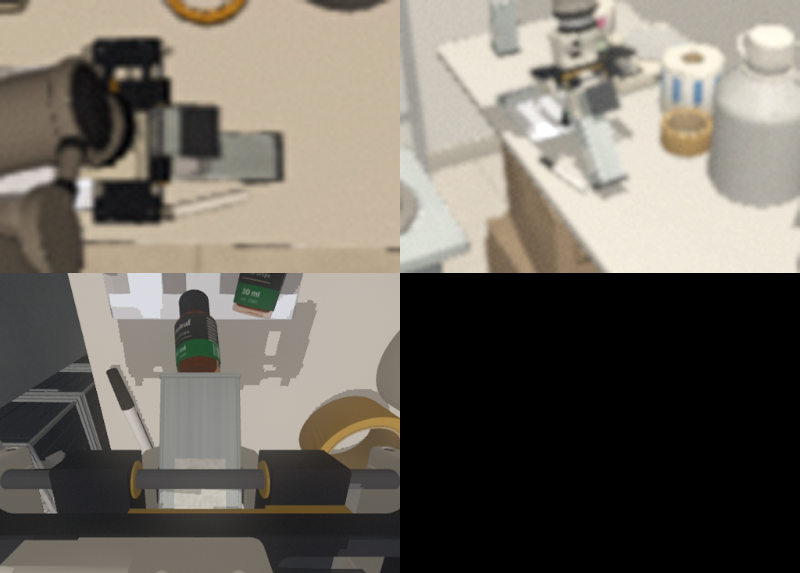

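```bash

python3 - <<'E'
from h import *
f,cx,cy,T=cam("wrist"); Rm=T[:3,:3]; o=-Rm.T@T[:3,3]
def at(u,v,d): return (o+Rm.T@np.array([(u-cx)/f,(v-cy)/f,1])*d).round(0)
print("cam",o.round())
for n,u,v,d in (("rimL",205,130,128),("rimR",307,130,128),("X base",256,127,150),("X mid",253,98,158),("X cap",248,22,190),("A base",343,50,177)): print(n,at(u,v,d))
for n,u,v in (("Xbase",256,120),("Xcap",248,30),("Abase",340,45)): print(n,ray("wrist",u,v,14).round(),ray("wrist",u,v,31).round())
w=cv2.imread("pics/w11.png").astype(int); hs=cv2.cvtColor(w.astype(np.uint8),cv2.COLOR_BGR2HSV)
g=cv2.cvtColor(w.astype(np.uint8),cv2.COLOR_BGR2GRAY)
for v in (60,80,100,115): 
  r=g[v].astype(int); print(v,[int(i) for i in np.nonzero(np.abs(np.diff(r))>25)[0] if 150<i<380])
E
```

```text
cam [442.  75. 229.]
rimL [420.  29. 106.]
rimR [467.  30. 106.]
X base [444.  23.  84.]
X mid [442.  34.  67.]
X cap [437.  70.   6.]
A base [499.  58.  31.]
Xbase [445.   4.  14.] [445.   9.  31.]
Xcap [437.  66.  14.] [437.  67.  31.]
Abase [501.  59.  14.] [497.  60.  31.]
60 [227, 240, 242, 274]
80 [152, 222, 223, 278, 342, 357]
100 [157, 223, 224, 229, 272, 277, 279, 280, 338, 352]
115 [224, 225, 281, 282]
```

```bash

python3 -m pendant '[[[0,0.2,0.05],[0,0,0],-1],[[0,0.2,0.05],[0,0,0],-1],[[0,0.2,0],[0,0,0],-1],[[0,0.2,0],[0,0,0],-1],[[0,0.1,0],[0,0,0],-1],[[0,0,0],[0,0,0],-1],[[0,0,0],[0,0,0],-1],[[0,0,0],[0,0,0],-1],[[0,0,0],[0,0,0],-1],[[0,0,0],[0,0,0],-1]]'
cat > ed.py <<'E'
from bot_find import *
def wr(tag):
    w=bot.capture("wrist"); cv2.imwrite(f"pics/{tag}.png",w); g=cv2.cvtColor(w,cv2.COLOR_BGR2GRAY).astype(int); return w,g
def art(g,x0,x1,y0,y1,sx,sy,div=16):
    for v in range(y0,y1,sy): print("%3d "%v+''.join('@%#*+=-:. '[min(9,int(g[v,u:u+sx].mean())//div)] for u in range(x0,x1,sx)))
E
python3 - <<'E'
from ed import *
o=bot.get_obs(); print(o['contact_force'])
w,g=wr("w12"); art(g,160,400,0,180,3,6,22)
t=bot.capture("top"); cv2.imwrite("pics/top7.png",t); art(cv2.cvtColor(t,cv2.COLOR_BGR2GRAY).astype(int),185,275,195,228,1,2,18)
E
```

```text
time: 31.93
tool_pos: [446.4, -12.1, 117.8]
tcp_rot: [3.139, 0.296, 1.604]
contact_force: [0.6, 0.7, -2.4]
grip_width: 47.3
finger_force: 30.0
[ 0.57981952  0.7461544  -2.3563031 ]
  0 -.........     -=========:.............:=========-...#%%%%%%%%%%%%%=======-.....
  6 =.....         :=========:.............:=========-...+#%%%%%%%%%%%*=======......
 12 -.             .=========:.............:=========::-+++++=+=+++*##=======-......
 18 :.             .=========:.............:===========+++++===++++**+======-:......
 24 ::              =========-.............-========*###%%%#++==+++**++====-:.......
 30 ::              -========-.............-========#*###%%%%%#%#%%%#*+===-::.......
 36 ::.             -========-.............-=======*##++*+*+####*%###*-:::::=-::::::
 42 :::             -========-.............-=======#####%#***+++#####-:::::---------
 48 ===....         :========-.............=======+##**#############+:::::-=--------
 54 ===:....        :========-.............=======##*#######**######:::::-=---------
 60 ===-.............=========.............======+#########**######-=
[... 2545 characters left out ...]
:::-+##=:::::::::::::::::::::::::::
215 ++*#****#******###*=-::::==+*%@@@@#=:::::::::::-:----------+##=-::::::::::::::::::::::::::
217 ..=****#*=::::::::::::::-===*%@@@@#=::::::::::::::::::::::-+##+-::::::::::::::::::::::::::
219 =+#%@@@%*:...:-=*********###%@%%%%#=----------:::::::-::::-+##+-::::::::::::::::::::::::::
221 #####%%@#-.....-*%@@@@@@@@@@%*+**=-::--------::::-:::::::::----:::::::::::::::::::::::::::
223 #######%#=-=+++*#%@@@%@%@@@@@#*#*-::::::::::::::::-:--=-----::::::::::::::::::::::::::::::
225 ########+=-+*#%@@@@@@@@@@@@@@@@@#-:::::::-:--==---:::::::::::-::::::::::::::::::::::::::::
227 ########*=---*%@@@@@@@@@@@@@%%@%#+=-=+**%%+-:...:::-------::::::::::::::::::::::::::::::::
```

```bash

python3 - <<'E'
from ed import *
w=cv2.imread("pics/w12.png"); g=cv2.cvtColor(w,cv2.COLOR_BGR2GRAY).astype(int)
for v in range(128,146,3): print(v,[int(i) for i in np.nonzero(np.abs(np.diff(g[v]))>20)[0] if 180<i<330])
art(g,190,320,96,140,1,3,22)
for v in (105,115,125): print([w[v,u].tolist() for u in range(235,285,8)])
E
```

```text
128 []
131 []
134 [183, 199]
137 [181, 197]
140 [182, 195]
143 [182, 195, 315]
 96 --------------------------------------------------------------------------------------------------------=----=-----------======+++
 99 -----------------------------------------------------==+**#*=---------------------------------------------------------------------
102 --------------------------------------------------=+##########*=--------------------------------------------------------------=---
105 ----------------------------------------------=+################*=---------------------------------=--------------------==--------
108 -------------------------------------------=+######################*=-------------------------------------------------------------
111 ----------------------------------------=+*##########################*=-----------------------------------------------------------
114 --------------------------------------=*#################################=--------------------------------------------------------
117 ----------::::::::-------------------*##################################
[... 628 characters left out ...]
===============================================================================================----------
135 ........::-----======------------=-=====-------=-=========-------=--=--------==-----=----=-==-------=----------=======------------
138 ........-------======--------------=====-=---===============----====--------====---==========------------------=======------------
[[128, 135, 142], [54, 55, 57], [55, 55, 57], [125, 133, 139], [126, 134, 140], [125, 132, 139], [125, 133, 138]]
[[50, 53, 55], [52, 52, 52], [54, 55, 57], [52, 53, 55], [127, 134, 140], [125, 132, 139], [124, 132, 138]]
[[49, 50, 53], [47, 50, 50], [47, 49, 52], [61, 86, 126], [46, 60, 94], [51, 60, 79], [126, 133, 140]]
```

```bash

python3 - <<'E'
from ed import *
for n,u,v in (("cap",247,112),("capL",227,119),("capT",247,99),("capR",265,117),("body",275,124)): print(n,ray("wrist",u,v,17).round(),pad(ray("wrist",u,v,17)))
F=[]
for i in range(6):
    bot.capture("wrist"); F.append(bot.get_obs()['contact_force'])
print(np.mean(F,0),np.std(F,0))
print(proj("scene",(440,20,20)))
s=bot.capture("scene"); cv2.imwrite("pics/s12.png",s)
E
```

```text
cap [438.  36.  17.] [ -8.7 -82.6]
capL [422.  30.  17.] [-24.8 -88.1]
capT [438.  46.  17.] [ -8.5 -72.5]
capR [452.  32.  17.] [  5.6 -86.6]
body [461.  27.  17.] [ 13.7 -92.4]
[-0.08626714 -0.03403737 -2.92228577] [0.42198321 0.46483601 0.52775439]
[229.83934834 184.10167488]
```

```bash

python3 - <<'E'
from ed import *
o=bot.get_obs(); y0,z0=o['tool_pos'][1:]; f,cx,cy,T=cam("wrist"); Rm=T[:3,:3]; C=-Rm.T@T[:3,3]
w=cv2.imread("pics/w12.png"); g=cv2.cvtColor(w,cv2.COLOR_BGR2GRAY).astype(int)
print([int(g[v,230:300].mean()) for v in range(124,175,2)])
print([int(g[v,200:300].mean()) for v in range(124,175,2)])
for v in (128.5,):
    d=Rm.T@np.array([0,(v-cy)/f,1]); 
    for th in np.arange(-.1,.7,.05):
        P=np.array([y0-.6,z0-1.9])+68*np.array([np.cos(th),-np.sin(th)])+24*np.array([np.sin(th),np.cos(th)])
        q=T[:3,:3]@[446,*P]+T[:3,3]; l=T[:3,:3]@[446-24,*P]+T[:3,3]; 
        print(th.round(2),"v",round(cy+f*q[1]/q[2],1),"width",round(48*f/q[2],1))
E
```

```text
[80, 79, 129, 130, 124, 120, 131, 131, 131, 131, 132, 132, 132, 132, 132, 133, 133, 133, 133, 133, 133, 133, 134, 134, 134, 134]
[99, 96, 129, 131, 124, 120, 131, 131, 131, 131, 131, 131, 132, 131, 132, 132, 132, 132, 132, 132, 132, 132, 133, 133, 133, 133]
-0.1 v 173.8 width 134.3
-0.05 v 165.9 width 131.6
0.0 v 158.6 width 128.9
0.05 v 152.0 width 126.0
0.1 v 146.0 width 123.2
0.15 v 140.6 width 120.3
0.2 v 135.9 width 117.4
0.25 v 131.8 width 114.6
0.3 v 128.3 width 111.7
0.35 v 125.3 width 109.0
0.4 v 122.9 width 106.2
0.45 v 121.0 width 103.6
0.5 v 119.5 width 101.0
0.55 v 118.5 width 98.4
0.6 v 117.9 width 96.0
0.65 v 117.8 width 93.6
```

```bash

python3 -m pendant '[[[0,0,0.3],[0,0,0],-1],[[0,0,0.5],[0,0,0],-1],[[0,0,0.6],[0.3,0,0],-1],[[0,0.2,0.6],[0.5,0,0],-1],[[0,0.4,0.5],[0.6,0,0],-1],[[0,0.6,0.2],[0.6,0,0],-1],[[0,0.6,0],[0.6,0,0],-1],[[0,0.6,0],[0.6,0,0],-1],[[0,0.6,0],[0.6,0,0],-1],[[0,0.6,0],[0.6,0,0],-1]]'
python3 - <<'E'
from plan import *
t=bot.capture("top"); cv2.imwrite("pics/top8.png",t)
delta([450,310,120],grasp_R(np.pi/2,.2))
E
```

```text
time: 33.22
tool_pos: [446.6, 97.0, 200.0]
tcp_rot: [3.119, -0.235, 1.606]
contact_force: [0.3, 0.5, -2.4]
grip_width: 47.7
finger_force: 30.0
at [446.2  98.4 199.5] shift/30: [ 0.13  7.05 -2.65] turn/.12: [ 9.42  0.29 -0.12] ik [-0.14  0.85  2.    1.38  1.42 -1.28] 0.0
```

```bash

python3 -m pendant '[[[0,0.5,0],[0.63,0.02,0],-1],[[0,0.5,0],[0.63,0.02,-0.01],-1],[[0.01,0.5,0],[0.63,0.02,-0.01],-1],[[0.01,0.5,0],[0.63,0.02,-0.01],-1],[[0.01,0.5,0],[0.63,0.02,-0.01],-1],[[0.01,0.5,0],[0.63,0.02,-0.01],-1],[[0.01,0.5,0],[0.63,0.02,-0.01],-1],[[0.01,0.5,0],[0.63,0.02,-0.01],-1],[[0.01,0.5,0],[0.63,0.02,-0.01],-1],[[0.01,0.5,0],[0.63,0.02,-0.01],-1]]'
python3 -m pendant '[[[0.01,0.5,-0.1],[0.63,0.02,-0.01],-1],[[0.01,0.5,-0.2],[0.63,0.02,-0.01],-1],[[0.01,0.4,-0.4],[0.63,0.02,-0.01],-1],[[0.01,0.3,-0.5],[0.63,0.02,-0.01],-1],[[0.01,0.2,-0.5],[0.6,0.02,-0.01],-1],[[0.01,0.1,-0.5],[0,0,0],-1],[[0,0,-0.4],[0,0,0],-1],[[0,0,0],[0,0,0],-1],[[0,0,0],[0,0,0],-1],[[0,0,0],[0,0,0],-1]]'
python3 - <<'E'
from plan import *
from bt import bottles
t=bot.capture("top"); cv2.imwrite("pics/top9.png",t); bottles(t)
w=bot.capture("wrist"); cv2.imwrite("pics/w13.png",w)
delta([450,310,68],grasp_R(np.pi/2,.2))
g=cv2.cvtColor(t,cv2.COLOR_BGR2GRAY).astype(int)
from ed import art
art(g,190,275,190,230,1,2,18)
E
```

```text
time: 34.1
tool_pos: [449.0, 246.2, 199.2]
tcp_rot: [3.122, -0.989, 1.594]
contact_force: [-0.4, 0.9, -2.9]
grip_width: 47.7
finger_force: 30.0
time: 34.93
tool_pos: [450.9, 306.1, 121.6]
tcp_rot: [-3.138, -1.362, 1.567]
contact_force: [-0.1, -0.5, -2.4]
grip_width: 48.0
finger_force: 30.0
[175, 187, 40, 42, 1136] pad centre [ 12.2 -43.2] range [ -85. -113.] [86. 50.] axis [0.25 0.97]
at [450.9 306.  121.9] shift/30: [-0.03  0.13 -1.8 ] turn/.12: [ 0.07 -0.    0.01] ik [-0.14  0.97  1.98  1.4   1.4  -1.38] 0.0
190 ====+*#%%%%%%@@@@@%%%%########=-:::::::::::::::::::::::::::::::::::::::::::::::::::::
192 *#++*##*****#%%%%%#*+++++***#*-::::::::::::::::::::::::::::::::::::::::::::::::::::::
194 %%%%%###*###%%%%%%%*+++***###+-::::::::::::::::::::::::::::::::::::::::::::::::::::::
196 ########%#########%####*****#+-::::::::::::::::::::::::::::::::::::::::::::::::::::::
198 #####%%%#%#%#%#########*****#+-::::::::::::::::::::::::::::::::::::::::::::::::::::::
200 ####*****************##*****#*-::::::::::::::::::::::::::::::::::::::::::::::::::::::
202 ###########***++++**********##*-::::::::
[... 515 characters left out ...]
*****#%@@@@@###*=:::::-----------------+##=:::::::::::::::::::::::::::
216 ++++++++++++++++*++*#%@@@@@%###*=---------------------+##+-::::::::::::::::::::::::::
218 +++++++++++++++++++#%@@@@@@%#*#*=-:---:::::::::--::::-+##+-::::::::::::::::::::::::::
220 ++++++++++++++++++*#%@@@@@@#+===========-----::::::::-=++=-::::::::::::::::::::::::::
222 ++++++++++++++++++*%%@@@@@%+-:::::::::::::::::::-----===---::::::::::::::::::::::::::
224 ++++++++++++++++++*%@@@@@@#-:::::::::::-----===---:::::::::::::::::::::::::::::::::::
226 ++++++++++++++++++#%%@@@@%*-::::---=+=---:::::::::------:::::::::::::::::::::::::::::
228 +++++++++++++++++*%%@@@@@#=-=+*#%@@@@*-::::-------:::::::::::::::::::::::::::::::::::
```

```bash

python3 -m pendant '[[[0,0.05,-0.3],[0.07,0,0],-1],[[0,0.05,-0.4],[0,0,0],-1],[[0,0.03,-0.4],[0,0,0],-1],[[0,0,-0.3],[0,0,0],-1],[[0,0,-0.2],[0,0,0],-1],[[0,0,-0.1],[0,0,0],-1],[[0,0,0],[0,0,0],-1],[[0,0,0],[0,0,0],-1],[[0,0,0],[0,0,0],-1],[[0,0,0],[0,0,0],-1]]'
python3 - <<'E'
from plan import *
from ed import art
F=[]
for i in range(3): w=bot.capture("wrist"); F.append(bot.get_obs()['contact_force'])
cv2.imwrite("pics/w14.png",w)
o=bot.get_obs(); print(o['tool_pos'],o['tcp_rot'],np.mean(F,0)); y0,z0=o['tool_pos'][1:]
c=cam("wrist"); f,cx,cy,T=c
for l in (0,.1,.2,.3):
    P=np.array([y0,z0-.4])+68*np.array([np.sin(l),np.cos(l)]); n=24*np.array([np.cos(l),-np.sin(l)])
    print(l,[proj("wrist",(o['tool_pos'][0]+sx*24,*(P+s*n)),c).round(1).tolist() for s in(-1,1) for sx in (-1,1)])
g=cv2.cvtColor(w,cv2.COLOR_BGR2GRAY).astype(int); art(g,190,330,90,235,2,4,20)
E
```

```text
time: 35.87
tool_pos: [450.7, 310.1, 70.4]
tcp_rot: [-3.134, -1.371, 1.562]
contact_force: [-0.1, 0.8, 0.5]
grip_width: 47.6
finger_force: 30.0
[450.76428673 310.0682259   70.36636677] [-3.13292694 -1.37126709  1.56078825] [-0.30251927  0.88370503  1.71421169]
0 [[192.2, 149.7], [319.9, 149.3], [210.7, 120.5], [301.0, 120.3]]
0.1 [[195.3, 139.0], [316.8, 138.7], [212.9, 122.7], [298.9, 122.5]]
0.2 [[198.2, 130.9], [313.7, 130.6], [214.8, 126.0], [296.9, 125.7]]
0.3 [[201.1, 125.2], [310.8, 124.9], [216.5, 130.1], [295.2, 129.9]]
 90 ---------+::::----=:::::::::::::::::::::::::::::::::::::::::::::::::::
 94 ---------+-:::----=:::::::::::::::::::::::::::::::::::::::::::::::::::
 98 :--------=-:::----=:::::::::::::::::::::::::::::::::::::::::::::::::::
102 :--------==:::----=::::::--------:::::::---------:::::::::::::::::::::
106 :--------=+:::----=:::.-:=:::-----------::::::::-:::::::::::::::::::::
110 ::-------=+:::----=-:.--=-::::--::::::::::::::::-=::::::::::::::::::::
114 ::-------=+:::------:::::::::::::::::::------:.......:::::::::::::::::
118 ::--------+::::---------------------
[... 1509 characters left out ...]
............::...........
202 .......:.:...............................................:::..........
206 .......:::................................................::..........
210 .......:::................................................::..........
214 ......::.:................................................::..........
218 ......::::...............................................:::..........
222 ......::::...............................................:::..........
226 ::::::::.:...............................................::::::::::...
230 ::::::::::...............................................:::::::::::::
234 ::::::::::...............................................:::::::::::::
```

```bash

python3 -m pendant '[[[0,0,-0.07],[0,0,0],-1],[[0,0,-0.07],[0,0,0],-1],[[0,0,-0.05],[0,0,0],-1],[[0,0,0],[0,0,0],0.2],[[0,0,0],[0,0,0],1],[[0,0,0],[0,0,0],1],[[0,0,0],[0,0,0],1],[[0,0,0],[0,0,0],1],[[0,0,0],[0,0,0],1],[[0,0,0],[0,0,0],1]]'
python3 -m pendant '[[[0,0,0],[0,0,0],1],[[0,-0.2,0.04],[0,0,0],1],[[0,-0.4,0.08],[0,0,0],1],[[0,-0.5,0.1],[0,0,0],1],[[0,-0.5,0.1],[0,0,0],1],[[0,-0.5,0.1],[0,0,0],1],[[0,-0.4,0.2],[0,0,0],1],[[0,0,0.2],[0,0,0],1],[[0,0,0],[0,0,0],1],[[0,0,0],[0,0,0],1]]'
python3 - <<'E'
from plan import *
from ed import art
w=bot.capture("wrist"); t=bot.capture("top")
cv2.imwrite("pics/w15.png",w);cv2.imwrite("pics/top10.png",t); c=cam("wrist")
print([proj("wrist",(450.7+x,308+y,130),c).round().tolist() for x,y in ((-24,-24),(24,-24),(24,24),(-24,24))])
g=cv2.cvtColor(w,cv2.COLOR_BGR2GRAY).astype(int); art(g,190,330,90,235,2,5,20)
g=cv2.cvtColor(t,cv2.COLOR_BGR2GRAY).astype(int); art(g,95,165,190,218,1,2,20)
E
```

```text
time: 36.85
tool_pos: [450.6, 310.0, 64.0]
tcp_rot: [-3.129, -1.371, 1.557]
contact_force: [-0.0, -0.5, -0.7]
grip_width: 89.1
finger_force: 0.0
time: 37.68
tool_pos: [450.6, 235.3, 89.0]
tcp_rot: [-3.132, -1.37, 1.56]
contact_force: [-0.6, -0.3, -1.0]
grip_width: 92.2
finger_force: 0.0
[[220.0, 152.0], [293.0, 152.0], [286.0, 133.0], [227.0, 133.0]]
 90 =============::=====::::::::::::::::::::::::::::::::::::::::::::::::::
 95 ============+::-====::::::::::::::::::::::::::::::::::::::::::::::::::
100 ::::-=======+::-====::::::::::::::::::::::::::::::::::::::::::::::::::
105 ::::-=======+::-====::::::::::::::::::::::::::::::::::::::::::::::::::
110 :::::=======+-:-====-:::::-=-----------------:::::::::::::::::::::::::
115 :::::-========:-====-::-:---------------------:-::::::::::::::::::::::
120 :::::-========::=====::-=======================-::::::::::::::::::::::
125 :::::-=======+::=====::----===========--------==::::::::::::::::::::::
130 :::::-=======+::-====::-=-====-----------------:::::::::::::::::::::::
135 ::::::=======+::-====:::-----------------------:::::::::::::::::::::
[... 1777 characters left out ...]
++++*****++*##*+*++++++++
200 ==----+*########*=+#########%#=------=+*********=+******##*********+*+
202 ==--==*#########*+*#########%#=------=+********+=*******#*************
204 =+=--=*########*++*##########*=------=+********+=+*****+**************
206 =+=-==+++++++**++*###########+=-------+********+=+********************
208 ===-----------=+**#########%#+-------=++++*****+=+********************
210 =------------------==========--------=======++++++**########**********
212 =---------------------------------------------------====+*#######*****
214 =---------------------------------------------------------+*##########
216 =------------------------------------------------------=++*+*#%%######
```

```bash

python3 -m pendant '[[[0,0,0.6],[-0.3,0,0],1],[[0,0,0.7],[-0.6,0,0],1],[[0,-0.3,0.7],[-0.6,0,0],1],[[0,-0.6,0.7],[-0.6,0,0],1],[[0,-0.6,0.7],[-0.6,0,0],1],[[0,-0.6,0.7],[-0.6,0,0],1],[[0,-0.6,0.7],[-0.6,0,0],1],[[0,-0.6,0.7],[-0.6,0,0],1],[[0,-0.6,0.3],[-0.6,0,0],1],[[0,-0.6,0],[-0.6,0,0],1]]'
python3 -m pendant '[[[0,-0.6,0],[-0.6,0,0],1],[[0,-0.6,0],[-0.6,0,0],1],[[0,-0.6,0],[-0.6,0,0],1],[[0,-0.6,0],[-0.6,0,0],1],[[0,-0.6,0],[-0.6,0,0],1],[[0,-0.6,0],[-0.6,0,0],1],[[0,-0.6,0],[-0.6,0,0],1],[[0,-0.6,0],[-0.6,0,0],1],[[0,-0.6,0],[-0.6,0,0],1],[[0,-0.4,0],[-0.4,0,0],1]]'
python3 - <<'E'
from plan import *
from ed import art
from bt import bottles
w=bot.capture("wrist"); t=bot.capture("top"); o=bot.get_obs(); print(o['tool_pos'],o['tcp_rot'])
cv2.imwrite("pics/w16.png",w);cv2.imwrite("pics/top11.png",t)
print(ray("top",137.7,203,130).round())
g=cv2.cvtColor(w,cv2.COLOR_BGR2GRAY).astype(int); art(g,120,420,0,235,3,6,22)
E
```

```text
time: 38.62
tool_pos: [451.0, 99.6, 264.9]
tcp_rot: [3.138, -0.682, 1.572]
contact_force: [-0.8, 0.4, -0.9]
grip_width: 91.7
finger_force: 0.0
time: 39.45
tool_pos: [450.5, -74.0, 262.5]
tcp_rot: [3.141, 0.013, 1.57]
contact_force: [0.3, 0.3, 0.1]
grip_width: 91.9
finger_force: 0.0
[450.39275995 -73.25611794 262.34912052] [-3.1415314   0.00952751  1.56995395]
[453. 293. 130.]
  0 ::::::::::::-=============:.......=====.       :::::.  -##+.::::::.::.::::.:::::::-+++============++
  6 ::::::::::::-=============:.......=====:.      :::::. *######-::::.::.:..::.::.:::..-==++======.....
 12 :::::::::::::=============-.......-====-.....  :::::..#######:::::.:..:.:.::...:::::.:::::::::::::::
 18 :::::::::::::=============-..     -====-.......-===:.:######+:::::.:.:......:....::::::.::::::::::::
 24 :::::::::::::-=============..     .:::::.......-=====***+++++==-::::.:..:...........:.:::...:.::::::
 30 :::::::::::::-=============.      .:::::    ...-====***+**###+===-.::....:::........:....:.:.:::::::
 36 ::::::::::::::=============.      .:::::      .-===+########*======:...................
[... 2778 characters left out ...]
.--:::::::.:::-+.................................----=-+++*****+-=---=
204 %%*+++%%%%%##+++##+...:.:....:.:***+++++++++++................................::::---------------===
210 %%#+++#%%####*++###:::..:.......----:::.....................................::.:::::==--==-=========
216 %%%++**%%%%###++*##:::::..................................................:.::::::-=======++++++++++
222 %%%*+++%%%%###+++++#*.:::...:.......................................:.**+=+=:.:::=====++++++++++++++
228 %%%#+++##++++++++*##*::.::.:........................................::*##+++++++++=++++++++*####%#%%
234 %%%%++*+++++++++#####::::.::.........................................:####*++++++++++++++++#%%%%%%%%
```

```bash

python3 - <<'E'
from bot_find import *
c=cam("wrist"); w=cv2.imread("pics/w16.png"); g=cv2.cvtColor(w,cv2.COLOR_BGR2GRAY)
hs=cv2.cvtColor(w,cv2.COLOR_BGR2HSV)
for n,(u0,u1,v0,v1),z in (("Cb",(228,290,74,130),17),("Ab",(262,318,0,70),31)):
    m=np.zeros_like(g); m[v0:v1,u0:u1]=((g[v0:v1,u0:u1]<92)|(hs[v0:v1,u0:u1,1]>90)).astype(np.uint8)
    m=cv2.morphologyEx(m,cv2.MORPH_OPEN,np.ones((3,3),np.uint8))
    k,l,s,ce=cv2.connectedComponentsWithStats(m); i=1+s[1:,4].argmax(); v,u=np.nonzero(l==i)
    P=np.array([ray("wrist",a,b,z,c)[:2] for a,b in zip(u,v)]); r=cv2.minAreaRect(P.astype(np.float32)); bx=cv2.boxPoints(r)
    print(n,s[i].tolist(),"rect c",np.round(r[0],1),"size",np.round(r[1],1),"ang",round(r[2],1),bx.round().tolist(),"pad",pad(r[0]))
# B edges
print([ (v,[int(i) for i in np.nonzero(np.abs(np.diff(g[v].astype(int)))>14)[0] if 195<i<275]) for v in (140,146,152,160,170,180,190,198,204,208)])
for u,v in ((215,207),(252,206)): print("Bfoot",ray("wrist",u,v,10,c).round())
E
```

```text
Cb [235, 76, 46, 50, 1133] rect c [452.2  15.2] size [33.8 67.7] ang 42.9 [[417.0, 29.0], [463.0, -21.0], [488.0, 2.0], [442.0, 52.0]] pad [   4.9 -103.5]
Ab [272, 0, 31, 64, 1465] rect c [489.8  93.8] size [68.5 33.9] ang 81.9 [[468.0, 62.0], [502.0, 58.0], [511.0, 125.0], [478.0, 130.0]] pad [ 45.4 -26.4]
[(140, [197, 198, 200, 208, 209, 249, 250]), (146, [196, 198, 201, 211, 212, 234, 249, 250, 251, 253]), (152, [200, 203, 212, 213, 234, 250, 253]), (160, [202, 203, 204, 250, 251, 252, 255]), (170, [205, 206, 207, 209, 251, 254]), (180, [208, 209, 212, 214, 251, 252, 256]), (190, [211, 212, 215, 216, 252, 253, 254, 258]), (198, [213, 214, 216, 217, 253, 254, 256]), (204, [214, 215, 216, 256, 257]), (208, [214, 215, 216, 249, 253, 256])]
Bfoot [ 388. -138.   10.]
Bfoot [ 444. -137.   10.]
```

```bash

python3 - <<'E'
from ed import *
c=cam("wrist"); w=cv2.imread("pics/w16.png"); g=cv2.cvtColor(w,cv2.COLOR_BGR2GRAY).astype(int)
print(g[100:130:5,300:310].mean(),g[160:200,300:330].mean())
for v in range(132,214,3): print("%3d "%v+''.join('@%#*+=-:. '[min(9,max(0,(int(g[v,u])-60)//13))] for u in range(185,275)))
E
```

```text
131.43333333333334 177.05916666666667
132 #@@@@@@@@@%+=. . . .  -====+======+====++=====================+=*+========================
135 :%@@@@@@@@@@+=.  ..   -===+=====================================++==:.................-===
138  -%@@@@@@@@@@+::.. .  -===+=+===================================++========================
141   =@@@@@@@@@@@==. . . . -===+============+=======================*+==:::::::::::::::::::::
144 .  +@@@@@@@@@@@+.  .  ..   -+=====================-:::-::::::::-:++==........  ...  ......
147 .  .*@%#=-::.:-+=.    .    :=+============+===========++=======+=++==. ............... .. 
150  ..  :.      .:=+::..  .   .=+=================================+=++==.   . .  ... .... .. 
153 .. .  :.      .:=#+.        -=====================.    .        ..===.  . .   . ... .. ...
156 ..     ..    ...:=*+.       :=+===+==+==++++==++.  . ....       ..++=.  . .  .........  . 
159   ...   ..     ..:+*.    .  :... .. ......... ... .......  ... .  =+===. . ..   .. .      
162 .  ...   ..     ..:+*=.  .   ..  ....................  ... ..   . -+===.  ...   .. ..... .
165 ..  ...   .. 
[... 888 characters left out ...]
......... ............-#%#=:.               
195 ..... .. . .  .  . .:.    ..:==::...................................:*@@.             .   
198 .... . .. .....   . .:.    ..-==:.......................  ...........*@@.                 
201 .......   ......  .   :.     .-=#:.   .. ..:::::::::::::::::::::==*##%%@.    .            
204 ...............  .     ..     -#%%%%%%##########################*######%-.     .. .       
207  .......... .... .    .       -*#######################################*:.                
210 .... ..... .... ..  . .   . .  :=++--------:::::...:                                      
213 ............ ......     .    ..             .  .        .                       .
```

```bash

python3 - <<'E'
from ed import *
c=cam("wrist")
for n,u,v,z in (("footL",215,208,56),("footR",257.5,208,56),("L162",214,162,50),("R162",251.5,162,50),("L195",216,195,51),("R195",254,195,51)): print(n,ray("wrist",u,v,z,c).round(1))
for y in (-25,-15,-5,5): print(y,proj("wrist",(420,y,48),c).round())
t=cv2.imread("pics/top11.png"); o=cam("top")
g=cv2.cvtColor(t,cv2.COLOR_BGR2GRAY).astype(int); art(g,190,255,195,228,1,2,18)
for y in (-138,-8): print(proj("top",(418,y,50)).round(1))
E
```

```text
footL [ 395.  -123.2   56. ]
footR [ 452.3 -123.3   56. ]
L162 [395.5 -61.6  50. ]
R162 [444.4 -61.7  50. ]
L195 [ 396.3 -106.4   51. ]
R195 [ 447.6 -106.5   51. ]
-25 [232. 133.]
-15 [232. 125.]
-5 [232. 117.]
5 [232. 109.]
195 @%#%%@%#+++++*#*++++++++++++++++++++++++++++++*#**+++*#%%+-::::::
197 @%%%%%%*++++*#*++++++++++++++++++++++++++++++*##*+++*#%@%*-::::::
199 -=*%@%#***+*##*++++++++++++++++++++++++++++++***++++*%@@@#-::::::
201 +****#******#*****++++++++++++++++++++++++++*#*++++*#%@@%+-::::::
203 ++++*##****##***********+++++++++++++++++++*#*+++=+#%%@@*-:::::::
205 :::+#@@%%%#####**************+++++++++++++*#*+++++*%%@@#=::::::::
207 .:=#%%%%%%@%*++#####****************++++++*#*++++*#%@@@%+-:::::::
209 ..-+****#%%*: .=#@%%######****************#**+++*#%@@@%%#=:::::::
211 ==+**+++**=:   :=#@@@#*****####**********##**++*#%@@@%#%#=:::::::
213 ****+++**=.    :--=+++++=-::-=+*####****##******#@@%*=+##=:::::::
215 ***+++**=-.    :-:::=+++=-::::::=+***#####*****#%%*=--+##+-::::::
217 +*+++**-.      :-::-++++++++****#######%%%%%###%#=-::-+##+-::::::
219 **++**-.       :--=++++++++#%@@@@@@@%%@@@@%%%%%@%+-::-+##+-::::::
221 %%##*=.        :-=+++++++++#%@@@@@@%%%%#**#%%%@@#=:::-----:::::::
223 %%%@%*=---.    -++++++===+*#@@@@@@%%%%#*++++*#@@#+-----::::::::::
225 %%%@%**+++:   .-+++++-::::+%@@@@@%%%%#**+++*#%%@#-:::::---:::::::
227 ####**+++++====++++++-::::+%@%%@@%%%#**+++*##%%%#=----:::::::::::
[248.5 215.2]
[216.6 214.4]
```

```bash

python3 - <<'E'
from plan import *
M=pour_R(.05,.03,.3); delta([420.5,-58,110],M); delta([420.5,-60,38],M)
for u,v in ((195,165),(207,165),(202,189),(214,189)): print("pen",ray("wrist",u,v,8).round())
E
```

```text
at [450.4 -73.3 262.3] shift/30: [-1.    0.51 -5.08] turn/.12: [-2.67 -0.07  0.42] ik [-0.09  0.36  2.01 -0.47  0.79  0.2 ] 0.0
at [450.4 -73.3 262.3] shift/30: [-1.    0.44 -7.48] turn/.12: [-2.67 -0.07  0.42] ik [-0.09  0.5   2.07 -0.59  0.61  0.35] 0.0
pen [361. -74.   8.]
pen [378. -74.   8.]
pen [ 369. -110.    8.]
pen [ 387. -110.    8.]
```

```bash

python3 -m pendant '[[[-0.1,0.05,-0.5],[-0.27,-0.01,0.04],1],[[-0.1,0.05,-0.5],[-0.27,-0.01,0.04],1],[[-0.1,0.05,-0.5],[-0.27,-0.01,0.04],1],[[-0.1,0.05,-0.5],[-0.27,-0.01,0.04],1],[[-0.1,0.05,-0.5],[-0.27,-0.01,0.04],1],[[-0.1,0.05,-0.5],[-0.27,-0.01,0.04],1],[[-0.1,0.05,-0.5],[-0.27,-0.01,0.04],1],[[-0.1,0.05,-0.5],[-0.27,-0.01,0.04],1],[[-0.1,0.05,-0.5],[-0.27,0,0.04],1],[[-0.1,0.02,-0.5],[-0.25,0,0.04],1]]'
python3 - <<'E'
from plan import *
from ed import *
M=pour_R(.05,.03,.3); delta([420.5,-60,38],M)
w,g=wr("w17"); c=cam("wrist")
for y in (-60,-30,-10,5): print(y,[proj("wrist",(420.3-.05*(y+60)+s*24,y,48),c).round(1).tolist() for s in (-1,1)])
for v in range(100,236,6): print("%3d "%v+''.join('@%#*+=-:. '[min(9,max(0,(int(g[v,u:u+2].mean())-40)//16))] for u in range(150,350,2)))
E
```

```text
time: 40.38
tool_pos: [419.9, -58.8, 111.7]
tcp_rot: [3.139, 0.331, 1.617]
contact_force: [0.3, -0.1, 0.6]
grip_width: 91.9
finger_force: 0.0
at [419.9 -58.8 111.7] shift/30: [ 0.02 -0.04 -2.46] turn/.12: [0.   0.02 0.02] ik [-0.09  0.5   2.07 -0.59  0.61  0.35] 0.0
-60 [[228.3, 188.7], [291.3, 191.3]]
-30 [[225.8, 153.1], [294.4, 156.1]]
-10 [[223.8, 125.5], [296.8, 128.9]]
5 [[222.1, 102.4], [298.7, 106.2]]
100 ...:==*@@@@@@@@===================++++*+=========================+*++++@@@%#%%%+%%@@@@@%####%@%@@%**
106 ....===*@@@@@@@@+================+++++++++++++++++++++++++++++++++++++++=%@@%%%*+%*=##=*######%@%***
112 ....:===*@@@@@@@@*===============++++++++++++++++++++++++==++++==+===+++===*@@%%**#=:.-+=*####*+*++=
118 .....====+@@@@@@@@%================+=====++=++++++==+======++++=++===++:.....:%%%%++*+:-*#**++++====
124 ......:===+@@@@@@@@@==============++=+==+++===++++==++==+==+++===+===++=========#%%%#**+++++========
130 .......::==+@@@@@@@@@+===========-========++==++++==+======+++=======+=..:----:---::================
136 ...........=+@@@@@@@@@*==========-:+======+===+++===+
[... 1027 characters left out ...]
:-++-..::.....:..::::.::.....::......::...............................
202 @@@@@+...................::....:-++-..:.....:::::::.::..:..::......:-...............................
208 @@@@@%....................::....:-++-::..::.::::::::::.::..::.....:::...............................
214 @@@@%#+..........................::==-:...:.:::::::::::::.:::..:....:...............................
220 @@@%###:.::=+*-...................:-=.::.:::.::::::::::::.::::::..:::......................:+++-:...
226 #*++++++++++%@%@:................ .....:.:::.::::::::::::.::::::.:::......................#%%%*+++++
232 +++++++++*%@@@@@+.....................-:.:::.::::::::::::..:::::::::=....................:%%%%%%*+++
```

```bash

python3 -m pendant '[[[-0.06,0,-0.3],[0,0,0],1],[[-0.06,0,-0.5],[0,0,0],1],[[0,0,-0.5],[0,0,0],1],[[0,0,-0.5],[0,0,0],1],[[0,0,-0.4],[0,0,0],1],[[0,0,-0.24],[0,0,0],1],[[0,0,0],[0,0,0],1],[[0,0,0],[0,0,0],-1],[[0,0,0],[0,0,0],-1],[[0,0,0],[0,0,0],-1]]'
python3 -m pendant '[[[0,0,0],[0,0,0],-1],[[0,0,0],[0,0,0],-1],[[0,0,0],[0,0,0],-1],[[0,0,0],[0,0,0],-1],[[0,0,0],[0,0,0],-1],[[0,0,0],[0,0,0],-1],[[0,0,0],[0,0,0],-1],[[0,0,0.1],[0,0,0],-1],[[0,0,0.2],[0,0,0],-1],[[0,0,0.3],[0,0,0],-1]]'
python3 -m pendant '[[[0,0,0.3],[0,0,0],-1],[[0,0,0.3],[0,0,0],-1],[[0,0,0.3],[0,0,0],-1],[[0,0,0.3],[0,0,0],-1],[[0,0,0.3],[0,0,0],-1],[[0,0,0.3],[0,0,0],-1],[[0,0,0],[0,0,0],-1],[[0,0,0],[0,0,0],-1],[[0,0,0],[0,0,0],-1],[[0,0,0],[0,0,0],-1]]'
python3 - <<'E'
from plan import *
from ed import *
F=[]
for i in range(8): w,g=wr("w18"); F.append(bot.get_obs()['contact_force'])
o=bot.get_obs(); print(np.mean(F,0),o['tool_pos'],o['tcp_rot'])
y0,z0=o['tool_pos'][1:]; c=cam("wrist"); f,cx,cy,T=c
for v in range(84,180,4): print("%3d "%v+''.join('@%#*+=-:. '[min(9,max(0,(int(g[v,u:u+2].mean())-40)//16))] for u in range(170,330,2)))
for th in (-.2,-.1,0,.1,.2):
    a=np.array([np.cos(th),-np.sin(th)]); n=np.array([np.sin(th),np.cos(th)])
    P=np.array([y0,z0])+66*a+12*n; print(th,proj("wrist",(o['tool_pos'][0]-3,*P),c).round(1))
E
```

```text
time: 41.27
tool_pos: [417.5, -59.9, 40.2]
tcp_rot: [3.137, 0.331, 1.616]
contact_force: [0.7, -0.3, 0.1]
grip_width: 76.4
finger_force: 0.0
time: 42.1
tool_pos: [415.6, -59.8, 57.2]
tcp_rot: [-3.142, 0.33, 1.617]
contact_force: [0.0, -0.5, -3.7]
grip_width: 47.6
finger_force: 29.7
time: 42.93
tool_pos: [416.6, -59.8, 111.1]
tcp_rot: [3.139, 0.331, 1.617]
contact_force: [0.2, 0.0, -3.7]
grip_width: 48.2
finger_force: 29.7
[ 0.15669265  0.15784103 -3.99620631] [417.00135054 -59.87621745 111.44088385] [3.13808982 0.33100027 1.61649787]
 84 --------------------------------------------------------=*%%%%##@@@@@@@@@@@%%%%%
 88 ---------------------------------------------------------#%%%@@%*@%*%@@@@@@@%%%%
 92 +%@@@=----------------------------------------------------*@##%%*#%*#%@@@@@@@@%%
 96 @@@@@@=-----------------------------------------------------%%%#*%#*##%@@@@@@@@%
100 @@@@@@%------------------------------------------------------+%##%##%@@@@@@@@@%%
104 @@@@@@@#-------------------------------------------------------#%###%##@@@@@%#%#
108 @@@@@@@@+-------------------------------------
[... 869 characters left out ...]
====..         
152        ::    .=====+++++=----------------------------------=++++=====-          
156         .    =====++++++=---------------------------==================:         
160             ===============================---==-=-===============----=.        
164            ----------------------------------------------------------==         
168             :======================-------------------==-----------=--          
172             .------------=------===--------------------=--------------          
176              :-----------==-----====-----=---------=-----------------:          
-0.2 [256.2 178.9]
-0.1 [256.4 165.3]
0 [256.5 153.9]
0.1 [256.6 144.7]
0.2 [256.5 137.7]
```

```bash

python3 -m pendant '[[[-0.05,0.1,0],[-0.1,0,0],-1],[[-0.05,0.1,0],[-0.1,0,0],-1],[[-0.05,0.13,0],[-0.1,0,-0.02],-1],[[-0.05,0.14,0],[-0.1,0,-0.02],-1],[[-0.05,0.14,0],[-0.1,0,-0.02],-1],[[-0.06,0.14,0],[-0.1,0,-0.02],-1],[[-0.06,0.14,0],[-0.1,0,0],-1],[[-0.06,0.14,0],[-0.1,0,0],-1],[[-0.06,0.14,0],[-0.1,0,0],-1],[[-0.06,0.13,0],[-0.1,0,0],-1]]'
python3 - <<'E'
from plan import *
o=bot.get_obs(); M0=R.from_euler('xyz',o['tcp_rot']).as_matrix(); M=e('x',-.3)@M0
print(o['contact_force'],o['tcp_rot']); delta([400.5,16,82.5],M)
E
```

```text
time: 44.17
tool_pos: [400.6, -20.6, 111.5]
tcp_rot: [-3.141, 0.451, 1.609]
contact_force: [0.3, -0.3, -4.3]
grip_width: 48.2
finger_force: 29.7
[ 0.25664898 -0.26261889 -4.34067394] [-3.14061285  0.45120825  1.60860423]
at [400.6 -20.6 111.5] shift/30: [-0.    1.22 -0.97] turn/.12: [-2.5 -0.  -0. ] ik [ 0.34  0.58  1.98 -0.84  1.05  0.91] 0.0
```

```bash

python3 -m pendant '[[[0,0.2,-0.1],[-0.1,0,0],-1],[[0,0.25,-0.15],[-0.2,0,0],-1],[[0,0.25,-0.2],[-0.2,0,0],-1],[[0,0.25,-0.2],[-0.3,0,0],-1],[[0,0.2,-0.17],[-0.4,0,0],-1],[[0,0.07,-0.1],[-0.5,0,0],-1],[[0,0,-0.05],[-0.5,0,0],-1],[[0,0,0],[-0.3,0,0],-1],[[0,0,0],[0,0,0],-1],[[0,0,0],[0,0,0],-1]]'
python3 -m pendant '[[[0,0,0],[0,0,0],-1],[[0,0,0],[0,0,0],-1],[[0,0,0],[0,0,0],-1],[[0,0,0],[0,0,0],-1],[[0,0,0],[0,0,0],-1],[[0,0,0],[0,0,0],-1],[[0,0,0],[0,0,0],-1],[[0,0,0],[0,0,0],-1],[[0,0,0],[0,0,0],-1],[[0,0,0],[0,0,0],-1]]'
python3 - <<'E'
from plan import *
from ed import *
F=[]
for i in range(4): w,g=wr("w19"); F.append(bot.get_obs()['contact_force'])
o=bot.get_obs(); print(np.mean(F,0),o['tool_pos'],o['tcp_rot'])
for v in range(0,180,5): print("%3d "%v+''.join('@%#*+=-:. '[min(9,max(0,(int(g[v,u:u+3].mean())-40)//18))] for u in range(130,430,3)))
E
```

```text
time: 45.0
tool_pos: [400.8, 16.3, 82.0]
tcp_rot: [-3.124, 0.749, 1.619]
contact_force: [-0.4, 0.0, -2.8]
grip_width: 47.9
finger_force: 29.7
time: 45.83
tool_pos: [400.5, 15.7, 82.4]
tcp_rot: [-3.125, 0.751, 1.618]
contact_force: [-0.8, -0.4, -3.4]
grip_width: 47.9
finger_force: 29.7
[-0.03053239 -0.31470939 -3.54899781] [400.53092738  15.74560274  82.42698036] [-3.12467701  0.75066248  1.61766138]
  0 =============================:.......................================-.......................:======
  5 =============================-  .....................================......... ..............=======
 10 =============================- .. ..................:================.......................========
 15 ==============================......  ...:::::..   .:===============:..................... -========
 20 ==============================... *@@@@@@@@@@@@@@@@@@@==============.........  ...........:=========
 25 ==============================...=@@@@@@@@@@@@@@@@@@@@%============-..........  .... .....====::-===
 30 ==============================:..-@@@@@@@@@@@@@@@@@@@@%========
[... 2382 characters left out ...]
--##%%%%%%%%@@@@%++#@*#%*===+@%%%%%%%%####+----............----*##++=+
150 @@+++**%%%-...........:===+++=--*##%%%%%%%%%@%#+#%%%%%*+===*%@%%%%%%#%###*----:............-----*###
155 @@@+*+**%%%........:-=====+++=--*##%%%%%%%%%%%%#######++====%@%%%%%%%%%#%##=---...............------
160 %%@%+*+*#%%+.......=%+=======================================%%@%%%%%%%#%%%#+.......................
165 %@%@%++*+##+-.....:%#-------------------====================#@%%%%%%%%%#%%%%##......................
170 @@%%@%++*+*+*......+%#==-----==---===----=---=-====--=---===%#%%%%%%%#%####%###.....................
175 %%%@@%%+++-++=......=%=-------=----===---=------===--=---==+%#%%%##%%%%########=....................
```

```bash

python3 - <<'E'
from bot_find import *
for u,v,z in ((262,20,26),(262,20,30)): print(pad(ray("wrist",u,v,z)))
E
python3 -m pendant '[[[0,-0.05,0.02],[-0.2,0,0],-1],[[0,-0.1,0.03],[-0.2,0,0],-1],[[0,-0.1,0.03],[0,0,0],-1],[[0,-0.1,0.03],[0,0,0],-1],[[0,-0.1,0.03],[0,0,0],-1],[[0,-0.1,0.03],[0,0,0],-1],[[0,-0.15,0.05],[0,0,0],-1],[[0,-0.15,0.05],[0,0,0],-1],[[0,-0.15,0.05],[0,0,0],-1],[[0,-0.15,0.05],[0,0,0],-1]]'
python3 - <<'E'
from plan import *
from ed import *
for i in range(2): w,g=wr("w20")
o=bot.get_obs(); print(o['contact_force'],o['tool_pos'],o['tcp_rot'])
for v in range(0,180,6): print("%3d "%v+''.join('@%#*+=-:. '[min(9,max(0,(int(g[v,u:u+3].mean())-40)//18))] for u in range(160,340,3)))
E
```

```text
[-45.1  -6. ]
[-45.1  -4. ]
time: 46.87
tool_pos: [400.5, -19.3, 93.8]
tcp_rot: [-3.122, 0.799, 1.619]
contact_force: [0.2, -0.1, -3.2]
grip_width: 48.6
finger_force: 29.7
[-0.3979469  -0.85548549 -3.89599836] [400.40219903 -19.48574285  93.86843394] [-3.1218028   0.7987255   1.61858432]
  0 =====+++++++==+++=%@%@%#%%%%%#++++++*%##%%##%@@@#=+========:
  6 ======+==+=+======#@%%%#%%%%%#++++++#%%%%%%%%%%%%==========.
 12 ======+--+==+====+*@%%%%%%%@@@@@@@@@@@%%%%%%%%@@#========...
 18 ::-====+...-+==:..:@%%%%@@@@@@@@@@@@@@@@@@%@@@@@.=+===......
 24 ...:===+-..........%%%@@@@@@@@@@@@@@@@@@@@@%@@@*............
 30 ....=====..........#%%@@@@@@@@@@@@@@*+++*@@@@@@=............
 36 ....:===+:.........+%%@@@@@@@@@@@@@@**++*@@#*@@.............
 42 .....=====.........=@%@@@@@@@@@@@@@@#*++#@@%@@*.............
 48 ==========:........:@%@@@@@@@@@@@@@@*++*#@#*@@-.............
 54 ====================%%%@@@@@@@@@@@@%*+*#@@*%@@==============
 60 .......:============%%%@@@@@@@@@@@@#+*#@@##@@#====+@@@@@@@@+
 66 .........===========#%%@@@@@@@@@@@@#*#@@#%@@@+==*@@@@@@@@@@@
 72 ..............======*##@%@@
[... 438 characters left out ...]
%%==:..:=================================%%#%%%%%%
120 ......*%%%%%%*=-....:===============================%%%%%%%%
126 .......+%%%%%%#=====-----------------------=+===....:%%%%%%%
132 +.......-%%%%%%+==+------------------------+=+==:.....:#%%##
138 *-.......-%%%%*==++=-----------------------++===........:#%*
144 **:........%%*===++=-----------------------++=+==-........:*
150 ***.........*===+++=-----------------------+++===-..........
156 =+*+.......:===+++++--------------================:.........
162 ===--......==================----------------------.........
168 =++==-.....-===========-..............:--::-::::==..........
174 ======:.....-=-==:...............................:..........
```

```bash

python3 -m pendant '[[[0,-0.1,0.1],[0,0,0],-1],[[0,-0.2,0.3],[0.2,0,0],-1],[[0,-0.2,0.5],[0.4,0,0],-1],[[0,-0.2,0.5],[0.6,0,0],-1],[[0,-0.2,0.5],[0.6,0,0],-1],[[0,-0.2,0.5],[0.6,0,0],-1],[[0,0,0.5],[0.6,0,0],-1],[[0,0,0.5],[0.6,0,0],-1],[[0,0,0.3],[0.6,0,0],-1],[[0,0,0],[0.6,0,0],-1]]'
cat > seg.py <<'E'
from ed import *
def seg(w,box,z,c):
    g=cv2.cvtColor(w,cv2.COLOR_BGR2GRAY); hs=cv2.cvtColor(w,cv2.COLOR_BGR2HSV); u0,u1,v0,v1=box
    m=np.zeros_like(g); m[v0:v1,u0:u1]=((g[v0:v1,u0:u1]<85)|(hs[v0:v1,u0:u1,1]>90)).astype(np.uint8)
    m=cv2.morphologyEx(m,cv2.MORPH_OPEN,np.ones((5,5),np.uint8))
    k,l,s,ce=cv2.connectedComponentsWithStats(m)
    for i in range(1,k):
        if s[i,4]<250: continue
        v,u=np.nonzero(l==i); P=np.array([ray("wrist",a,b,z,c)[:2] for a,b in zip(u,v)]); r=cv2.minAreaRect(P.astype(np.float32))
        print(s[i].tolist(),"c",np.round(r[0],1),"size",np.round(r[1],1),"ang",round(r[2],1),"pad",pad(r[0]))
E
python3 - <<'E'
from seg import *
c=cam("wrist"); w,g=wr("w21"); o=bot.get_obs(); print(o['tool_pos'],o['tcp_rot'],o['contact_force'])
seg(w,(100,420,0,230),28,c)
E
```

```text
time: 47.8
tool_pos: [401.0, -51.9, 206.9]
tcp_rot: [3.13, 0.221, 1.606]
contact_force: [0.2, -1.0, -4.0]
grip_width: 48.1
finger_force: 29.7
[401.04112769 -52.60293393 206.37178679] [3.13070597 0.21727462 1.60499157] [ 1.48945363 -0.43818875 -3.28872274]
[100, 0, 87, 132, 9569] c [284.8  19.9] size [144.   81.8] ang 77.1 pad [-162.2  -92.7]
[238, 0, 37, 58, 1644] c [398.5  62.5] size [33.7 46.6] ang 2.1 pad [-47.1 -54.3]
[333, 0, 44, 36, 866] c [489.1  77.2] size [28.6 35.3] ang 85.3 pad [ 44.1 -43. ]
[277, 55, 52, 52, 1372] c [450.1  14.6] size [30.2 67.6] ang 53.5 pad [   2.8 -104. ]
[208, 97, 15, 25, 264] c [357.2 -13.2] size [12.1 26.7] ang 13.0 pad [ -91.1 -128.4]
[165, 120, 21, 88, 999] c [308.5 -82.1] size [ 14.5 111.9] ang 1.6 pad [-142.3 -195.4]
[100, 134, 73, 96, 2664] c [ 259.3 -108.9] size [ 67.9 130.9] ang 1.7 pad [-192.5 -220.4]
[390, 134, 30, 78, 1594] c [587.1 -88. ] size [ 34.4 108.9] ang 18.1 pad [ 135.8 -211.7]
[100, 163, 42, 67, 2060] c [ 227.8 -127.4] size [52.2 96.1] ang 1.0 pad [-224.6 -237.7]
```

```bash

python3 - <<'E'
from plan import *
M=grasp_R(np.pi/2+.02,.34); delta([435,-190,150],M); delta([435,-190,65],M)
E
```

```text
at [401.  -52.6 206.4] shift/30: [ 1.13 -4.58 -1.88] turn/.12: [12.06  0.41 -0.05] ik [-0.94  0.89  1.42  0.61  1.92 -1.1 ] 0.0
at [401.  -52.6 206.4] shift/30: [ 1.13 -4.58 -4.71] turn/.12: [12.06  0.41 -0.05] ik [-0.94  1.03  1.41  0.59  1.82 -1.18] 0.0
```

```bash

python3 -m pendant '[[[0.06,-0.2,0],[0.5,0.02,0],-1],[[0.06,-0.25,0],[0.6,0.02,0],-1],[[0.06,-0.25,0],[0.6,0.02,0],-1],[[0.06,-0.25,0],[0.6,0.02,0],-1],[[0.06,-0.25,0],[0.6,0.02,0],-1],[[0.06,-0.25,0],[0.6,0.02,0],-1],[[0.06,-0.25,0],[0.6,0.02,0],-1],[[0.06,-0.25,0],[0.6,0.02,0],-1],[[0.06,-0.25,0],[0.6,0.02,0],-1],[[0.06,-0.25,0],[0.6,0.02,0],-1]]'
python3 -m pendant '[[[0.06,-0.25,0],[0.6,0.02,0],-1],[[0.06,-0.25,0],[0.6,0.02,0],-1],[[0.06,-0.25,0],[0.6,0.02,0],-1],[[0.06,-0.25,0],[0.6,0.02,0],-1],[[0.06,-0.25,0],[0.6,0.02,0],-1],[[0.06,-0.25,-0.2],[0.6,0.02,0],-1],[[0.06,-0.25,-0.4],[0.6,0.02,0],-1],[[0.06,-0.25,-0.5],[0.6,0.02,0],-1],[[0.06,-0.1,-0.5],[0.6,0.02,0],-1],[[0,0,-0.4],[0.6,0.02,0],-1]]'
python3 - <<'E'
from plan import *
M=grasp_R(np.pi/2+.02,.34); delta([435,-190,80],M)
t=bot.capture("top"); cv2.imwrite("pics/top12.png",t); from bt import bottles; bottles(t)
E
```

```text
time: 48.68
tool_pos: [417.6, -125.5, 204.1]
tcp_rot: [3.137, -0.488, 1.605]
contact_force: [0.2, -0.4, -4.0]
grip_width: 47.7
finger_force: 29.7
time: 49.52
tool_pos: [434.1, -188.7, 142.4]
tcp_rot: [-3.141, -1.207, 1.599]
contact_force: [-0.2, 0.8, -3.6]
grip_width: 48.4
finger_force: 29.7
at [ 434.1 -188.7  142.4] shift/30: [ 0.03 -0.04 -2.08] turn/.12: [ 0.19  0.   -0.07] ik [-0.94  1.    1.42  0.59  1.83 -1.17] 0.0
[187, 192, 16, 10, 117] pad centre [ 47.5 -32.9] range [ 27. -63.] [65. -0.] axis [0.23 0.97]
[206, 201, 9, 13, 66] pad centre [ -0.4 -99.5] range [ -23. -113.] [ 26. -79.] axis [-0.85  0.53]
[190, 214, 17, 9, 121] pad centre [-44.  -46.1] range [-60. -79.] [-27. -13.] axis [0.07 1.  ]
```

```bash

python3 -m pendant '[[[0,0,-0.4],[0.1,0,-0.03],-1],[[0,0,-0.4],[0.09,0,-0.04],-1],[[0,0,-0.4],[0,0,0],-1],[[0,0,-0.4],[0,0,0],-1],[[0,0,-0.3],[0,0,0],-1],[[0,0,-0.2],[0,0,0],-1],[[0,0,-0.1],[0,0,0],-1],[[0,0,0],[0,0,0],-1],[[0,0,0],[0,0,0],-1],[[0,0,0],[0,0,0],-1]]'
python3 -m pendant '[[[0,0,-0.07],[0,0,0],-1],[[0,0,-0.07],[0,0,0],-1],[[0,0,-0.07],[0,0,0],-1],[[0,0,-0.06],[0,0,0],-1],[[0,0,0],[0,0,0],-1],[[0,0,0],[0,0,0],-1],[[0,0,0],[0,0,0],-1],[[0,0,0],[0,0,0],-1],[[0,0,0],[0,0,0],-1],[[0,0,0],[0,0,0],-1]]'
python3 - <<'E'
from plan import *
from seg import *
F=[]
for i in range(3): w,g=wr("w22"); F.append(bot.get_obs()['contact_force'])
o=bot.get_obs(); print(o['tool_pos'],np.mean(F,0)); c=cam("wrist"); x0,y0,z0=o['tool_pos']
for l in (-.2,-.1,0,.1,.2):
    a=np.array([np.sin(l),np.cos(l)]); n=np.array([np.cos(l),-np.sin(l)]); P=np.array([y0,z0])+67*a+13*n
    print(l,[proj("wrist",(x0+sx*24,*(P+s*24*n)),c).round(1).tolist() for s in(-1,1) for sx in (-1,1)])
for v in range(90,180,4): print("%3d "%v+''.join('@%#*+=-:. '[min(9,max(0,(int(g[v,u:u+2].mean())-40)//18))] for u in range(180,330,2)))
E
```

```text
time: 50.4
tool_pos: [434.9, -188.4, 79.0]
tcp_rot: [3.126, -1.228, 1.605]
contact_force: [-0.3, -0.0, -3.1]
grip_width: 48.0
finger_force: 29.8
time: 51.23
tool_pos: [434.8, -188.5, 71.4]
tcp_rot: [3.125, -1.229, 1.605]
contact_force: [0.3, -4.2, 5.6]
grip_width: 48.2
finger_force: 29.7
[ 434.81144066 -188.4847252    71.39919818] [ 0.23981505 -3.87137265  5.14913351]
-0.2 [[189.8, 178.3], [322.6, 180.2], [208.1, 109.0], [307.8, 110.1]]
-0.1 [[192.8, 164.4], [320.3, 166.2], [210.9, 109.5], [305.3, 110.5]]
0 [[195.8, 152.9], [317.9, 154.5], [213.4, 111.3], [302.9, 112.3]]
0.1 [[198.8, 143.6], [315.4, 145.1], [215.7, 114.4], [300.8, 115.4]]
0.2 [[201.7, 136.6], [312.9, 137.9], [217.7, 118.5], [298.8, 119.5]]
 90 ++++++++++++++++++-::::::::::::::::::----=======---::::::::::::::::::::::::
 94 ++++++++++++++++*-:::::::::::::::::::----==--------::::::::::::::::::::::::
 98 ****************-:::::::::::::::::::::---==--=%%+%*:::::::::::::::::::::::-
102 ***************=::::::::::::::::::::-+++++++++*****-::::::::::::::::::::::-
106 **************=:::==========================================
[... 755 characters left out ...]
****+==================================+***+++++:       ::::
150 +++=:::::+++*+*****+==================================+****+++++:       :::
154 ++=:::::+++*++*****+==================================+*****+++++========::
158 +++-:::=+++++*++++++++++++++*+++++++++++++++++++++++++++++++++++++=-----:::
162 ++++++=++++++++++++++++++++++++++++================================::::::::
166 +++++++++++++++++++++++++++++++++++++++++++++++++++++++++++++++++::::::::::
170 ++++%@@%+++++++++++++++++++++++++++++++=++++++++++++++++++++++++=::::::::::
174 +++#@@@@*++++++++++++++++++++++++++++++=++++++++++++++++++++++++=::::::::::
178 +++#@@@@%++++++++++++++++++++++++++++++=+++++++++++++++++=++++++=::::::::::
```

```bash

python3 -m pendant '[[[0,0,0],[0,0,0],0.2],[[0,0,0],[0,0,0],0.6],[[0,0,0],[0,0,0],1],[[0,0,0],[0,0,0],1],[[0,0,0],[0,0,0],1],[[0,0,0],[0,0,0],1],[[0,0,0],[0,0,0],1],[[0,0,0],[0,0,0],1],[[0,0,0],[0,0,0],1],[[0,0,0],[0,0,0],1]]'
python3 -m pendant '[[[0,-0.2,0.07],[0,0,0],1],[[0,-0.4,0.14],[0,0,0],1],[[0,-0.5,0.18],[0,0,0],1],[[0,-0.5,0.18],[0,0,0],1],[[0,-0.5,0.18],[0,0,0],1],[[0,-0.2,0.4],[-0.2,0,0],1],[[0,0,0.8],[-0.5,0,0],1],[[0,0,0.8],[-0.6,0,0],1],[[0,0,0.8],[-0.6,0,0],1],[[0,0,0.8],[-0.6,0,0],1]]'
python3 - <<'E'
from plan import *
from seg import *
w,g=wr("w23"); o=bot.get_obs(); print(o['tool_pos'],o['tcp_rot']); c=cam("wrist")
print([proj("wrist",(433+x,-178+y,130),c).round().tolist() for x,y in ((-24,-24),(24,-24),(24,24),(-24,24))])
for v in range(120,235,5): print("%3d "%v+''.join('@%#*+=-:. '[min(9,max(0,(int(g[v,u:u+2].mean())-40)//18))] for u in range(190,330,2)))
delta([452,0,110],e('z',.747)@grasp_R(np.pi/2,np.pi/2))
E
```

```text
time: 52.22
tool_pos: [434.7, -188.3, 70.4]
tcp_rot: [3.127, -1.228, 1.603]
contact_force: [0.3, 0.3, 0.3]
grip_width: 91.8
finger_force: 0.0
time: 53.05
tool_pos: [434.5, -257.3, 202.8]
tcp_rot: [-3.141, -0.924, 1.589]
contact_force: [0.1, -0.2, -0.7]
grip_width: 91.8
finger_force: 0.0
[ 436.03748104 -257.71345224  209.06536469] [ 3.13093029 -0.91242373  1.59985013]
[[228.0, 229.0], [280.0, 230.0], [278.0, 189.0], [231.0, 188.0]]
120 #######+----------==#%%%####%*-==:.......---=#%%%%%%%#+--=------------
125 #######-----------==%%%%%%%%%*-==-.......---+%%%%%%%%%=--==-----------
130 ######+--------=--:=%@%@@%%%@+::::..........:+#%%%%%*=.....:--------:-
135 ######+--------.....+%@@%%%%#:.. .=............ ............-:--------
140 #####*++++-----++++++***#*****+%@@@@@@***+++++++++++++++++++=:--------
145 #####+++++++++--------=======-=@@@@%%#*%%%%#-:-------------:---:----::
150 ====+++++++++++++--------------=+%@%****#**###%+----------:-:-:--::---
155 ****++++++++++++++++-::-++++-----:*@@%%#**+*%%%%%+--------------------
160 ---*++++#@@@+++++++++++++++++++++-:=+#@%%%%%%%%%*=:------:---
[... 490 characters left out ...]
++++++++++++++++++++-=-------------:--:-----
200 ++++++++++++==++*+++++--=*+++++++++++++++++++*------:-------:-----:---
205 +++++++++++++==+*+++++-=+*++++++++++++++++++*+=-----------------------
210 +++++++++++++===++++++-=**++++++++++++++++++*+------------------------
215 +++++++++++++===+++++*-=**++++++++++++++++++**------------------------
220 ++++++++++++++===++++=-=*#++++++++++++++++++**-----------------------:
225 ++++++++++++++=::-++=--------------------------:----------------------
230 +++++++++++++-=+=-----**************************=--------------------=
at [ 436.  -257.7  209.1] shift/30: [ 0.53  8.59 -3.3 ] turn/.12: [-7.22 -2.86  5.6 ] ik [-0.17  0.38  1.9   0.    0.86 -0.92] 0.0
```

```bash

python3 -m pendant '[[[0.05,0.5,0.1],[-0.6,-0.24,0.47],1],[[0.05,0.7,0],[-0.6,-0.24,0.47],1],[[0.05,0.7,0],[-0.6,-0.24,0.47],1],[[0.05,0.7,0],[-0.6,-0.24,0.47],1],[[0.05,0.7,0],[-0.6,-0.24,0.47],1],[[0.05,0.7,0],[-0.6,-0.24,0.47],1],[[0.05,0.7,0],[-0.6,-0.24,0.47],1],[[0.05,0.7,0],[-0.6,-0.24,0.47],1],[[0.05,0.7,0],[-0.6,-0.24,0.47],1],[[0.05,0.7,0],[-0.6,-0.24,0.47],1]]'
python3 -m pendant '[[[0.02,0.6,0],[-0.6,-0.24,0.47],1],[[0,0.4,-0.2],[-0.6,-0.22,0.43],1],[[0,0,-0.3],[0,0,0],1],[[0,0,0],[0,0,0],1],[[0,0,0],[0,0,0],1],[[0,0,0],[0,0,0],1],[[0,0,0],[0,0,0],1],[[0,0,0],[0,0,0],1],[[0,0,0],[0,0,0],1],[[0,0,0],[0,0,0],1]]'
python3 - <<'E'
from plan import *
from seg import *
w,g=wr("w24"); c=cam("wrist")
o=bot.get_obs(); print(o['tool_pos'],o['tcp_rot'],proj("wrist",(452,15,17),c))
seg(w,(100,420,0,225),17,c)
for v in range(0,235,7): print("%3d "%v+''.join('@%#*+=-:. '[min(9,max(0,(int(g[v,u:u+3].mean())-40)//18))] for u in range(110,410,3)))
E
```

```text
time: 53.93
tool_pos: [449.7, -52.2, 205.0]
tcp_rot: [3.096, -0.16, 2.211]
contact_force: [1.0, 0.2, -0.9]
grip_width: 92.0
finger_force: 0.0
time: 54.77
tool_pos: [450.4, -23.8, 188.9]
tcp_rot: [-3.137, -0.019, 2.311]
contact_force: [-0.1, 0.4, 0.6]
grip_width: 91.8
finger_force: 0.0
[450.39628776 -23.67677108 188.93244779] [-3.13688656 -0.01898417  2.31104994] [279.71685736 158.81115094]
[100, 0, 130, 183, 11819] c [267.5 -38.1] size [219.8 121.6] ang 89.4 pad [-181.7 -150. ]
[393, 0, 27, 41, 352] c [450.1 208.7] size [13.9 47.9] ang 78.7 pad [ 9.9 89.9]
[253, 51, 59, 65, 1698] c [397.4  76.2] size [34.8 72.3] ang 2.6 pad [-47.7 -40.5]
[100, 92, 27, 55, 903] c [285.2 -80.5] size [28.7 59.6] ang 34.2 pad [-165.5 -193. ]
[325, 105, 63, 56, 1695] c [494.2  95.8] size [71.8 36.3] ang 82.0 pad [ 49.9 -24.6]
[182, 110, 25, 38, 480] c [358.5 -24.6] size [14.9 45.9] ang 12.5 pad [ -90.2 -139.9]
[263, 130, 30, 59, 1394] c [450.9  12.5] size [33.6 67.3] ang 42.8 pad [   3.5 -106.2]
  0 @@@@@@@@@@@@@@%@%@%@@%%%%%@*-----------------------=+++++++++++++++++****=:::.:******--=******@@%***
  7 @@
[... 2758 characters left out ...]
:::::::=+=======++=::-++====++++++++++++++--====+=++=+===:::::::::::::
196 :::::::::::::::-:::=+::::::::::::::::::::::::::::::::::::::::::=+++++=-:::::::::::::::::::::::::::::
203 ::::::::::::::-:::=-::::::::::::::::::::::::::::::::::::::::::::::::::::::::::::::::::::::::::::::::
210 ::::::::::::::::-=::::::::::::::::::::::::::::::::::::::::::::::::::::::::::::::::::::::::::::::::::
217 ::::::::::::::::::::::::::::::::::::::::::::::::::::::::::::::::::::::::::::::::::::::::::::::::::::
224 :::::::::::::::-+*****%@++=::::::::::::::::::::::::::::::::::::::::::::::*%#*****=-:::::::::::::::::
231 @@%::::::::+********%@@@*++++-:::::::::::::::::::::::::::::::::::::::::::#@@@#********=:::::::+@@@@@
```

```bash

python3 -m pendant '[[[0.07,0.2,-0.3],[0,0,0],0.05],[[0.07,0.24,-0.6],[0,0,0],0.05],[[0.07,0.24,-0.7],[0,0,0],0.05],[[0.08,0.23,-0.7],[0,0,0],0.05],[[0,0,-0.7],[0,0,0],0.05],[[0,0,-0.6],[0,0,0],0.05],[[0,0,-0.5],[0,0,0],0.05],[[0,0,-0.3],[0,0,0],0.05],[[0,0,0],[0,0,0],0.05],[[0,0,0],[0,0,0],0.05]]'
python3 - <<'E'
from plan import *
o=bot.get_obs(); print(o['tool_pos'],o['tcp_rot'],o['grip_width'],((np.array([459,3.7,28])-o['tool_pos'])/30).round(2))
E
```

```text
time: 55.65
tool_pos: [458.9, 4.3, 56.7]
tcp_rot: [-3.136, -0.02, 2.312]
contact_force: [-0.4, 0.6, -0.1]
grip_width: 48.5
finger_force: 0.0
[458.92724975   4.25303479  56.69143963] [-3.1363741  -0.01959537  2.31203938] 48.47876626271749 [ 0.   -0.02 -0.96]
```

```bash

python3 -m pendant '[[[0,-0.02,-0.3],[0,0,0],0.05],[[0,0,-0.3],[0,0,0],0.05],[[0,0,-0.26],[0,0,0],0.05],[[0,0,-0.1],[0,0,0],0.05],[[0,0,0],[0,0,0],0.05],[[0,0,0],[0,0,0],-1],[[0,0,0],[0,0,0],-1],[[0,0,0],[0,0,0],-1],[[0,0,0],[0,0,0],-1],[[0,0,0],[0,0,0],-1]]'
python3 -m pendant '[[[0,0,0],[0,0,0],-1],[[0,0,0],[0,0,0],-1],[[0,0,0],[0,0,0],-1],[[0,-0.1,0.3],[0,0,0],-1],[[0,-0.2,0.5],[0,0,0],-1],[[0,-0.2,0.5],[0,0,-0.5],-1],[[0,0,0.5],[0,0,-0.6],-1],[[0,0,0.5],[0,0,-0.6],-1],[[0,0,0.3],[0,0,-0.6],-1],[[0,0,0],[0,0,-0.6],-1]]'
python3 - <<'E'
from plan import *
o=bot.get_obs(); print(o['tool_pos'],o['tcp_rot'],o['grip_width'],o['finger_force'])
# desired: bottle axis along pad y, grasp point 12 mm behind centre (toward base = -y)
Y=.037; ctr=np.array([443.5,118.5])+(e('z',Y)@[0,-8,0])[:2]; g=ctr-12*np.array([-np.sin(Y),np.cos(Y)])
delta([*g,70],e('z',Y)@grasp_R(np.pi/2,np.pi/2))
E
```

```text
time: 56.48
tool_pos: [459.3, 3.4, 28.4]
tcp_rot: [-3.137, -0.018, 2.312]
contact_force: [0.5, 0.2, 0.4]
grip_width: 31.7
finger_force: 29.9
time: 57.32
tool_pos: [460.0, -12.0, 108.5]
tcp_rot: [-3.14, -0.017, 1.96]
contact_force: [0.6, 0.1, -1.7]
grip_width: 31.7
finger_force: 29.9
[459.98270266 -11.98224735 108.47125102] [-3.13986552 -0.01686921  1.96030646] 31.72657033209421 29.944817782379687
at [460.  -12.  108.5] shift/30: [-0.52  3.68 -1.28] turn/.12: [-0.14 -0.04 -2.94] ik [0.05 0.45 1.93 0.   0.76 0.01] 0.0
```

```bash

python3 -m pendant '[[[-0.06,0.3,0],[-0.014,-0.004,-0.29],-1],[[-0.06,0.4,0],[-0.014,-0.004,-0.29],-1],[[-0.06,0.45,0],[-0.014,-0.004,-0.29],-1],[[-0.06,0.45,0],[-0.014,-0.004,-0.29],-1],[[-0.06,0.45,0],[-0.014,-0.004,-0.29],-1],[[-0.06,0.45,0],[-0.014,-0.004,-0.29],-1],[[-0.06,0.45,0],[-0.014,-0.004,-0.29],-1],[[-0.06,0.45,0],[-0.014,-0.004,-0.29],-1],[[-0.06,0.4,0],[-0.014,-0.004,-0.29],-1],[[-0.06,0.3,0],[-0.014,-0.004,-0.29],-1]]'
python3 - <<'E'
from plan import *
Y=.037; A=e('z',Y); g=np.array([443.5,118.5,0])+A@[-4,15-12,0]
delta([*g[:2],70],A@grasp_R(np.pi/2,np.pi/2)); delta([*g[:2],43.8],A@grasp_R(np.pi/2,np.pi/2))
E
```

```text
time: 58.15
tool_pos: [440.7, 112.2, 106.6]
tcp_rot: [-3.138, -0.002, 1.615]
contact_force: [0.9, -0.1, -0.1]
grip_width: 31.7
finger_force: 29.9
at [440.7 112.2 106.6] shift/30: [-0.04  0.31 -1.22] turn/.12: [-0.01 -0.03 -0.06] ik [ 0.1   0.45  1.93 -0.    0.76  0.06] 0.0
at [440.7 112.2 106.6] shift/30: [-0.04  0.31 -2.09] turn/.12: [-0.01 -0.03 -0.06] ik [0.1  0.5  1.95 0.   0.69 0.06] 0.0
```

```bash

python3 -m pendant '[[[0,0.1,-0.2],[0,0,-0.03],-1],[[0,0.1,-0.3],[0,0,-0.03],-1],[[-0.02,0.1,-0.3],[0,0,0],-1],[[-0.02,0,-0.3],[0,0,0],-1],[[0,0,-0.3],[0,0,0],-1],[[0,0,-0.3],[0,0,0],-1],[[0,0,-0.2],[0,0,0],-1],[[0,0,-0.1],[0,0,0],-1],[[0,0,0],[0,0,0],-1],[[0,0,0],[0,0,0],-1]]'
python3 - <<'E'
from plan import *
Y=.037; A=e('z',Y); g=np.array([443.5,118.5,0])+A@[-4,15-12,0]
F=[]
for i in range(3): bot.capture("wrist"); F.append(bot.get_obs()['contact_force'])
print(np.mean(F,0)); delta([*g[:2],43.3],A@grasp_R(np.pi/2,np.pi/2))
E
```

```text
time: 58.98
tool_pos: [439.9, 120.3, 46.1]
tcp_rot: [-3.138, -0.001, 1.609]
contact_force: [-0.4, 0.3, -0.7]
grip_width: 31.8
finger_force: 29.9
[ 0.03197753 -0.32404982 -0.81570306]
at [440.2 120.4  46.5] shift/30: [-0.03  0.03 -0.11] turn/.12: [-0.01 -0.02 -0.01] ik [0.1  0.5  1.95 0.   0.69 0.06] 0.0
```

Lower 3 mm, open slightly, lift.

```bash

python3 -m pendant '[[[0,0,-0.05],[0,0,0],-1],[[0,0,-0.05],[0,0,0],-1],[[0,0,0],[0,0,0],-1],[[0,0,0],[0,0,0],-0.1],[[0,0,0],[0,0,0],-0.1],[[0,0,0],[0,0,0],-0.1],[[0,0,0],[0,0,0],-0.1],[[0,0,0],[0,0,0],-0.1],[[0,0,0],[0,0,0],-0.1],[[0,0,0],[0,0,0],-0.1]]'
python3 -m pendant '[[[0,0,0.1],[0,0,0],-0.1],[[0,0,0.3],[0,0,0],-0.1],[[0,0,0.5],[0,0,0],-0.1],[[0,0,0.7],[0,0,0],-0.1],[[0,-0.2,0.7],[0,0,0],-0.1],[[0,-0.5,0.7],[0,0,0],-0.1],[[0,-0.7,0.7],[0,0,0],-0.1],[[0,-0.7,0.7],[0,0,0],-0.1],[[0,-0.7,0.5],[0,0,0],-0.1],[[0,-0.7,0],[0,0,0],-0.1]]'
python3 -m pendant '[[[0,-0.6,0],[0,0,0],-1],[[0,-0.4,0],[0,0,0],-1],[[0,0,0],[0,0,0],-1],[[0,0,0],[0,0,0],-1],[[0,0,0],[0,0,0],-1],[[0,0,0],[0,0,0],-1],[[0,0,0],[0,0,0],-1],[[0,0,0],[0,0,0],-1],[[0,0,0],[0,0,0],-1],[[0,0,0],[0,0,0],-1]]'
python3 - <<'E'
from plan import *
from seg import *
w,g=wr("w25"); c=cam("wrist")
o=bot.get_obs(); print(o['tool_pos'],o['tcp_rot'],o['grip_width'])
seg(w,(180,420,0,225),30,c)
for v in range(0,180,6): print("%3d "%v+''.join('@%#*+=-:. '[min(9,max(0,(int(g[v,u:u+3].mean())-40)//18))] for u in range(140,380,3)))
E
```

```text
time: 59.97
tool_pos: [439.8, 120.4, 43.2]
tcp_rot: [-3.138, -0.002, 1.609]
contact_force: [0.1, 0.8, 0.2]
grip_width: 41.4
finger_force: 0.0
time: 60.8
tool_pos: [441.3, 14.4, 194.1]
tcp_rot: [3.138, -0.0, 1.609]
contact_force: [0.9, 0.0, -0.6]
grip_width: 41.3
finger_force: 0.0
time: 61.63
tool_pos: [439.8, -14.3, 190.1]
tcp_rot: [-3.138, -0.002, 1.609]
contact_force: [-0.7, -0.3, 0.3]
grip_width: 0.3
finger_force: 0.0
[439.819706   -14.35998214 190.10828303] [-3.13779061e+00 -1.53036536e-03  1.60913039e+00] 0.15909446308045147
[246, 0, 33, 73, 1747] c [439.8 133.2] size [31.7 64.4] ang 0.7 pad [-3.2 14.8]
[291, 49, 37, 69, 1601] c [490.6  92.5] size [66.  33.5] ang 82.2 pad [ 46.1 -27.7]
[205, 64, 31, 69, 1554] c [397.5  73.4] size [32.1 67.6] ang 2.2 pad [-47.6 -43.4]
[180, 167, 19, 37, 393] c [363.  -20.9] size [13.7 43.4] ang 11.9 pad [ -85.6 -136.4]
[365, 194, 55, 31, 1305] c [600.2 -40.9] size [62.9 37. ] ang 2.3 pad [ 150.7 -165. ]
  0 :::::+===============.        .:::::*@@@@@@@* .::::::         .::::::...........
  6 :::::-===============.        :==:::#@@@@@@@# .::::::   
[... 1704 characters left out ...]
...-===-=---:.......
132 %%#####+..........:===++++**++++===========-===============:...-===-----........
138 #######+..........:=============================-=====-====....---------........
144 #######*..........:========================-=-========--=-=:...--------:........
150 ########..........:================--====--=--==--=--===----=---=-----=.........
156 ########...........-=-===-=:==-------=---------=-----------------------:........
162 ########...........-===-=--=-...::::--------:----------==..::::-------:.........
168 ##%==*%%:....%%%+:...::...................::.::::................:=-............
174 ::::::::.....+%%%=..............................................................
```

```bash

python3 -m pendant '[[[-0.3,0.15,-0.3],[0,0,0],-1],[[-0.3,0.15,-0.6],[0,0,0],-1],[[-0.3,0.15,-0.7],[0,0,0],-1],[[-0.3,0.2,-0.7],[0,0,0],-1],[[-0.17,0,-0.7],[0,0,0],-1],[[0,0,-0.7],[0,0,0],-1],[[0,0,-0.6],[0,0,0],-1],[[0,0,-0.4],[0,0,0],-1],[[0,0,-0.27],[0,0,0],-1],[[0,0,0],[0,0,0],-1]]'
python3 -m pendant '[[[0,0.17,0],[0,0,0],-1],[[0,0.17,0],[0,0,0],-1],[[0,0.17,0],[0,0,0],-1],[[0,0.17,0],[0,0,0],-1],[[0,0.17,0],[0,0,0],-1],[[0,0.17,0],[0,0,0],-1],[[0,0.17,0],[0,0,0],-1],[[0,0.17,0],[0,0,0],-1],[[-0.02,0.1,0],[0,0,0],-1],[[0,0,0],[0,0,0],-1]]'
python3 - <<'E'
from plan import *
from seg import *
w,g=wr("w26"); c=cam("wrist"); o=bot.get_obs(); print(o['tool_pos'],o['tcp_rot'],o['contact_force'])
seg(w,(150,400,0,240),30,c)
E
```

```text
time: 62.52
tool_pos: [398.0, 5.0, 39.9]
tcp_rot: [-3.135, -0.002, 1.609]
contact_force: [-0.0, -1.1, 0.4]
grip_width: 0.6
finger_force: 0.0
time: 63.35
tool_pos: [397.9, 49.3, 41.0]
tcp_rot: [-3.138, -0.002, 1.609]
contact_force: [0.3, 0.6, -0.2]
grip_width: 0.3
finger_force: 0.0
[397.94860834  49.09198166  40.99165139] [-3.13765973e+00 -1.57928893e-03  1.60945696e+00] [-0.36924459 -0.70219886  0.06230475]
[306, 24, 65, 138, 6143] c [439.1 133.7] size [34.7 68.5] ang 3.1 pad [-3.8 15.3]
[161, 103, 190, 137, 7997] c [395.8  89.3] size [115.5  79.2] ang 2.3 pad [-48.8 -27.4]
[377, 165, 23, 65, 928] c [476.6  79.2] size [38.7 12.7] ang 83.0 pad [ 31.6 -40.5]
```

```bash

python3 -m pendant '[[[0,-0.3,0],[0,0,0],-1],[[0,-0.4,0.2],[0,0,0],-1],[[0,-0.4,0.4],[0,0,0],-1],[[0,-0.4,0.8],[0,0,0],-1],[[0,-0.4,0.8],[0,0,0],-1],[[0.3,-0.2,0.8],[0,0,0],-1],[[0.4,0,0.8],[0,0,0],-1],[[0.4,0,0.8],[0,0,0],-1],[[0.3,0,0.5],[0,0,0],-1],[[0,0,0],[0,0,0],-1]]'
python3 - <<'E'
from plan import *
from seg import *
w,g=wr("w27"); c=cam("wrist"); o=bot.get_obs(); print(o['tool_pos'],o['tcp_rot'])
seg(w,(180,420,0,225),30,c)
t=bot.capture("top"); cv2.imwrite("pics/top13.png",t)
g=cv2.cvtColor(t,cv2.COLOR_BGR2GRAY).astype(int); art(g,98,160,190,216,1,2,18)
from bt import bottles; bottles(t)
print([(n,proj("top",P).round(1).tolist()) for n,P in (("A",(457,417,130)),("B",(434,-178,130)),("C",(452,305,130)),("tape",(621,-82,48)))])
art(g,238,275,190,225,1,2,18)
E
```

```text
time: 64.23
tool_pos: [443.1, -15.7, 197.0]
tcp_rot: [3.138, 0.0, 1.608]
contact_force: [0.4, -0.5, 0.6]
grip_width: 0.8
finger_force: 0.0
[441.12565889 -15.22272265 194.93814074] [-3.14100535e+00 -6.07085445e-04  1.60819242e+00]
[241, 0, 32, 72, 1727] c [435.9 133.7] size [32.  63.9] ang 2.1 pad [-7.  15.5]
[200, 37, 32, 69, 1639] c [394.3  99. ] size [32.7 65.5] ang 0.7 pad [-49.8 -17.6]
[286, 48, 36, 68, 1520] c [487.5  92.9] size [65.5 33.1] ang 81.8 pad [ 43.  -27.2]
[180, 164, 16, 37, 359] c [360.8 -19.7] size [13.5 43.4] ang 11.7 pad [ -87.8 -135.1]
[358, 190, 62, 35, 1500] c [598.6 -42.4] size [72.6 41.6] ang 11.4 pad [ 149.  -166.5]
190 -:::::::::::::::::::::::::::::::::::::::::::::::::::::::::::::
192 -:::::::::::::::::::::::::::::::::::::::::::::::::::::::::::::
194 ::----------::::--:--:::::::::::::::::::::::::::::::::::::::::
196 ::-=+*****++++==******++===-::::::::::::::::::----::::::::::::
198 ::-=********#*++###########+-::::::-=====+++==+**+++++========
200 ::-=*********+-+###########=::::::-=+++++++*+=+*************#%
202 :-=+*********+=+###########=::::::-=++++++++
[... 671 characters left out ...]
::::::::::::::::::::::::::::
194 :::::::::::::::::::::::::::::::::::::
196 :::::::::::::::::::::::::::::::::::::
198 :::::::::::::::::::::::::::::::::::::
200 :::::::::::::::::::::::::::::::::::::
202 ::::::::::---::::::::::::::::::::::::
204 :::::::::=+++++==++===------:::::::::
206 :::::::::=++++++*####%#%%#=-:::::::::
208 :::::::::=++++++*###%%%%%#=-:::::::::
210 :::::::::=+++++=*###%%%%%#=-:::::::::
212 :::::::::=+++++=*###%%%%%#=-:::::::::
214 :::::::::==++++=+########*=-:::::::::
216 :::::::::::::-+++++++++++++-:::::::::
218 ::::::::::::::--------------:::::::::
220 :::::::::::::::::::::::::::::::::::::
222 -----===---::::::::::::::::::::::::::
224 --:::::::::::::::::::::::::::::::::::
```

```bash

python3 -m pendant '[[[0,0,0.3],[0,0,0],0],[[0,-0.3,0.3],[0,0,0],0],[[0,-0.3,0],[0,0,0],0],[[0,0,0],[0,0,0],0],[[0,0,0],[0,0,0],0],[[0,0,0],[0,0,0],0],[[0,0,0],[0,0,0],0],[[0,0,0],[0,0,0],0],[[0,0,0],[0,0,0],0],[[0,0,0],[0,0,0],0]]'
python3 - <<'E'
from seg import *
c=cam("wrist"); w,g=wr("w28"); seg(w,(180,420,0,225),30,c)
t=bot.capture("top"); cv2.imwrite("pics/top14.png",t); g=cv2.cvtColor(t,cv2.COLOR_BGR2GRAY).astype(int); g5=cv2.cvtColor(cv2.imread("pics/top5.png"),cv2.COLOR_BGR2GRAY).astype(int)
for im in (g5,g):
    for v in range(190,226,2): print("%3d "%v+''.join('@%#*+=-:. '[min(9,max(0,(int(im[v,u])-10)//13))] for u in range(158,178)))
print(proj("top",(464.8,210,39)))
s0=cv2.imread("pics/top0.png").astype(int); d=np.abs(t.astype(int)-s0).mean(2)
for n,(u0,u1,v0,v1) in (("tape",(222,252,154,180)),("clip",(330,382,182,245)),("pen",(214,250,221,232))): print(n,d[v0:v1,u0:u1].mean().round(1),(d[v0:v1,u0:u1]>40).sum())
E
```

```text
time: 65.17
tool_pos: [440.1, -32.1, 211.9]
tcp_rot: [-3.138, -0.002, 1.609]
contact_force: [1.6, -0.4, -0.4]
grip_width: 45.8
finger_force: 0.0
[247, 0, 31, 59, 1388] c [439.6 127.9] size [32.  54.6] ang 1.7 pad [-3.5  9.5]
[207, 24, 31, 67, 1518] c [397.5  98.8] size [66.  32.6] ang 89.4 pad [-46.7 -18. ]
[290, 34, 35, 67, 1516] c [490.4  92.6] size [66.8 33.5] ang 82.3 pad [ 45.9 -27.7]
[184, 150, 17, 35, 354] c [362.3 -22.1] size [13.5 42.6] ang 11.7 pad [ -86.3 -137.5]
[358, 176, 62, 49, 1760] c [599.4 -52.7] size [87.4 48.1] ang 45.8 pad [ 149.4 -176.8]
190  .-++*******+=-=-::-
192 ..-+********+=-=-:::
194  .-+****#***+=-=    
196  .-+++*#%#**+--=    
198  .-+++*#%***+--=    
200  .-+#%%%@%%*+--=:...
202 .:-+#@@@@@%+---=-:::
204 .:=+*##%%#**+=-=:   
206 .:=++**#%***+==-    
208 .:==++*#%#**+==-    
210 .:=++**#%***+===    
212 .:=++**#%#**+===-:::
214 .:-==+*#%#**+===-:::
216  .=++**#%***+===.   
218  .-++**#%***+===    
220  .=+++*#%#**+===    
222  .=*****#***+===    
224  .=+****+***+===----
190  .-++++++++++=---:::
192   :++*******+=-=:...
194  .-+****#***+=--    
196  .-+++**%***+---    
198 :-=+++*#%**++---    
200 #%*+*%%%@%%*+--=:...
202 ##++#@@@@@%+---=-:::
204 #%*+*###%#**+=--.  .
206 #%*+++*#%*+++=--  -*
208 #%+==+*#%***+==- .*@
210 #%*+++*#%**++===  +@
212 --=+++*#%***+===-:--
214  .-==+*#%*+*+==--:::
216  .-+++*#%*+++===.   
218  .-+++*#%*+++===    
220  .-=++*#%***+===    
222  .=+*+**#*+*+===    
224  .=++++++++*+====++*
[164.48101468 201.91430004]
tape 4.0 9
clip 3.7 0
pen 28.0 116
```

```bash

python3 - <<'E'
from seg import *
g=cv2.cvtColor(cv2.imread("pics/top14.png"),cv2.COLOR_BGR2GRAY).astype(int); g10=cv2.cvtColor(cv2.imread("pics/top10.png"),cv2.COLOR_BGR2GRAY).astype(int)
c=cam("top")
for n,im in (("top10",g10),("top14",g)):
    print(n)
    for v in range(192,216,2): print("%3d "%v+''.join('@%#*+=-:. '[min(9,max(0,(int(im[v,u])-30)//13))] for u in range(96,168)))
for n,(x,y) in (("A",(457,417)),("C",(451,308)),("C2",(451,293))):
    print(n,"mouth u",[proj("top",(x,y+d,130),c)[0].round(1) for d in (24,-24)],"foot u",[proj("top",(x,y+d,z),c)[0].round(1) for d,z in ((-24,11),(-28,10),(-28,0))])
E
```

```text
top10
192 -=-::::::::::::::::::::::::::::::::::::::::::::::::::::=*%@#************
194 -:::---------:::::::::::::::::::::::::::::::::::::::::::*@%*+***+*******
196 -:::-=*###***+++=+#####***+==-:::::::::::::::::::::::::-#@#++*+++++++***
198 -::::=#%%%%%%%%#+*%%%%%%%%%@@+-::::::=++=+++++++*##**++#@#*********+++++
200 -::::+#%%%%##%%*=+%%%%%%%%%@%=::::::-+*********=+######%%#************++
202 --:-=*%%%%%%%%#*=*%%%%%%%%%@%=::::::-=********+=*####**##***************
204 +=::=*%%%%%%%%#++#%%%%%%%%%@#-::::::-+********+=+####*+*****************
206 =-:--=+==+++**++*%%%%%%%%%@%+-:::::::=********+=+#####**##**************
208 =-::::-::::::-=*#%%%%%%@%%@%=:::::::-+*****#**+-+#####*##########*******
210 ::::::::::::::::::----------::::::::-=----====++**#%%##%%#############**
212 :::::::::::::::::::::::::::::::::::::::::::::::::::----+#%%%%###########
214 ::::::::::::::::::::::::::::::::::::::::::::::::::::::::-=*%%%%%%%%#####
top14
192 -=-:::::::::::::::::::::::::::::::::::::::::::::::::::::::::::::=*######
194 -::::--------:::::::::::::::::::::::::::::::::::::::::::::::::::=####%@%
196 -:::-=
[... 401 characters left out ...]
%%%%@%+-:::::::=********+=+#####*++++*##@@%####%@%
208 =-:::::::::::-=*#%%%%%%%%%@%=:::::::-=++**#***+-+#####*****###@@#**##@@%
210 ::::::::::::::::::----------::::::::------=====++*#%%########%@@#####@@%
212 :::::::::::::::::::::::::::::::::::::::::::::::::::---------=++=+*###%@%
214 :::::::::::::::::::::::::::::::::::::::::::::::::::::::::::::::-+**##@@%
A mouth u [np.float64(99.7), np.float64(112.0)] foot u [np.float64(122.5), np.float64(123.5), np.float64(124.3)]
C mouth u [np.float64(127.6), np.float64(139.9)] foot u [np.float64(148.3), np.float64(149.3), np.float64(150.0)]
C2 mouth u [np.float64(131.4), np.float64(143.7)] foot u [np.float64(151.9), np.float64(152.9), np.float64(153.5)]
```

```bash

python3 -m pendant '[[[0,0.4,0.3],[0,0,0],1],[[0,0.7,0.3],[0,0,0],1],[[0,0.8,0.3],[0,0,0],1],[[0,0.8,0.2],[0,0,0],1],[[0,0.8,0],[0,0,0],1],[[0,0.8,0],[0,0,0],1],[[0,0.8,0],[0,0,0],1],[[0,0.8,0],[0,0,0],1],[[0,0.5,0],[0,0,0],1],[[0,0.2,0],[0,0,0],1]]'
python3 -m pendant '[[[0,0,0],[0,0,0],1],[[0,0,0],[0,0,0],1],[[0,0,0],[0,0,0],1],[[0,0,0],[0,0,0],1],[[0,0,0],[0,0,0],1],[[0,0,0],[0,0,0],1],[[0,0,0],[0,0,0],1],[[0,0,0],[0,0,0],1],[[0,0,0],[0,0,0],1],[[0,0,0],[0,0,0],1]]'
python3 - <<'E'
from seg import *
c=cam("wrist"); w,g=wr("w29"); print(bot.get_obs()['tool_pos'])
for y in (293,297): print(y,"mouth",[proj("wrist",(452+sx*24,y+sy*24,130),c).round(0).tolist() for sx,sy in ((-1,1),(1,1),(1,-1),(-1,-1))],"foot",[proj("wrist",(452+sx*28,y-28,10),c).round(0).tolist() for sx in (-1,1)])
for v in range(40,226,5): print("%3d "%v+''.join('@%#*+=-:. '[min(9,max(0,(int(g[v,u:u+2].mean())-40)//16))] for u in range(190,330,2)))
E
```

```text
time: 66.1
tool_pos: [439.9, 167.6, 245.0]
tcp_rot: [-3.138, -0.002, 1.611]
contact_force: [0.7, 0.2, 0.1]
grip_width: 91.5
finger_force: 0.0
time: 66.93
tool_pos: [440.1, 165.7, 245.0]
tcp_rot: [-3.138, -0.001, 1.609]
contact_force: [-0.1, 0.2, 0.2]
grip_width: 92.3
finger_force: 0.0
[440.13111122 165.73144747 245.04925326]
293 mouth [[249.0, 17.0], [307.0, 19.0], [302.0, 81.0], [247.0, 79.0]] foot [[247.0, 94.0], [290.0, 95.0]]
297 mouth [[249.0, 11.0], [307.0, 14.0], [302.0, 76.0], [247.0, 74.0]] foot [[247.0, 90.0], [290.0, 92.0]]
 40 ...........................-=-+***********************====--------....
 45 ....-====:  .=:   ........:===+***********************====-------:....
 50 --------------------------====+***********************====-------.....
 55 --------------------------====+***********************====-==--=:.....
 60 ----------------------=---====************************====------:.....
 65 ---------==--===...  .....:===***********************+====------=.....
 70 ------: ...................===***********************+=====-----=.....
 75 ------=...................:===
[... 1590 characters left out ...]
:          .::::::.......
185 ....:::::::.          :::::=%%%%%%%%#  ::::::.          .:::::::......
190 ....:::::::.          ::::-*###+=+###*-::::::.          :::::::.......
195 .....:::::::  .:===: .-:::*####*+######::::::.          :::::::.......
200 .....::::::::%%%%%%%%*::::+*+++#%%%%##*::::::.         ::::::::.......
205 .....::::::::%%%%%%%%+::::+*+*#%%##%%%*::::::.  #%%%%%%%=::::::.......
210 .....:::::::-%%%%%%%%=--::+*+++#%##%#%*::::::  -%%%%%%%%*:::::........
215 ......:::::*####+++*##%:::=*+:-+**##%#+:::::::.*%%%%%%%%:::::::.......
220 .....::::::#####**###%%=:::===++**+=::.:::::=####+=****+::::::........
225 .....::::::*%%%%%#+**%%=:::::          :::::*%%#*====+#%+:::::........
```

```bash

python3 - <<'E'
from plan import *
c=cam("wrist")
for v,z in ((76,139),(78,139)):
    l,r=ray("wrist",246,v,z,c),ray("wrist",304,v,z,c); print("rim",l.round(1),r.round(1))
print("foot",ray("wrist",246,117,24,c).round(1),ray("wrist",288,117,24,c).round(1), ray("wrist",246,117,14,c).round(1))
yc=ray("wrist",275,77,139,c)[1]-9.3; print("yc",yc)
M=grasp_R(np.pi/2,.45); G=np.array([451,yc+16,70])+2*M[:,2]; print(G)
delta(G-90*M[:,2],M); delta(G,M)
M2=grasp_R(np.pi/2,.2); delta([451,312,66],M2)
E
```

```text
rim [427.2 270.4 139. ] [476.  272.2 139. ]
rim [427.3 268.8 139. ] [476.2 270.6 139. ]
foot [423.8 235.7  24. ] [477.5 237.8  24. ] [423.4 235.6  14. ]
yc 261.2130093308905
[451.         279.01390354  69.13006893]
at [440.1 165.7 245. ] shift/30: [ 0.36  1.07 -4.56] turn/.12: [ 9.33  0.15 -0.3 ] ik [-0.33  0.72  1.99  1.09  1.29 -1.15] 0.0
at [440.1 165.7 245. ] shift/30: [ 0.36  3.78 -5.86] turn/.12: [ 9.33  0.15 -0.3 ] ik [-0.15  0.8   2.01  1.27  1.2  -1.22] 0.0
at [440.1 165.7 245. ] shift/30: [ 0.36  4.88 -5.97] turn/.12: [11.41  0.19 -0.29] ik [-0.13  0.97  1.98  1.4   1.4  -1.38] 0.0
```

```bash

python3 -m pendant '[[[0.03,0,0],[0.8,0.01,-0.03],1],[[0.03,0,0],[0.93,0.01,-0.03],1],[[0.04,0,0],[0.95,0.015,-0.03],1],[[0.04,0,0],[0.95,0.015,-0.03],1],[[0.04,0,0],[0.95,0.015,-0.03],1],[[0.04,0,-0.1],[0.95,0.02,-0.03],1],[[0.04,0.1,-0.2],[0.95,0.02,-0.03],1],[[0.04,0.1,-0.3],[0.95,0.02,-0.03],1],[[0.03,0.1,-0.4],[0.95,0.02,-0.03],1],[[0.03,0.1,-0.5],[0.95,0.02,-0.03],1]]'
python3 -m pendant '[[[0,0.1,-0.5],[0,0,0],1],[[0,0.1,-0.5],[0,0,0],1],[[0,0.1,-0.5],[0,0,0],1],[[0,0.1,-0.5],[0,0,0],1],[[0,0.1,-0.4],[0,0,0],1],[[0,0.1,-0.3],[0,0,0],1],[[0,0.07,-0.2],[0,0,0],1],[[0,0,0],[0,0,0],1],[[0,0,0],[0,0,0],1],[[0,0,0],[0,0,0],1]]'
python3 - <<'E'
from plan import *
from seg import *
M=grasp_R(np.pi/2,.45); G=np.array([451,279,69.1]); delta(G,M)
c=cam("wrist"); w,g=wr("w30"); d=.2527; a=np.array([np.sin(d),np.cos(d)]); n=np.array([np.cos(d),-np.sin(d)]); F=np.array([261.2,7])
print("rim",[proj("wrist",(451+sx*24,*(F+130*a+s*24*n)),c).round(0).tolist() for s in (-1,1) for sx in (-1,1)],"mid",[proj("wrist",(451+sx*24,*(F+90*a-24*n)),c).round(0).tolist() for sx in (-1,1)])
for v in range(80,232,5): print("%3d "%v+''.join('@%#*+=-:. '[min(9,max(0,(int(g[v,u:u+2].mean())-40)//16))] for u in range(190,330,2)))
E
```

```text
time: 67.82
tool_pos: [452.1, 177.0, 200.6]
tcp_rot: [3.137, -1.125, 1.572]
contact_force: [-0.6, 0.6, -0.6]
grip_width: 91.8
finger_force: 0.0
time: 68.65
tool_pos: [451.2, 197.8, 113.5]
tcp_rot: [-3.138, -1.121, 1.568]
contact_force: [1.1, 0.1, 0.6]
grip_width: 91.9
finger_force: 0.0
at [451.2 197.8 113.5] shift/30: [-0.01  2.71 -1.48] turn/.12: [-0.   -0.01 -0.  ] ik [-0.15  0.8   2.01  1.27  1.2  -1.22] 0.0
rim [[222.0, 143.0], [290.0, 143.0], [228.0, 127.0], [284.0, 127.0]] mid [[225.0, 194.0], [287.0, 194.0]]
 80 -----=+++++++*--+++++----:=+=================-==----------------------
 85 +++++*+++++++#--=++++-----**=================::-----------------------
 90 ++++***++++++*=-=++++--==========---=++===-=-:------------------------
 95 ++++*%*++++++*+-=++++---===++++++++++++++++====-----------------------
100 =++*%%#+++++++*--++++=--==+++++++============++-----------------------
105 ++##%%%*++++++*--++++=--+=======+=============------------------------
110 #####%##++++++*=-=++++--======================------------------------
115 #%%##%##++++++*+-=++++--========+============+----
[... 1045 characters left out ...]
--=-:::::::::::::::::::::
190 :::::::::::::::::=---------==------------------=-:::::::::::::::::::::
195 :::::::::::::::::==--------==----------=------==-:::::::::::::::::::::
200 :::::::::::::::::-=--------==----------=------==::::::::::::::::::::::
205 :::::::::::::::::-=-----=-====--=-----==------==::::::::::::::::::::::
210 :::::::::::::::::-=----:::::::::::::::::::----=-::::::::::::::::::::::
215 :::::::::::::::::-=----:::::::::::::::::::----=-::::::::::::::::::::::
220 ::::::::::::::::::==----:::::::::::::::.::----=-::::::::::::::::::::::
225 :::::::::::::::::-=-----::::::::::::::::::---===::::::::::::::::::::::
230 ::::::::::::::::::-=----::::::::::::::::::---===:::::::::::::::::::::-
```

```bash

python3 -m pendant '[[[0,0.3,-0.16],[0,0,0],1],[[0,0.4,-0.22],[0,0,0],1],[[0,0.4,-0.22],[0,0,0],1],[[0,0.4,-0.22],[0,0,0],1],[[0,0.4,-0.22],[0,0,0],1],[[0,0.4,-0.22],[0,0,0],1],[[0,0.4,-0.22],[0,0,0],1],[[0,0,0],[0,0,0],1],[[0,0,0],[0,0,0],-1],[[0,0,0],[0,0,0],-1]]'
python3 -m pendant '[[[0,0,0],[0,0,0],-1],[[0,0,0],[0,0,0],-1],[[0,0,0],[0,0,0],-1],[[0,0,0],[0,0,0],-1],[[0,0,0],[0,0,0],-1],[[0,0,0],[0,0,0],-1],[[0,0,0],[0,0,0],-1],[[0,0,0],[0,0,0],-1],[[0,0,0],[0,0,0],-1],[[0,0,0],[0,0,0],-1]]'
python3 -m pendant '[[[0,0,0.3],[0,0,0],-1],[[0,0,0.4],[0,0,0],-1],[[0,0.1,0.4],[0.2,0,0],-1],[[0,0.2,0],[0.4,0,0],-1],[[0,0.2,0],[0.5,0,0],-1],[[0,0.2,0],[0.5,0,0],-1],[[0,0.2,0],[0.5,0,0],-1],[[0,0.2,0],[0,0,0],-1],[[0,0,0],[0,0,0],-1],[[0,0,0],[0,0,0],-1]]'
python3 - <<'E'
from plan import *
from seg import *
F=[]
for i in range(3): w,g=wr("w31"); F.append(bot.get_obs()['contact_force'])
o=bot.get_obs(); print(o['tool_pos'],o['tcp_rot'],np.mean(F,0)); c=cam("wrist"); x0,y0,z0=o['tool_pos']
for l in (-.2,-.1,0,.1,.2):
    a=np.array([np.sin(l),np.cos(l)]); n=np.array([np.cos(l),-np.sin(l)]); P=np.array([y0,z0])+65*a
    print(l,[proj("wrist",(x0+sx*24,*(P+s*24*n)),c).round(0).tolist() for s in(-1,1) for sx in (-1,)])
for v in range(90,185,4): print("%3d "%v+''.join('@%#*+=-:. '[min(9,max(0,(int(g[v,u:u+2].mean())-40)//16))] for u in range(180,330,2)))
E
```

```text
time: 69.53
tool_pos: [451.0, 278.7, 68.9]
tcp_rot: [-3.137, -1.121, 1.567]
contact_force: [-0.2, 0.4, 0.7]
grip_width: 82.8
finger_force: 0.0
time: 70.37
tool_pos: [451.0, 278.8, 68.7]
tcp_rot: [-3.137, -1.121, 1.566]
contact_force: [-0.6, -1.2, 2.1]
grip_width: 47.6
finger_force: 30.0
time: 71.2
tool_pos: [450.7, 312.1, 101.7]
tcp_rot: [-3.13, -1.371, 1.561]
contact_force: [1.0, -0.7, -2.0]
grip_width: 47.8
finger_force: 30.0
[451.05178713 311.77376636 102.18996968] [-3.13664522 -1.37201202  1.56689212] [-0.17647201 -0.22132949 -2.49712312]
-0.2 [[188.0, 185.0], [207.0, 125.0]]
-0.1 [[190.0, 169.0], [209.0, 125.0]]
0 [[193.0, 156.0], [211.0, 125.0]]
0.1 [[196.0, 146.0], [213.0, 127.0]]
0.2 [[199.0, 137.0], [215.0, 131.0]]
 90 ------========*+:::-===+:::::::::::::::::::::::::::::::::::::::::::::::::::
 94 --=---========++:::-====:::::::::::::::::::::::::::::::::::::::::::::::::::
 98 ==============++:::-====-::::::::::::::::::::::::::::::::::::::::::::::::::
102 ==============++:::-====-::::::::::::::::::::::::::::::::::::::::::::::::::
106 ===============*:::-=====:::::::::::::::::
[... 853 characters left out ...]
++++=-------------------------------------++++++=.=:::::::::
154 --:::-:::::::::::::::::::::::::::::::::::::::::::::::::::::::::::::...-::::
158 ====+:.:::::::-:::::::::::::::::::::::::::::::::::::::::::::::::::::::.::::
162 =====++++=++++++==+====================================================-:::
166 ======+===============================================================:::::
170 ======+==============================================================-:::::
174 ==+==+*=-==========================================================-==:::::
178 ===+****-==-===--=======================----==--========--==----===-=::::::
182 ==**##*+===---------==-------==-----------------------------------=-=::::::
```

```bash

python3 -m pendant '[[[0,0,-0.2],[0,0,0],-1],[[0,0,-0.3],[0,0,0],-1],[[0,0,-0.3],[0,0,0],-1],[[0,0,-0.2],[0,0,0],-1],[[0,0,-0.1],[0,0,0],-1],[[0,0,-0.07],[0,0,0],-1],[[0,0,0],[0,0,0],-1],[[0,0,0],[0,0,0],-1],[[0,0,0],[0,0,0],-1],[[0,0,0],[0,0,0],-1]]'
python3 - <<'E'
from plan import *
F=[]
for i in range(3): bot.capture("wrist"); F.append(bot.get_obs()['contact_force'])
print(bot.get_obs()['tool_pos'],np.mean(F,0))
E
```

```text
time: 72.18
tool_pos: [451.0, 311.8, 66.8]
tcp_rot: [-3.132, -1.373, 1.562]
contact_force: [-0.5, -0.2, -2.5]
grip_width: 48.0
finger_force: 30.0
[451.00890597 311.82362553  66.75279728] [ 0.37059451  0.01441505 -2.41124308]
```

```bash

python3 -m pendant '[[[0,0,-0.04],[0,0,0],-1],[[0,0,-0.04],[0,0,0],-1],[[0,0,0],[0,0,0],-1],[[0,0,0],[0,0,0],-1],[[0,0,0],[0,0,0],-1],[[0,0,0],[0,0,0],-1],[[0,0,0],[0,0,0],-1],[[0,0,0],[0,0,0],-1],[[0,0,0],[0,0,0],-1],[[0,0,0],[0,0,0],-1]]'
python3 - <<'E'
from plan import *
F=[]
for i in range(3): bot.capture("wrist"); F.append(bot.get_obs()['contact_force'])
print(bot.get_obs()['tool_pos'],np.mean(F,0))
E
```

```text
time: 73.17
tool_pos: [451.0, 311.9, 65.0]
tcp_rot: [-3.133, -1.375, 1.563]
contact_force: [-1.3, -2.0, 5.7]
grip_width: 48.2
finger_force: 30.0
[450.97216913 311.8936401   64.983115  ] [-0.49391964 -1.1967158   5.47856717]
```

Contact; release, back off, and look again at all canisters.

```bash

python3 -m pendant '[[[0,0,0],[0,0,0],0.2],[[0,0,0],[0,0,0],0.6],[[0,0,0],[0,0,0],1],[[0,0,0],[0,0,0],1],[[0,0,0],[0,0,0],1],[[0,0,0],[0,0,0],1],[[0,0,0],[0,0,0],1],[[0,0,0],[0,0,0],1],[[0,0,0],[0,0,0],1],[[0,0,0],[0,0,0],1]]'
python3 -m pendant '[[[0,-0.2,0.05],[0,0,0],1],[[0,-0.4,0.1],[0,0,0],1],[[0,-0.5,0.12],[0,0,0],1],[[0,-0.5,0.15],[0,0,0],1],[[0,-0.5,0.2],[0,0,0],1],[[0,-0.4,0.4],[-0.3,0,0],1],[[0,-0.3,0.8],[-0.6,0,0],1],[[0,-0.2,0.8],[-0.8,0,0],1],[[0,0,0.8],[-0.9,0,0],1],[[0,0,0.8],[-0.9,0,0],1]]'
python3 -m pendant '[[[0,0,0.5],[-0.9,0,0],1],[[0,0,0.3],[-0.9,0,0],1],[[0,0,0],[-0.9,0,0],1],[[0,0,0],[-0.9,0,0],1],[[0,0,0],[-0.9,0,0],1],[[0,0,0],[-0.9,0,0],1],[[0,0,0],[-0.9,0,0],1],[[0,-0.3,0],[-0.9,0,0],1],[[0,-0.3,0],[-0.5,0,0],1],[[0,0,0],[0,0,0],1]]'
python3 - <<'E'
from seg import *
c=cam("wrist"); w,g=wr("w32"); print(bot.get_obs()['tool_pos'],bot.get_obs()['tcp_rot'])
for y in (308,312): print(y,"mouth",[proj("wrist",(451+sx*24,y+sy*24,130),c).round(0).tolist() for sx,sy in ((-1,1),(1,1),(1,-1),(-1,-1))],"foot",[proj("wrist",(451+sx*28,y-28,10),c).round(0).tolist() for sx in (-1,1)])
for v in range(0,150,5): print("%3d "%v+''.join('@%#*+=-:. '[min(9,max(0,(int(g[v,u:u+2].mean())-40)//16))] for u in range(190,330,2)))
seg(w,(150,400,140,240),30,c)
t=bot.capture("top"); cv2.imwrite("pics/top15.png",t); gt=cv2.cvtColor(t,cv2.COLOR_BGR2GRAY).astype(int)
for v in range(192,216,2): print("%3d "%v+''.join('@%#*+=-:. '[min(9,max(0,(int(gt[v,u])-30)//13))] for u in range(96,168)))
E
```

```text
time: 74.15
tool_pos: [450.9, 311.8, 64.1]
tcp_rot: [-3.13, -1.373, 1.56]
contact_force: [-0.2, 0.3, -0.2]
grip_width: 91.9
finger_force: 0.0
time: 74.98
tool_pos: [451.2, 220.3, 191.8]
tcp_rot: [-3.137, -0.948, 1.563]
contact_force: [0.6, -0.9, -0.4]
grip_width: 92.0
finger_force: 0.0
time: 75.82
tool_pos: [450.6, 204.1, 214.9]
tcp_rot: [-3.141, -0.026, 1.571]
contact_force: [0.8, 0.0, -0.0]
grip_width: 92.0
finger_force: 0.0
[450.45510213 204.29041517 214.63749542] [-3.13976393 -0.02970344  1.57022202]
308 mouth [[225.0, 43.0], [289.0, 43.0], [287.0, 109.0], [227.0, 109.0]] foot [[234.0, 117.0], [279.0, 117.0]]
312 mouth [[225.0, 38.0], [289.0, 38.0], [287.0, 104.0], [227.0, 104.0]] foot [[234.0, 114.0], [279.0, 114.0]]
  0 .......................+************************=.....................
  5 .......................+**********************+#=.....................
 10 .......................+***********************#......................
 15 .......................+%%%%%%#################*......................
 20 ........................................ ...:--.................
[... 2446 characters left out ...]
@@@@@@%
198 -::::=*%%%**++*%%*++++++++++++++++++++********#%#****#@@@@@@@@@@@@@@@@@%
200 -::::+#%%%**+++#%#+++++++++*++*****************%%#***#%@@@@@@@@@@@@@@@@@
202 -::-=*##%%#*+++*%%*+***************************#%##***#%@@@@@%%@%%@@@@@@
204 +=::=*%%%@@#**+*#%#**********************########%##%%%@@@@@@@@@@@@@%@@%
206 =-::-=+==+*#****#%%#***********#################%%@@@@@@@@@@@@@@@@@%#%@%
208 =-:::::::::=*****#%%#**################%%%%%%%%@@@@@@@@@@@@%@@@@@%%%%@@%
210 :::::::::::::+*#**#%%########%%%%%%%%%%%%%#%@@@@@@@%#***#%%#%@@@@@@@%@@%
212 ::::::::::::::+#%%@@@@@%%%%%%#**+=---:::::::::::=++*#***##*#@@@@%@@@%@@%
214 :::::::::::::-#@@@@@@@@@*=::::::::::::.:::::......:+#***###%@@@%%%%@@@@%
```

```bash
python3 -c "
from plant import bot
print(bot.close_job())"
```

```text
the job is handed in; nothing more can be done
None
```

I handed the job in at about 76 s with all three bottles in their own grooves, the dimmer on the long mark and all three canisters upright in my last camera checks; the judge's verdict was not shown. On the way I knocked canister B over and picked it up again, and canister C's bottle spilled onto the worktop and had to be lifted into its groove.

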